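# Fold back the drying arm and seat the soaps in their trays

### The arm

A 6-joint arm with a two-finger parallel gripper is mounted at the origin on the work surface. World frame = base frame: x ahead of the robot, y to its left, z up, the work surface at z = 0. Lengths are in m, angles in degrees, forces in N, time in s.
With the tool pointing down it reaches from about 0.4 to 0.825 m from the base axis. Payload 7 kg.
Tool frame: the origin (TCP) lies midway between the tips of the shut fingers; the grasp point (between the pads) lies r.grasp_offset behind it (r.grasp_offset is the distance from the TCP to the grasp point, in m); x points along the fingers, z is the direction in which the jaws open and shut, and the axes are right-handed (so a half turn about x gives the same grasp; the last joint's range is limited). The gripper opens to 88 mm and grips with 3 to 60 N. Pads are 19 mm wide; open, the fingers measure 130 mm over their backs; the gripper's body (78 mm by 193 mm) begins 47 mm behind the grasp point.
Start: joints at [92.882, 20.546, 0.682, 0, -70.136, -16.507], TCP at [0.159, 0.656, 0.227] pointing down, gripper open.
Joint ranges: [-176.03, 176.03], [-82.01, 121.73], [-58.28, 71.71], [-173.87, 95.51], [-174.79, -0.11], [-173.66, 173.66]. Speed limits (degrees/s): [136.94, 136.94, 172.46, 180, 180, 180].

### API

Orientations are given as [roll, pitch, yaw] about the fixed x, y, z axes, in that order (R = Rz(yaw) Ry(pitch) Rx(roll)).
In Python, from plant import readout, vision, close_job, r gives the robot as it stands.
- The arm moves only by the shell command python3 -m handwheel 'ROWS' [OPENING] [FORCE]. ROWS is JSON, a list that holds one entry, the list of rows, each a list of 4 numbers: the shift along the world's x, y, z in units of 40 mm (1.0 is 40 mm), then the turn about the world's z in units of 5 degrees (1.0 is 5 degrees). In form: [[[tx, ty, tz, roll], ...]]. A call has 1 to 8 rows; each row shifts and turns the pose as measured when the row begins; what a row does not reach is not made up. A row lasts 1/10 s, in which the tool goes at most 50 mm and 8.59 degrees, less where a joint would pass 70% of its speed; a pose out of reach is approached as far as the arm can. A call is refused whole if a number of a shift passes 1 or a number of a turn 1, either way. A call with a gripper value outside its range is refused whole. OPENING is the finger opening in mm, from 0 to 87.6, set as the call begins (- or left out, the last holds). The fingers move at their own pace and stop on an object; FORCE is the grip in N (left out, the last holds). Time passes only in rows, so rows that do not move let the fingers close. It gives the time, the measured TCP pose, the force and the opening at its end, in the units of the state.
- readout.get_state(): the state, without advancing time (a new reading comes with each control period).
- vision.capture(name): name is "side" or "top" or "wrist"; returns the picture (384x512x3 uint8, blue, green, red); there is no depth.
- vision.get_calibration(name): a dict with "intrinsics" (3x3 intrinsics, pixels), "pose" (4x4, takes a point from camera to world coordinates). Camera axes: x right, y up, looking along -z (the intrinsics and any distortion apply to the point x, -y, -z); pixel columns grow to the right and rows downward; lengths in m; the calibration is good to about 2 mm. A picture is of the moment at which its call begins: read the wrist's pose just before it. get_calibration takes no time and is no camera call; for the wrist camera it gives the pose at the moment of the call.
- close_job(): hands the job in, once; it reports no verdict.
The state is a dict: "time_s": time; "joints": joint angles; "qd": joint speeds; "joint_torque": joint torques, N m; "tcp_pos": TCP position; "eef_rot": TCP orientation; "contact_force": force on the tool from outside, world axes, zero at the start; "moment": the same for the moment, N m; "gripper_width": finger opening in m.
Only numpy, scipy, OpenCV 4.12 (cv2) and the standard library are available. Lean on these libraries where they do the work, as an engineer would, in place of code of your own. Each camera call takes 0.05 s, during which the arm holds its last target.

### The job

The folding drying arm is stretched out over the soap caddy. First fold its outer bar (red knob) all the way back onto the inner bar, then swing the folded arm (blue knob) away from the trays to its stop at their side. Set every cake of soap on the step down flat into a recess of its own outline (round, square or oblong), one cake to a recess and fully home, and leave the other bath things where they are.

Things in the scene. Friction and masses are not known exactly. Their poses are not given: they have to be found in the camera images.
- caddy: Fixed white plastic base plate of the soap caddy, 190 (own x) x 280 (own y) x 6 mm, on the step. Origin: centre of its underside, z up. Three shaped trays stand on it side by side along its y, in any order, turned exactly as the caddy. A fixed steel post, 18 mm thick, stands at own x = +50, y = +185 mm; on its top, 75 mm above the step, pivots the two-bar folding drying arm
- inner_bar (a joint): Angle (rad) of the inner bar (aluminium strip 16 mm wide, 8 mm thick, underside 75 mm above the step, 160 mm from post axis to elbow axis) about the vertical post. 0: it points along the caddy's -y, across the trays; it grows clockwise seen from above; at the stop, 1.6, it points along the caddy's -x, at the side of the trays. Stiff friction hinge, 0.9 N m, stays where left; range -0.2 to 1.6
- outer_bar (a joint): Angle (rad) of the outer bar (like strip, one layer higher, underside 86 mm above the step, 130 mm from elbow axis to the red knob's axis) about the vertical elbow, relative to the inner bar. 0: straight on from the inner bar; it grows clockwise seen from above (from straight, the tip swings over the caddy's -x side); at the stop, 3.1, it lies folded back on top of the inner bar. Light friction hinge, 0.12 N m, stays where left; range 0 to 3.1
- elbow_knob (a point): Centre of the top of the upright blue knob on the elbow axis, fixed to the inner bar: 22 mm in diameter, its top 138 mm above the step; its free height above the outer bar's hinge boss is 41 mm
- tip_knob (a point): Centre of the top of the upright red knob at the far end of the outer bar: 22 mm in diameter, 43 mm high above the bar, its top 137 mm above the step. Folded, its axis stands 30 mm from the post axis, all of it above the post's top
- round_tray_hole0 (a point): Mouth centre of a round recess of the green round tray: flat white bottom, 62 mm in diameter, 11 mm deep, with a 2 mm chamfer, mouth level with the tray's flat top 32 mm above the step. Axes as the caddy's. The tray has two such recesses, 86 mm apart along the caddy's x; neighbouring trays' recesses are 90 mm apart along its y
- round_tray_hole1 (a point): Mouth centre of a round recess of the green round tray: flat white bottom, 62 mm in diameter, 11 mm deep, with a 2 mm chamfer, mouth level with the tray's flat top 32 mm above the step. Axes as the caddy's. The tray has two such recesses, 86 mm apart along the caddy's x; neighbouring trays' recesses are 90 mm apart along its y
- square_tray_hole0 (a point): Mouth centre of a square recess of the yellow square tray: flat white bottom, 56 x 56 mm, 11 mm deep, with a 2 mm chamfer, mouth level with the tray's flat top 32 mm above the step. Axes as the caddy's. The tray has two such recesses, 86 mm apart along the caddy's x; neighbouring trays' recesses are 90 mm apart along its y
- square_tray_hole1 (a point): Mouth centre of a square recess of the yellow square tray: flat white bottom, 56 x 56 mm, 11 mm deep, with a 2 mm chamfer, mouth level with the tray's flat top 32 mm above the step. Axes as the caddy's. The tray has two such recesses, 86 mm apart along the caddy's x; neighbouring trays' recesses are 90 mm apart along its y
- oblong_tray_hole0 (a point): Mouth centre of an oblong recess of the orange oblong tray: flat white bottom, 76 mm along the caddy's x, 48 mm along its y, 11 mm deep, with a 2 mm chamfer, mouth level with the tray's flat top 32 mm above the step. Axes as the caddy's. The tray has two such recesses, 86 mm apart along the caddy's x; neighbouring trays' recesses are 90 mm apart along its y
- oblong_tray_hole1 (a point): Mouth centre of an oblong recess of the orange oblong tray: flat white bottom, 76 mm along the caddy's x, 48 mm along its y, 11 mm deep, with a 2 mm chamfer, mouth level with the tray's flat top 32 mm above the step. Axes as the caddy's. The tray has two such recesses, 86 mm apart along the caddy's x; neighbouring trays' recesses are 90 mm apart along its y
- round1: Loose hard cream round cake of soap, 58 mm in diameter, 30 mm thick, about 0.1 kg. Origin at its centre (15 mm above the step when it lies flat), own z through its thickness. May be absent. Seated, it stands 19 mm proud of its tray
- round2: Loose hard cream round cake of soap, 58 mm in diameter, 30 mm thick, about 0.1 kg. Origin at its centre (15 mm above the step when it lies flat), own z through its thickness. May be absent. Seated, it stands 19 mm proud of its tray
- square1: Loose hard pale green square cake of soap, 52 x 52 mm, 30 mm thick, about 0.1 kg. Origin at its centre (15 mm above the step when it lies flat), own z through its thickness. May be absent. Seated, it stands 19 mm proud of its tray
- square2: Loose hard pale green square cake of soap, 52 x 52 mm, 30 mm thick, about 0.1 kg. Origin at its centre (15 mm above the step when it lies flat), own z through its thickness. May be absent. Seated, it stands 19 mm proud of its tray
- oblong1: Loose hard pale pink oblong cake of soap, 72 (own x) x 44 (own y) mm, 30 mm thick, about 0.1 kg. Origin at its centre (15 mm above the step when it lies flat), own z through its thickness. May be absent. Seated, it stands 19 mm proud of its tray
- oblong2: Loose hard pale pink oblong cake of soap, 72 (own x) x 44 (own y) mm, 30 mm thick, about 0.1 kg. Origin at its centre (15 mm above the step when it lies flat), own z through its thickness. May be absent. Seated, it stands 19 mm proud of its tray
- lota: Bystander, to be left alone: aluminium lota (round water pot), 116 mm wide, 115 mm high. Origin at the centre of its underside
- mug: Bystander, to be left alone: blue plastic mug, 90 mm wide, 100 mm high. Origin at the centre of its underside
- soap_dish: Bystander, to be left alone: closed yellow soap dish with clip lid, 79 x 114 x 36 mm. Origin at the centre of its underside
- scraper: Bystander, to be left alone: steel heel scraper with black handle, 45 x 171 x 11 mm. Origin at the centre of its underside between handle (own -y) and blade
- pumice: Bystander, to be left alone: grey foot stone, 90 x 50 x 30 mm. Origin at the centre of its underside
- nail_brush: Bystander, to be left alone: wooden brush, 45 x 100 x 32 mm. Origin at the centre of its underside
- oil_bottle: Bystander, to be left alone: amber bottle, 56 mm wide, 160 mm high. Origin at the centre of its underside
There are look-alikes about, which are no part of the job. Leave any purple look-alike of the round1 alone.

How it is judged:
By the outcome, as a careful person would: the job done as asked, in the order asked, and still so for the second after the job is handed in, with the robot touching nothing.
Of round1, square1, oblong1, round2, square2, oblong2 only 4 to 6 are there at a start; the rules pass over those that are not, and their reading is None.
At some moment in a run one of round1, round2, square1, square2, oblong1, oblong2 may be knocked a few centimetres aside while the robot is not near it.
Once in a run the grip may slacken for a moment while it holds something.
It also fails if it takes over 210 s, if anything falls off the work surface, if the arm or the gripper's body presses on something with over 40 N, if the wrist force passes 120 N, or if a joint passes its speed limit or range.

## Working session

There is one attempt and no reset: what is moved stays moved. The work goes in short steps, Python scripts to look and compute and a shell command to move; the robot and the scene stay as the last step left them, time stands still between calls to the robot, and variables do not carry over. Pictures are saved under pics/ and viewed, and the job is handed in when it is done.

```bash
mkdir -p pics; ls; python3 - <<'E'
from plant import readout, vision, r
import cv2
print(readout.get_state()); print(r.grasp_offset)
for n in ("top","side","wrist"):
    c=vision.get_calibration(n); print(n,c)
    cv2.imwrite(f"pics/{n}0.png",cv2.resize(vision.capture(n),(800,600),interpolation=cv2.INTER_CUBIC))
    
E
```

```text
pics
{'time_s': 0.0, 'joints': array([ 9.28817721e+01,  2.05910314e+01,  6.31755172e-01, -1.91436104e-02,
       -7.01357532e+01, -1.65056807e+01]), 'qd': array([-0.03746741, -0.02441026,  0.02129906,  0.04231073, -0.02052734,
        0.00713611]), 'joint_torque': array([ 7.39320203e-04, -5.82710016e+01,  2.93051237e+01,  6.99691191e+00,
        6.98405929e-03, -1.50035248e-04]), 'tcp_pos': array([0.15892657, 0.65550401, 0.22561499]), 'eef_rot': array([  5.78380091,  89.90328107, -97.84662747]), 'contact_force': array([-0.78659512,  0.20239449, -0.32265916]), 'moment': array([ 0.0187096 ,  0.02275732, -0.03099276]), 'gripper_width': 0.08764507419993617}
0.0188
top {'intrinsics': array([[445.80420186,   0.        , 251.02087174],
       [  0.        , 445.80420186, 188.32129388],
       [  0.        ,   0.        ,   1.        ]]), 'pose': array([[-0.01592593,  0.994576  , -0.10278588,  0.45827208],
       [-0.99980832, -0.01466972,  0.01296606, -0.07658903],
       [ 0.0113879 ,  0.10297267,  0.99461899,  1.37748631],
       [ 0.        ,  0.        ,  0.        ,  1.        ]])}
sid
[... 155 characters left out ...]
  1.        ]]), 'pose': array([[ 0.97897033,  0.13913575, -0.14919231,  0.39092426],
       [-0.20395527,  0.68330049, -0.70107253, -1.03070282],
       [ 0.00439893,  0.71675776,  0.69730837,  1.05774712],
       [ 0.        ,  0.        ,  0.        ,  1.        ]])}
wrist {'intrinsics': array([[294.42143913,   0.        , 254.76450986],
       [  0.        , 294.42143913, 193.70341965],
       [  0.        ,   0.        ,   1.        ]]), 'pose': array([[-0.23506976,  0.92887875,  0.286228  ,  0.23717537],
       [-0.97197541, -0.22538786, -0.06681397,  0.63606189],
       [ 0.00245024, -0.29391253,  0.95582918,  0.38344545],
       [ 0.        ,  0.        ,  0.        ,  1.        ]])}
```

View pics/top0.png

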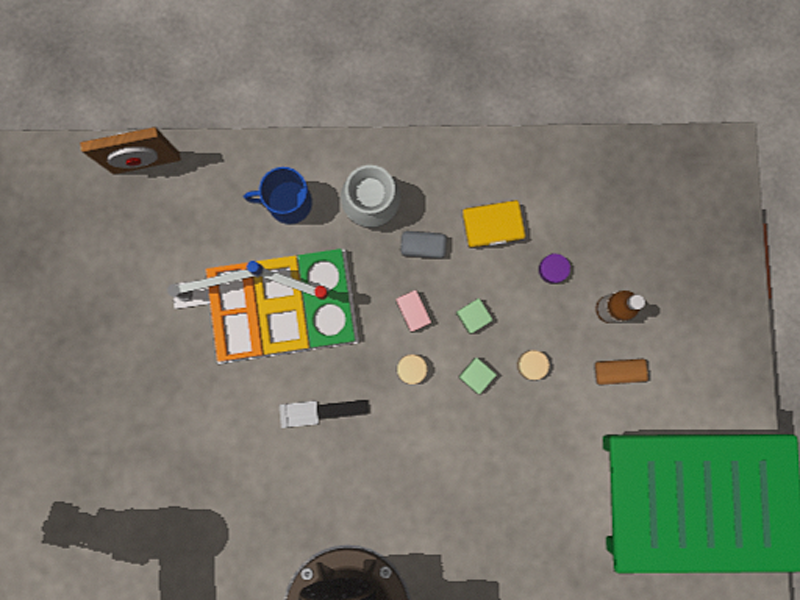

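View pics/side0.png

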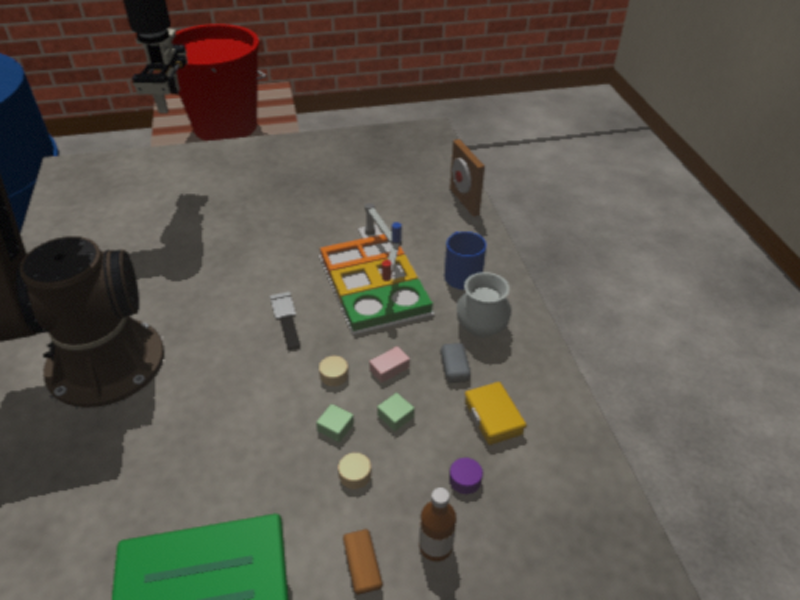

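View pics/wrist0.png

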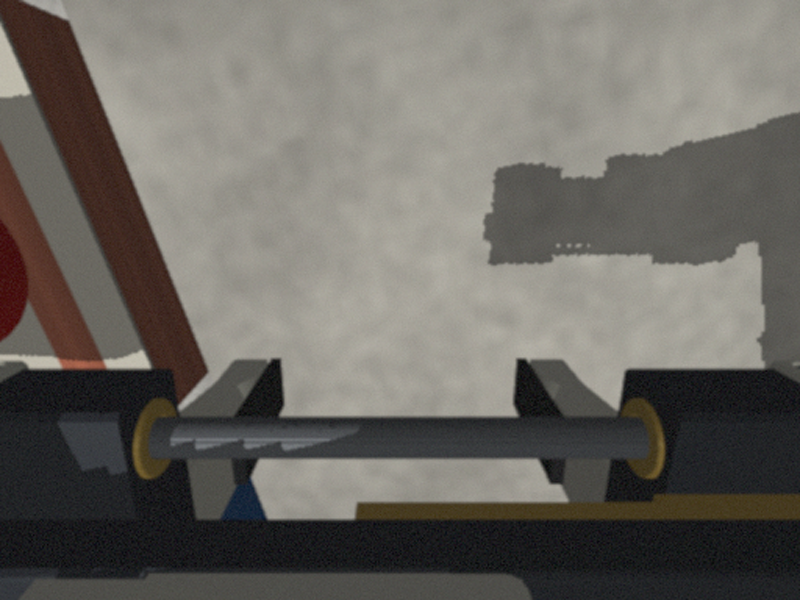

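```bash
cat > h.py <<'E'
import numpy as np, cv2
from plant import readout, vision, r
def ray(n,uv,cal=None):
    c=cal or vision.get_calibration(n); K=c['intrinsics'];P=np.array(c['pose'])
    d=np.array([(uv[0]-K[0,2])/K[0,0],-(uv[1]-K[1,2])/K[1,1],-1.0])
    return P[:3,3],P[:3,:3]@d
def onz(n,uv,z,cal=None):
    o,d=ray(n,uv,cal); return o+d*(z-o[2])/d[2]
def proj(n,p,cal=None):
    c=cal or vision.get_calibration(n); K=c['intrinsics'];P=np.array(c['pose'])
    q=P[:3,:3].T@(np.array(p)-P[:3,3]); return np.array([K[0,0]*q[0]/-q[2]+K[0,2],K[1,1]*-q[1]/-q[2]+K[1,2]])
def tri(uv1,uv2,n1='top',n2='side'):
    o1,d1=ray(n1,uv1);o2,d2=ray(n2,uv2)
    s=np.linalg.lstsq(np.c_[d1,-d2],o2-o1,rcond=None)[0]
    a=o1+s[0]*d1;b=o2+s[1]*d2; return (a+b)/2,np.linalg.norm(a-b)
def yaw():
    # direction of jaw opening axis (tool z) in world, deg mod 180
    from scipy.spatial.transform import Rotation as R
    s=readout.get_state(); z=R.from_euler('xyz',s['eef_rot'],degrees=True).as_matrix()[:,2]
    return np.degrees(np.arctan2(z[1],z[0]))
HSV={'pink':((165,30,110),(180,110,255)),'pgreen':((50,40,90),(75,120,255)),'cream':((12,60,120),(26,160,255)),
'red':((0,150,60),(8,255,255)),'blue':((108,150,60),(125,255,255)),'orange':((5,180,120),(17,255,255)),'yellow':((19,170,100),(30,255,255)),'green':((55,170,60),(80,255,255)),'purple':((130,80,40),(155,255,255))}
def blobs(img,col,amin=15):
    h=cv2.cvtColor(img,cv2.COLOR_BGR2HSV); lo,hi=HSV[col]; m=cv2.inRange(h,lo,hi)
    if col=='pink': m|=cv2.inRange(h,(0,30,110),(6,110,255))
    cs,_=cv2.findContours(m,cv2.RETR_EXTERNAL,cv2.CHAIN_APPROX_NONE)
    out=[]
    for c in cs:
        if cv2.contourArea(c)>amin:
            M=cv2.moments(c); out.append((M['m10']/M['m00'],M['m01']/M['m00'],cv2.contourArea(c),c))
    return out
E
python3 - <<'E'
from h import *
for n in ('top','side'):
    im=vision.capture(n); cv2.imwrite(f'pics/raw_{n}.png',im)
    for c in HSV:
        for b in blobs(im,c): print(n,c,[round(x,1) for x in b[:3]],cv2.cvtColor(im,cv2.COLOR_BGR2HSV)[int(b[1]),int(b[0])],onz(n,b[:2],.03).round(3))
im=cv2.imread('pics/raw_top.png'); cv2.imwrite('pics/top_crop.png',cv2.resize(im[150:260,105:360],None,fx=3.1,fy=3.1,interpolation=cv2.INTER_CUBIC))
im=cv2.imread('pics/raw_side.png'); cv2.imwrite('pics/side_crop.png',cv2.resize(im[120:320,165:325],None,fx=3,fy=3,interpolation=cv2.INTER_CUBIC))
E
```

```text
top pink [264.0, 198.5, 318.0] [179  57 216] [ 0.566 -0.133  0.03 ]
top pgreen [305.4, 240.1, 280.0] [ 55  60 191] [ 0.439 -0.255  0.03 ]
top pgreen [303.3, 201.8, 268.5] [ 55  60 188] [ 0.554 -0.252  0.03 ]
top cream [394.0, 236.5, 129.5] [ 14 156 147] [ 0.445 -0.523  0.03 ]
top cream [263.2, 235.9, 266.5] [ 20  82 215] [ 0.453 -0.129  0.03 ]
top cream [341.3, 233.2, 272.5] [ 18  85 217] [ 0.457 -0.364  0.03 ]
top red [204.9, 186.4, 36.0] [  1 201 188] [0.605 0.046 0.03 ]
top red [85.5, 102.6, 21.0] [  1 204  90] [0.871 0.413 0.03 ]
top blue [161.6, 170.1, 30.0] [110 183 171] [0.657 0.177 0.03 ]
top blue [180.0, 121.9, 719.5] [111 164  92] [0.806 0.121 0.03 ]
top orange [151.0, 209.3, 992.0] [  5   7 211] [0.538 0.209 0.03 ]
top orange [143.0, 171.9, 57.0] [ 15 224 225] [0.653 0.234 0.03 ]
top yellow [179.6, 205.6, 1023.5] [  8  10 210] [0.548 0.122 0.03 ]
top yellow [180.1, 168.7, 138.5] [ 23 226 211] [0.661 0.121 0.03 ]
top yellow [315.6, 142.7, 837.0] [ 23 239 206] [ 0.736 -0.295  0.03 ]
top green [451.1, 321.7, 10306.5] [ 69 160 124] [ 0.191 -0.68   0.03 ]
top green [217.1, 174.
[... 3711 characters left out ...]
 149  70] [0.889 1.72  0.03 ]
side red [161.7, 0.8, 32.0] [  7 166  72] [0.404 1.857 0.03 ]
side red [132.5, 1.7, 90.0] [  6 160  70] [0.224 1.876 0.03 ]
side red [111.3, 2.6, 40.0] [  7 158  68] [0.096 1.888 0.03 ]
side orange [221.8, 162.8, 384.0] [ 15   9 174] [0.533 0.206 0.03 ]
side yellow [316.5, 261.8, 727.0] [ 23 209 182] [ 0.736 -0.299  0.03 ]
side yellow [228.8, 177.6, 468.5] [ 13  10 176] [0.544 0.12  0.03 ]
side yellow [259.7, 170.6, 70.0] [ 22 205 177] [0.66  0.136 0.03 ]
side green [167.2, 381.1, 17.5] [ 68 169 134] [ 0.284 -0.564  0.03 ]
side green [110.1, 364.2, 2407.5] [ 69 158 121] [ 0.151 -0.494  0.03 ]
side purple [297.7, 303.4, 340.0] [140 135 132] [ 0.643 -0.423  0.03 ]
```

View pics/top_crop.png

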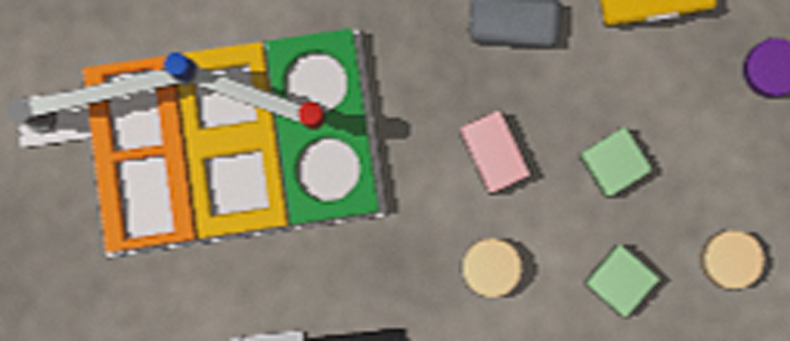

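View pics/side_crop.png

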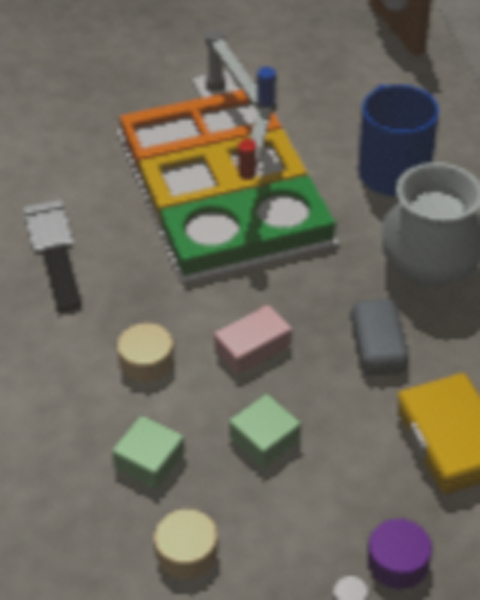

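```bash
python3 - <<'E'
from h import *
it=cv2.imread('pics/raw_top.png'); isd=cv2.imread('pics/raw_side.png')
cv2.imwrite('pics/kn.png',np.hstack([cv2.resize(it[155:200,105:225],None,fx=6,fy=6,interpolation=cv2.INTER_NEAREST)]))
cv2.imwrite('pics/kn2.png',cv2.resize(isd[125:190,215:285],None,fx=8,fy=8,interpolation=cv2.INTER_NEAREST))
# white floors in top
h=cv2.cvtColor(it,cv2.COLOR_BGR2HSV); m=cv2.inRange(h,(0,0,190),(180,25,255)); m[:, :128]=0;m[:,232:]=0; m[230:]=0
cs,_=cv2.findContours(m,cv2.RETR_EXTERNAL,cv2.CHAIN_APPROX_NONE)
for c in cs:
    if cv2.contourArea(c)>60:
        print(cv2.contourArea(c),np.round(cv2.minAreaRect(c)[0],1),np.round(cv2.minAreaRect(c)[1:][0],1),cv2.minAreaRect(c)[2],onz('top',cv2.minAreaRect(c)[0],.021).round(4))
print(onz('top',(161.6,170.1),.138),onz('top',(204.9,186.4),.137))
print(onz('side',(247.3,167),.137),onz('side',(254,143.7),.138))
E
```

```text
269.0 [152.1 213.2] [24.  12.6] 83.2901611328125 [0.5271 0.2071 0.021 ]
237.5 [181.6 208.7] [17.5 15.4] 81.25383758544922 [0.5394 0.1177 0.021 ]
234.0 [211. 204.] [18. 16.] 90.0 [0.5523 0.0284 0.021 ]
115.0 [149.3 191.3] [11.2 12.4] 81.8698959350586 [0.5939 0.2159 0.021 ]
127.0 [185.1 181.7] [14.8 29.4] 85.60128784179688 [0.6217 0.107  0.021 ]
114.0 [143.5 177.9] [ 7.  32.6] 71.56504821777344 [0.6355 0.2342 0.021 ]
187.5 [207.8 174.9] [17.1 14.5] 21.801406860351562 [0.6417 0.0375 0.021 ]
[0.64135738 0.15687469 0.138     ] [0.59376716 0.03608232 0.137     ]
[0.59602573 0.0399195  0.137     ] [0.64268871 0.15662416 0.138     ]
```

View pics/kn.png

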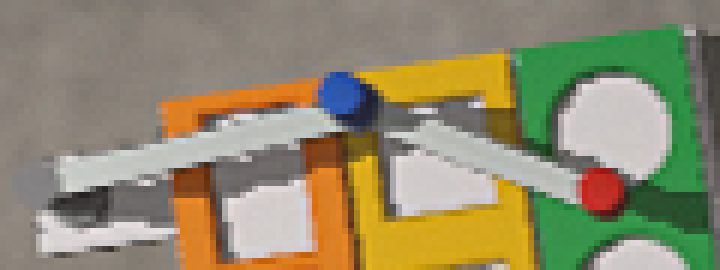

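View pics/kn2.png

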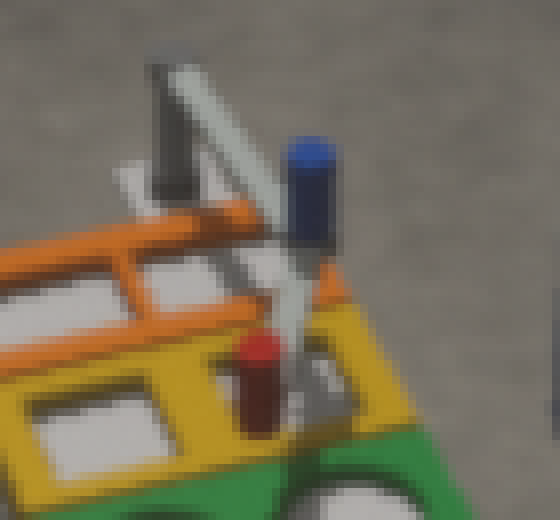

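```bash
python3 - <<'E'
from h import *
print(yaw(), readout.get_state()['joints'])
E
python3 -m handwheel '[[[0,0,0,1],[0,0,0,1]]]' 87
python3 - <<'E'
from h import *
print(yaw(), readout.get_state()['joints'])
E
```

```text
-103.62631838308957 [ 9.28832272e+01  2.05691898e+01  6.60504730e-01 -9.13045338e-03
 -7.01359452e+01 -1.65064380e+01]
time_s: 0.45
tcp_pos: [0.1589, 0.6556, 0.2257]
eef_rot: [1.5, 89.9, -91.9]
contact_force: [-0.7, 0.4, 0.2]
gripper_width: 0.087
-93.4038019029374 [ 9.28859977e+01  2.05861811e+01  6.35144002e-01 -7.33174199e-03
 -7.01307242e+01 -6.28730127e+00]
```

```bash
python3 -m handwheel '[[[0.68,-0.96,0,0.9],[0.68,-0.96,0,0.9],[0.68,-0.96,0,0.9],[0.68,-0.96,0,0.9],[0.68,-0.96,0,0.9],[0.68,-0.96,0,0.9],[0.68,-0.96,0,0.9],[0.68,-0.96,0,0.9]]]' 30
python3 -m handwheel '[[[0.68,-0.96,0,0.9],[0.68,-0.96,0,0.9],[0.68,-0.96,0,0.9],[0.68,-0.96,0,0.9],[0.68,-0.96,0,0.9],[0.68,-0.96,0,0.9],[0.68,-0.96,0,0.9],[0,0,0,0]]]'
python3 - <<'E'
from h import *
print(yaw(), readout.get_state()['joints'].round(1))
E
```

```text
time_s: 1.25
tcp_pos: [0.3786, 0.3402, 0.2232]
eef_rot: [16.2, 89.8, -39.2]
contact_force: [0.9, -0.1, 0.2]
gripper_width: 0.0316
time_s: 2.05
tcp_pos: [0.5765, 0.0546, 0.2248]
eef_rot: [48.0, 89.6, 25.6]
contact_force: [-0.7, -0.1, -1.0]
gripper_width: 0.0301
-22.455638837542722 [ 24.8  11.4 -12.2  -0.  -66.  132.8]
```

```bash
python3 -m handwheel '[[[0.46,-0.41,-0.9,0],[0,0,0,0]]]'
python3 - <<'E'
from h import *
c=vision.get_calibration('wrist'); im=vision.capture('wrist'); cv2.imwrite('pics/w1.png',cv2.resize(im,(800,600)))
print(readout.get_state()['tcp_pos'], proj('wrist',(.595,.038,.137),c),proj('wrist',(.642,.1567,.138),c),proj('wrist',readout.get_state()['tcp_pos'],c))
E
```

```text
time_s: 2.25
tcp_pos: [0.5961, 0.0362, 0.188]
eef_rot: [49.7, 89.6, 27.0]
contact_force: [-1.6, 0.2, -0.6]
gripper_width: 0.0304
[0.59725751 0.03701845 0.19143109] [250.65759837 211.05952298] [246.16359525  20.13420738] [254.04939838 243.60267365]
```

View pics/w1.png

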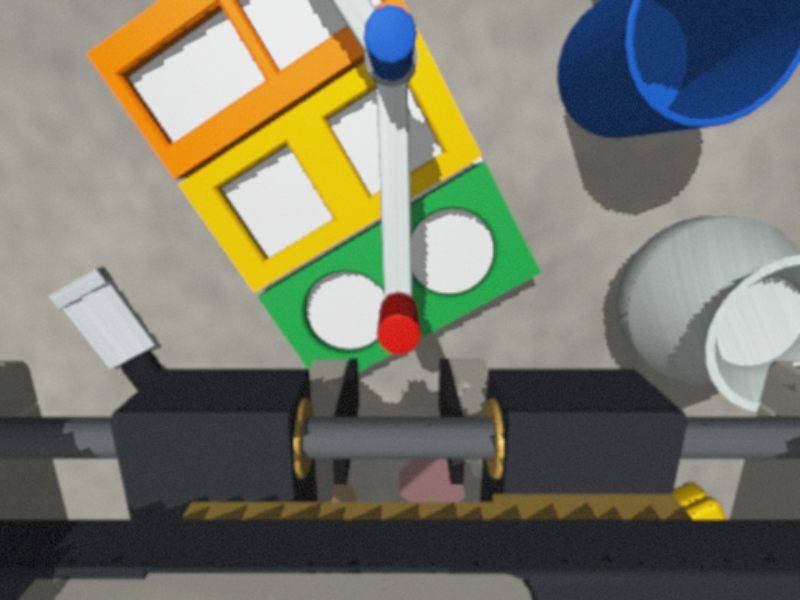

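```bash

python3 - <<'E'
from h import *
c=vision.get_calibration('wrist')
print(readout.get_state()['tcp_pos'],onz('wrist',(254.9,213.8),.137,c),onz('wrist',(249.8,20.0),.138,c),yaw())
# hole floors
im=cv2.imread('pics/w1.png')
h=cv2.cvtColor(im,cv2.COLOR_BGR2HSV); m=cv2.inRange(h,(0,0,200),(180,25,255)); m[370:]=0
cs,_=cv2.findContours(m,cv2.RETR_EXTERNAL,cv2.CHAIN_APPROX_NONE)
for k in cs:
    if cv2.contourArea(k)>1500: 
        p=np.array(cv2.minAreaRect(k)[0])/1.5625; print(cv2.contourArea(k),p*1.5625,onz('wrist',p,.021,c).round(4))
E
```

```text
[0.59725751 0.03701845 0.19143109] [0.59799161 0.03443282 0.137     ] [0.64569404 0.15769433 0.138     ] -22.611359870054816
3462.5 [108.48001099 326.63998413] [0.3831 0.0838 0.021 ]
4022.0 [344.69229126 310.03845215] [0.5526 0.0271 0.021 ]
6161.0 [753.  312.5] [ 0.8361 -0.0938  0.021 ]
4079.5 [458.5 253. ] [0.6464 0.0347 0.021 ]
5563.5 [279.73074341 204.84613037] [0.5427 0.1149 0.021 ]
6698.0 [389.99664307 194.97061157] [0.6165 0.0915 0.021 ]
7699.5 [199.19148254  79.17642212] [0.5307 0.2066 0.021 ]
3459.5 [284.86691284  21.13891983] [0.5969 0.2152 0.021 ]
```

```bash

python3 -m handwheel '[[[0,-0.03,-0.8,0],[0,0,-0.8,0],[0,0,-0.5,0],[0,0,0,0]]]' 30
python3 - <<'E'
from h import *
c=vision.get_calibration('wrist'); im=vision.capture('wrist'); cv2.imwrite('pics/w2.png',cv2.resize(im,(800,600)))
print(readout.get_state()['tcp_pos'],readout.get_state()['contact_force'])
E
```

```text
time_s: 2.7
tcp_pos: [0.5992, 0.039, 0.1113]
eef_rot: [38.8, 88.8, 16.3]
contact_force: [-0.3, -0.4, -0.6]
gripper_width: 0.0303
[0.60024568 0.03920566 0.11298956] [ 0.71124716 -0.0556485   0.59869564]
```

View pics/w2.png

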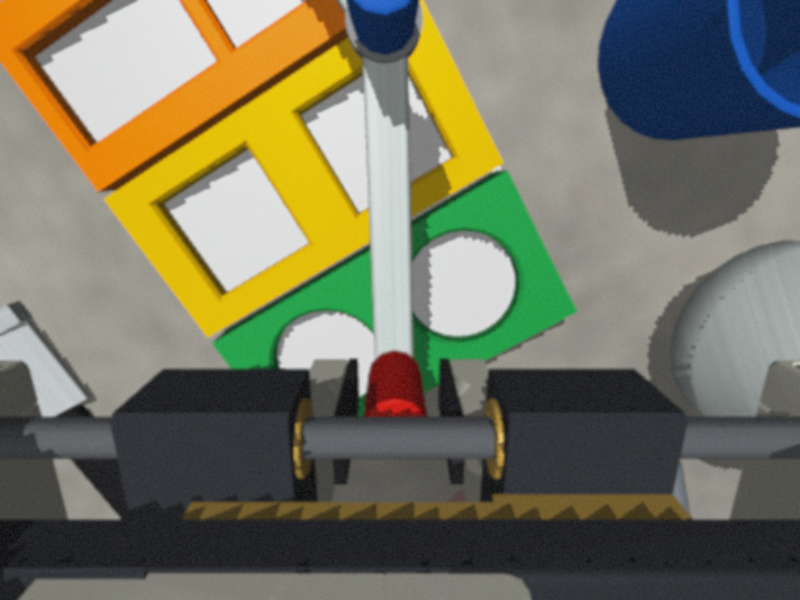

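```bash
cat > arc.py <<'E'
import sys; from h import *
# arc.py cx cy R z offset_phi n step : from present angle, rows to follow
cx,cy,R,z,n,st=map(float,sys.argv[1:7])
s=readout.get_state(); p=s['tcp_pos']; a=np.arctan2(p[1]-cy,p[0]-cx)
print('pos',p.round(4),'rad',np.hypot(p[0]-cx,p[1]-cy).round(4),'ang',np.degrees(a).round(1),'jaw',yaw().round(1),'jaw-want',((yaw()-np.degrees(a)+90+90)%180-90).round(1),'F',s['contact_force'].round(1),'j',s['joints'].round(0))
q=p.copy()
for k in range(int(n)):
    a-=np.radians(st); t=np.array([cx+R*np.cos(a),cy+R*np.sin(a),z]); print('row',((t-q)/.04).round(2), 'ang',np.degrees(a).round(0)); q=t
E
python3 arc.py .644 .157 .129 .107 8 5
```

```text
pos [0.6002 0.0392 0.113 ] rad 0.1257 ang -110.4 jaw -22.5 jaw-want -2.1 F [ 0.7 -0.1  0.6] j [ 22.  18. -19.   0. -52. 135.]
row [-0.29  0.03 -0.15] ang -115.0
row [-0.25  0.13  0.  ] ang -120.0
row [-0.24  0.15  0.  ] ang -125.0
row [-0.22  0.17  0.  ] ang -130.0
row [-0.21  0.19  0.  ] ang -135.0
row [-0.19  0.21  0.  ] ang -140.0
row [-0.17  0.22  0.  ] ang -145.0
row [-0.15  0.24  0.  ] ang -150.0
```

```bash

python3 -m handwheel '[[[-0.29,0.03,-0.12,-0.7],[-0.25,0.13,0,-1],[-0.24,0.15,0,-1],[-0.22,0.17,0,-1],[-0.21,0.19,0,-1],[-0.19,0.21,0,-1]]]'
python3 arc.py .644 .157 .129 .107 8 5
```

```text
time_s: 3.35
tcp_pos: [0.5496, 0.0794, 0.1224]
eef_rot: [44.5, 87.6, -7.3]
contact_force: [0.2, -1.4, 0.0]
gripper_width: 0.0301
pos [0.5496 0.0794 0.1224] rad 0.1222 ang -140.6 jaw -51.8 jaw-want -1.3 F [ 0.2 -1.4  0. ] j [ 29.  13. -25.   2. -49.  97.]
row [-0.3   0.12 -0.39] ang -146.0
row [-0.15  0.24  0.  ] ang -151.0
row [-0.13  0.25  0.  ] ang -156.0
row [-0.11  0.26  0.  ] ang -161.0
row [-0.08  0.27  0.  ] ang -166.0
row [-0.06  0.28  0.  ] ang -171.0
row [-0.03  0.28  0.  ] ang -176.0
row [-0.01  0.28  0.  ] ang -181.0
```

```bash

python3 -m handwheel '[[[-0.1,0.05,-0.35,0],[0,0,0,0]]]'
python3 arc.py .644 .157 .129 .107 8 5
python3 - <<'E'
from h import *
for n in('top','side'):
  im=vision.capture(n); cv2.imwrite(f'pics/{n}1.png',cv2.resize(im[130:250,90:250] if n=='top' else im[90:250,180:340],None,fx=4 if n=='top' else 3.6,fy=4 if n=='top' else 3.6,interpolation=cv2.INTER_CUBIC))
E
```

```text
time_s: 3.55
tcp_pos: [0.5473, 0.0843, 0.1139]
eef_rot: [49.2, 87.1, -2.6]
contact_force: [0.5, 0.2, 0.4]
gripper_width: 0.0298
pos [0.5473 0.0843 0.1139] rad 0.1209 ang -143.1 jaw -51.9 jaw-want 1.2 F [0.5 0.2 0.4] j [ 30.  13. -27.   2. -48.  97.]
row [-0.32  0.11 -0.17] ang -148.0
row [-0.14  0.25  0.  ] ang -153.0
row [-0.12  0.26  0.  ] ang -158.0
row [-0.09  0.27  0.  ] ang -163.0
row [-0.07  0.27  0.  ] ang -168.0
row [-0.05  0.28  0.  ] ang -173.0
row [-0.02  0.28  0.  ] ang -178.0
row [0.   0.28 0.  ] ang -183.0
```

View pics/side1.png

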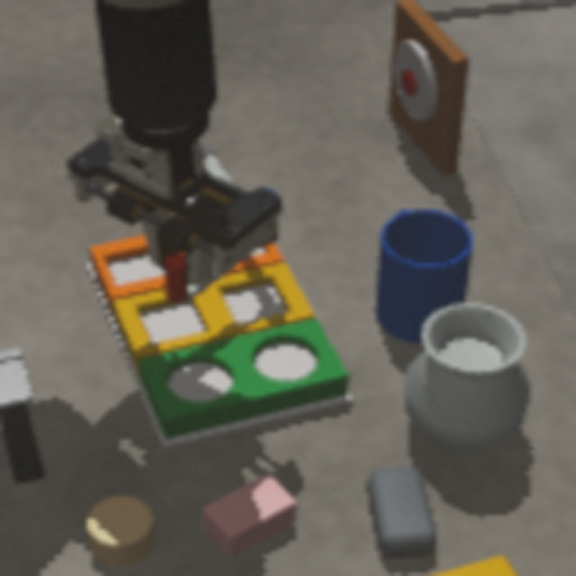

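```bash

python3 -m handwheel '[[[-0.25,0.11,-0.2,-0.7],[-0.16,0.25,-0.05,-1],[-0.14,0.26,-0.05,-1],[-0.11,0.27,-0.05,-1],[-0.09,0.27,-0.05,-1]]]'
python3 arc.py .644 .157 .129 .107 8 5;python3 - <<'E'
from h import *
print(readout.get_state()['eef_rot'])
E
```

```text
time_s: 4.15
tcp_pos: [0.5234, 0.132, 0.1066]
eef_rot: [54.8, 86.5, -21.3]
contact_force: [0.8, -0.7, 0.3]
gripper_width: 0.0301
pos [0.5234 0.132  0.1066] rad 0.1232 ang -168.3 jaw -76.2 jaw-want 2.1 F [ 0.8 -0.7  0.3] j [ 37.  13. -30.   4. -46.  64.]
row [-0.19  0.25  0.01] ang -173.0
row [-0.02  0.28  0.  ] ang -178.0
row [0.   0.28 0.  ] ang -183.0
row [0.03 0.28 0.  ] ang -188.0
row [0.05 0.28 0.  ] ang -193.0
row [0.08 0.27 0.  ] ang -198.0
row [0.1  0.26 0.  ] ang -203.0
row [0.12 0.25 0.  ] ang -208.0
[ 54.81268635  86.48436611 -21.301619  ]
```

```bash

python3 -m handwheel '[[[-0.12,0.25,-0.02,-1],[-0.05,0.28,-0.02,-1],[0,0.28,-0.02,-1],[0.02,0.28,-0.02,-1],[0.04,0.28,-0.02,-1]]]'
python3 arc.py .644 .157 .129 .107 8 5;python3 - <<'E'
from h import *
print(readout.get_state()['eef_rot'])
E
```

```text
time_s: 4.65
tcp_pos: [0.5217, 0.1892, 0.1088]
eef_rot: [59.0, 86.3, -43.2]
contact_force: [0.9, -1.8, -0.7]
gripper_width: 0.0303
pos [0.5217 0.1892 0.1088] rad 0.1265 ang 165.3 jaw -102.2 jaw-want 2.5 F [ 0.9 -1.8 -0.7] j [ 43.  15. -27.   5. -48.  32.]
row [ 0.02  0.28 -0.04] ang 160.0
row [0.11 0.26 0.  ] ang 155.0
row [0.13 0.25 0.  ] ang 150.0
row [0.15 0.24 0.  ] ang 145.0
row [0.17 0.22 0.  ] ang 140.0
row [0.19 0.21 0.  ] ang 135.0
row [0.21 0.19 0.  ] ang 130.0
row [0.22 0.17 0.  ] ang 125.0
[ 58.96585403  86.2732299  -43.17673482]
```

```bash

python3 -m handwheel '[[[0.02,0.28,-0.04,-1],[0.11,0.26,-0.02,-1],[0.13,0.25,-0.02,-1],[0.15,0.24,-0.02,-1],[0.17,0.22,-0.02,-1],[0.19,0.21,-0.02,-1]]]'
python3 arc.py .644 .157 .129 .107 8 5;python3 - <<'E'
from h import *
print(readout.get_state()['eef_rot'])
E
```

```text
time_s: 5.25
tcp_pos: [0.5556, 0.2501, 0.1098]
eef_rot: [61.7, 86.2, -71.7]
contact_force: [0.4, -0.3, -0.3]
gripper_width: 0.0299
pos [0.5556 0.2501 0.1098] rad 0.1283 ang 133.5 jaw -133.4 jaw-want 3.1 F [ 0.4 -0.3 -0.3] j [ 45.  20. -18.   4. -54.  -1.]
row [ 0.2   0.2  -0.07] ang 129.0
row [0.23 0.17 0.  ] ang 124.0
row [0.24 0.14 0.  ] ang 119.0
row [0.25 0.12 0.  ] ang 114.0
row [0.26 0.1  0.  ] ang 109.0
row [0.27 0.08 0.  ] ang 104.0
row [0.28 0.05 0.  ] ang 99.0
row [0.28 0.03 0.  ] ang 94.0
[ 61.65195346  86.21676276 -71.72173636]
```

```bash

python3 -m handwheel '[[[0.2,0.2,-0.07,-1],[0.23,0.17,-0.02,-1],[0.24,0.14,-0.02,-1],[0.25,0.12,-0.02,-1],[0.15,0.06,0,-0.5]]]'
python3 arc.py .644 .157 .129 .107 4 3
```

```text
time_s: 5.75
tcp_pos: [0.6023, 0.2793, 0.1096]
eef_rot: [63.0, 86.2, -93.9]
contact_force: [-0.4, -0.8, -0.8]
gripper_width: 0.0302
pos [0.6023 0.2793 0.1096] rad 0.1292 ang 108.8 jaw -156.9 jaw-want 4.2 F [-0.4 -0.8 -0.8] j [ 43.  26.  -9.   3. -58. -22.]
row [ 0.16  0.05 -0.06] ang 106.0
row [0.16 0.04 0.  ] ang 103.0
row [0.17 0.03 0.  ] ang 100.0
row [0.17 0.02 0.  ] ang 97.0
```

```bash

python3 -m handwheel '[[[0.1,0.03,0,-0.5],[0.1,0.03,0,0]]]'
python3 arc.py .644 .157 .129 .107 4 3
python3 -m handwheel '[[[0.1,0.03,0,0],[0.05,0,0,0]]]'
python3 arc.py .644 .157 .129 .107 4 3
```

```text
time_s: 5.95
tcp_pos: [0.6117, 0.2819, 0.111]
eef_rot: [63.1, 86.2, -96.5]
contact_force: [-1.4, -0.5, -1.0]
gripper_width: 0.0298
pos [0.6117 0.2819 0.111 ] rad 0.129 ang 104.5 jaw -159.6 jaw-want 5.9 F [-1.4 -0.5 -1. ] j [ 43.  26.  -7.   3. -59. -24.]
row [ 0.16  0.04 -0.1 ] ang 101.0
row [0.17 0.03 0.  ] ang 98.0
row [0.17 0.02 0.  ] ang 95.0
row [0.17 0.01 0.  ] ang 92.0
time_s: 6.15
tcp_pos: [0.6139, 0.2821, 0.1109]
eef_rot: [56.3, 86.0, -103.2]
contact_force: [-12.0, 3.9, 4.1]
gripper_width: 0.0301
pos [0.6139 0.2821 0.1109] rad 0.1287 ang 103.5 jaw -159.5 jaw-want 6.9 F [-12.    3.9   4.1] j [ 42.  27.  -6.   3. -60. -23.]
row [ 0.16  0.04 -0.1 ] ang 101.0
row [0.17 0.03 0.  ] ang 98.0
row [0.17 0.02 0.  ] ang 95.0
row [0.17 0.01 0.  ] ang 92.0
```

```bash

python3 -m handwheel '[[[-0.12,-0.02,0,0],[0,0,0.8,0],[0,0,0.8,0],[0,0,0.4,0],[0,0,0,0]]]' 34
python3 - <<'E'
from h import *
c=vision.get_calibration('wrist'); im=vision.capture('wrist'); cv2.imwrite('pics/w3.png',cv2.resize(im,(800,600)))
im=vision.capture('top'); cv2.imwrite('pics/t3.png',cv2.resize(im[130:250,90:250],None,fx=4,fy=4,interpolation=cv2.INTER_CUBIC))
print(readout.get_state()['tcp_pos'],yaw(),proj('wrist',(.6445,.157,.138),c)*1.5625,proj('wrist',(.609,.282,.137),c)*1.5625)
E
```

```text
time_s: 6.65
tcp_pos: [0.6094, 0.2812, 0.1958]
eef_rot: [57.9, 86.1, -101.2]
contact_force: [0.1, 0.2, -0.5]
gripper_width: 0.0339
[0.60827223 0.28061586 0.19313427] -159.19227297218254 [419.97055689  55.80643501] [394.32387364 338.44704459]
```

View pics/w3.png

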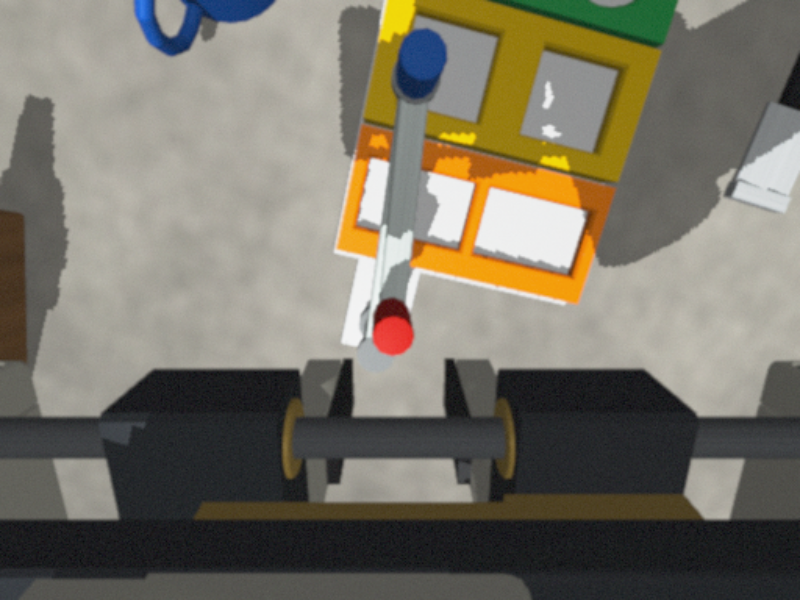

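View pics/t3.png

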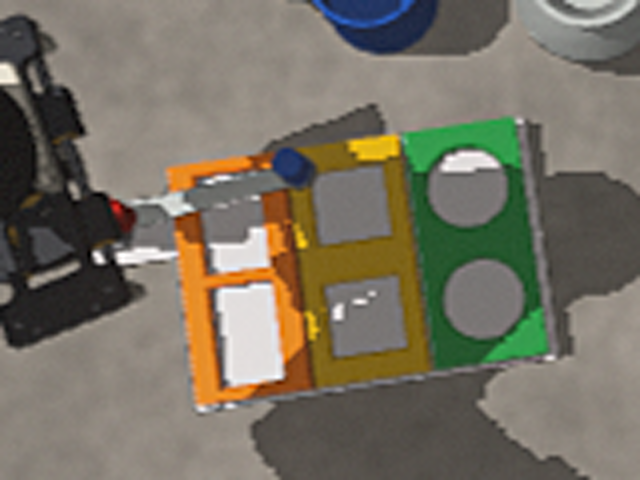

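```bash

python3 -m handwheel '[[[0.23,-0.78,0,-0.4],[0.23,-0.78,0,-0.4],[0.23,-0.78,0,-0.4],[0.22,-0.76,0,-0.3],[0,0,0,0]]]' 34
python3 arc.py .606 .314 .16 .109 1 5
python3 - <<'E'
from h import *
print(((np.array([.6445,.157,.19])-readout.get_state()['tcp_pos'])/.04).round(2))
c=vision.get_calibration('wrist'); im=vision.capture('wrist'); cv2.imwrite('pics/w4.png',cv2.resize(im,(800,600)))
for b in blobs(im,'blue'): print(b[:3],onz('wrist',b[:2],.138,c))
print(proj('wrist',(.6445,.157,.138),c)*1.5625)
E
```

```text
time_s: 7.25
tcp_pos: [0.6425, 0.1525, 0.1862]
eef_rot: [51.3, 85.6, -115.4]
contact_force: [0.2, -0.8, -0.0]
gripper_width: 0.034
pos [0.6425 0.1525 0.1862] rad 0.1656 ang -77.2 jaw -166.7 jaw-want 0.5 F [ 0.2 -0.8 -0. ] j [ 32.  22.  -3.   3. -68. -19.]
row [-0.37  0.07 -1.93] ang -82.0
[0.05 0.11 0.09]
(249.5560699588477, 208.37860082304525, 324.0) [0.64650599 0.14415619 0.138     ]
(90.06079585471375, 114.6991900593621, 13252.0) [0.76616445 0.10346633 0.138     ]
[387.95229139 351.41669996]
```

View pics/w4.png

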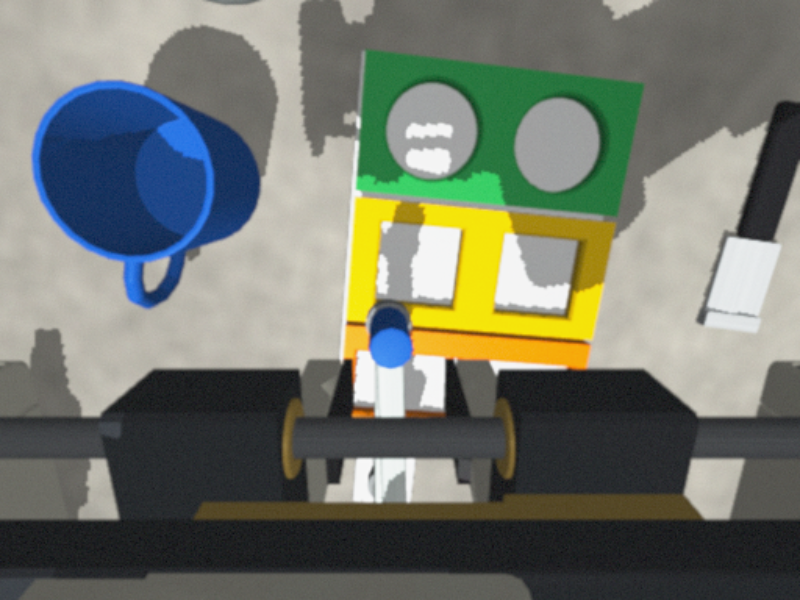

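```bash

cat > st.py <<'E'
import sys; from h import *
from scipy.spatial.transform import Rotation as R
s=readout.get_state(); X=R.from_euler('xyz',s['eef_rot'],degrees=True).as_matrix()[:,0]
print('t',round(s['time_s'],2),'pos',s['tcp_pos'].round(4),'jaw',yaw().round(1),'tiltxy deg',np.degrees(X[:2]).round(2),'F',s['contact_force'].round(1),'w',round(s['gripper_width'],4),'j',s['joints'].round(1))
if len(sys.argv)>3: print('to go (units)',((np.array(list(map(float,sys.argv[1:4])))-s['tcp_pos'])/.04).round(2))
if len(sys.argv)>4: print('turn units',(((float(sys.argv[4])-yaw()+90)%180-90)/5).round(2))
E
python3 -m handwheel '[[[0.05,0.07,-0.8,0],[0,0,-0.8,0],[0,0,-0.4,0],[0,0,0,0]]]' 30
python3 st.py .645 .156 .108
```

```text
time_s: 7.7
tcp_pos: [0.6429, 0.158, 0.1011]
eef_rot: [50.2, 85.5, -116.2]
contact_force: [-0.3, 0.3, 0.3]
gripper_width: 0.0301
t 7.7 pos [0.6429 0.158  0.1011] jaw -166.5 tiltxy deg [-1.97 -4.  ] F [-0.3  0.3  0.3] w 0.0301 j [ 32.   26.6  -8.5   2.7 -58.8 -20. ]
to go (units) [ 0.05 -0.05  0.17]
```

```bash

python3 arc.py .606 .314 .16 .106 6 5
python3 -m handwheel '[[[-0.1,-0.03,0.1,0],[-0.35,-0.03,0,-1],[-0.35,-0.01,0,-1],[-0.35,0.02,0,-1],[-0.35,0.05,0,-1]]]' 
python3 arc.py .606 .314 .16 .106 6 5;python3 st.py
```

```text
pos [0.6429 0.158  0.1011] rad 0.1603 ang -76.7 jaw -166.5 jaw-want 0.2 F [-0.3  0.3  0.3] j [ 32.  27.  -9.   3. -59. -20.]
row [-0.34 -0.06  0.12] ang -82.0
row [-0.35 -0.04  0.  ] ang -87.0
row [-0.35 -0.    0.  ] ang -92.0
row [-0.35  0.03  0.  ] ang -97.0
row [-0.34  0.06  0.  ] ang -102.0
row [-0.34  0.09  0.  ] ang -107.0
time_s: 8.2
tcp_pos: [0.5881, 0.1606, 0.1094]
eef_rot: [57.4, 86.1, -129.4]
contact_force: [5.9, -3.4, -3.9]
gripper_width: 0.0299
pos [0.5881 0.1606 0.1094] rad 0.1545 ang -96.7 jaw 173.1 jaw-want -0.2 F [ 5.9 -3.4 -3.9] j [ 34.  22. -14.   1. -58. -42.]
row [-0.36 -0.08 -0.09] ang -102.0
row [-0.34  0.09  0.  ] ang -107.0
row [-0.33  0.11  0.  ] ang -112.0
row [-0.32  0.14  0.  ] ang -117.0
row [-0.3   0.17  0.  ] ang -122.0
row [-0.29  0.2   0.  ] ang -127.0
t 8.2 pos [0.5881 0.1606 0.1094] jaw 173.1 tiltxy deg [-2.5  -3.04] F [ 5.9 -3.4 -3.9] w 0.0299 j [ 34.3  21.9 -14.3   1.3 -57.6 -41.9]
```

```bash

python3 -m handwheel '[[[-0.36,-0.05,-0.08,-1],[-0.35,0.07,-0.03,-1],[-0.34,0.1,-0.03,-1],[-0.33,0.13,-0.03,-1],[-0.32,0.15,-0.03,-1]]]' 
python3 arc.py .606 .314 .16 .106 6 5;python3 st.py
```

```text
time_s: 8.7
tcp_pos: [0.5263, 0.1807, 0.1107]
eef_rot: [65.6, 87.3, -147.0]
contact_force: [5.6, -1.3, -4.1]
gripper_width: 0.03
pos [0.5263 0.1807 0.1107] rad 0.1553 ang -120.9 jaw 147.4 jaw-want -1.7 F [ 5.6 -1.3 -4.1] j [ 39.  17. -21.  -0. -55. -71.]
row [-0.35  0.09 -0.12] ang -126.0
row [-0.27  0.22  0.  ] ang -131.0
row [-0.25  0.24  0.  ] ang -136.0
row [-0.23  0.26  0.  ] ang -141.0
row [-0.21  0.28  0.  ] ang -146.0
row [-0.18  0.3   0.  ] ang -151.0
t 8.7 pos [0.5263 0.1807 0.1107] jaw 147.4 tiltxy deg [-2.25 -1.46] F [ 5.6 -1.3 -4.1] w 0.03 j [ 38.9  17.  -21.   -0.3 -54.7 -71.3]
```

```bash

python3 -m handwheel '[[[-0.33,0.1,-0.12,-1],[-0.3,0.22,-0.03,-1],[-0.28,0.24,-0.03,-1],[-0.26,0.26,-0.03,-1],[-0.23,0.28,-0.03,-1]]]' 
python3 arc.py .606 .314 .16 .106 6 5;python3 st.py
```

```text
time_s: 9.2
tcp_pos: [0.4746, 0.2278, 0.1101]
eef_rot: [65.8, 88.4, -172.5]
contact_force: [5.5, -2.9, -2.2]
gripper_width: 0.0302
pos [0.4746 0.2278 0.1101] rad 0.1571 ang -146.7 jaw 121.6 jaw-want -1.6 F [ 5.5 -2.9 -2.2] j [  46.   14.  -25.   -1.  -52. -104.]
row [-0.24  0.26 -0.1 ] ang -152.0
row [-0.15  0.31  0.  ] ang -157.0
row [-0.12  0.33  0.  ] ang -162.0
row [-0.09  0.34  0.  ] ang -167.0
row [-0.07  0.34  0.  ] ang -172.0
row [-0.03  0.35  0.  ] ang -177.0
t 9.2 pos [0.4746 0.2278 0.1101] jaw 121.6 tiltxy deg [-1.59 -0.21] F [ 5.5 -2.9 -2.2] w 0.0302 j [  46.2   13.8  -25.2   -1.3  -52.3 -103.8]
```

```bash

python3 -m handwheel '[[[-0.2,0.3,-0.03,-1],[-0.19,0.3,-0.03,-1],[-0.17,0.32,-0.03,-1],[-0.14,0.33,-0.03,-1]]]' 
python3 arc.py .606 .314 .16 .106 6 5;python3 st.py
```

```text
time_s: 9.6
tcp_pos: [0.4485, 0.2795, 0.1117]
eef_rot: [55.6, 88.9, 156.7]
contact_force: [5.9, -4.9, -1.0]
gripper_width: 0.0303
pos [0.4485 0.2795 0.1117] rad 0.1612 ang -167.6 jaw 101.0 jaw-want -1.3 F [ 5.9 -4.9 -1. ] j [  52.   13.  -26.   -1.  -51. -131.]
row [-0.03  0.35 -0.14] ang -173.0
row [-0.03  0.35  0.  ] ang -178.0
row [0.   0.35 0.  ] ang -183.0
row [0.03 0.35 0.  ] ang -188.0
row [0.06 0.34 0.  ] ang -193.0
row [0.09 0.34 0.  ] ang -198.0
t 9.6 pos [0.4485 0.2795 0.1117] jaw 101.0 tiltxy deg [-0.98  0.42] F [ 5.9 -4.9 -1. ] w 0.0303 j [  52.4   13.3  -25.6   -1.3  -51.4 -130.5]
```

```bash

python3 -m handwheel '[[[-0.03,0.3,-0.1,-1],[0,0.2,0,-0.3],[0,0.15,0,0]]]' ; python3 st.py
python3 -m handwheel '[[[0,0.15,0,0],[0,0.15,0,0]]]' ;python3 arc.py .606 .314 .16 .106 1 5;python3 st.py
```

```text
time_s: 9.9
tcp_pos: [0.4453, 0.3009, 0.1106]
eef_rot: [86.0, 89.0, -179.7]
contact_force: [19.0, -28.5, -8.5]
gripper_width: 0.0305
t 9.9 pos [0.4453 0.3009 0.1106] jaw 94.3 tiltxy deg [-0.99 -0.01] F [ 19.  -28.5  -8.5] w 0.0305 j [  54.4   14.3  -24.5   -1.   -51.8 -139.4]
time_s: 10.1
tcp_pos: [0.4453, 0.3005, 0.1102]
eef_rot: [132.6, 88.3, -133.0]
contact_force: [15.4, -23.0, -4.9]
gripper_width: 0.0301
pos [0.4453 0.3005 0.1102] rad 0.1613 ang -175.2 jaw 94.4 jaw-want -0.4 F [ 15.4 -23.   -4.9] j [  55.   15.  -24.   -0.  -53. -140.]
row [ 0.02  0.35 -0.11] ang -180.0
t 10.1 pos [0.4453 0.3005 0.1102] jaw 94.4 tiltxy deg [-1.16 -1.24] F [ 15.4 -23.   -4.9] w 0.0301 j [  54.8   14.8  -24.2   -0.3  -52.7 -140.2]
```

```bash

python3 -m handwheel '[[[-0.05,-0.1,0,0],[0,0,0,0],[0,0,0.8,0],[0,0,0.9,0],[0,0,0.9,0],[0,0,0,0]]]' 34; python3 st.py
python3 - <<'E'
from h import *
for n in('top','side'):
  im=vision.capture(n); cv2.imwrite(f'pics/raw_{n}2.png',im)
  cv2.imwrite(f'pics/{n}4.png',cv2.resize(im[130:260,80:360] if n=='top' else im[90:330,160:340],None,fx=2.8 if n=='top' else 2.5,fy=2.8 if n=='top' else 2.5,interpolation=cv2.INTER_CUBIC))
E
```

```text
time_s: 10.7
tcp_pos: [0.4433, 0.2978, 0.2235]
eef_rot: [132.5, 88.7, -132.9]
contact_force: [0.2, 0.7, -0.3]
gripper_width: 0.0339
t 10.7 pos [0.4433 0.2978 0.2235] jaw 94.6 tiltxy deg [-0.88 -0.95] F [ 0.2  0.7 -0.3] w 0.0339 j [  54.8    8.2  -16.3   -0.2  -66.8 -140.1]
```

View pics/top4.png

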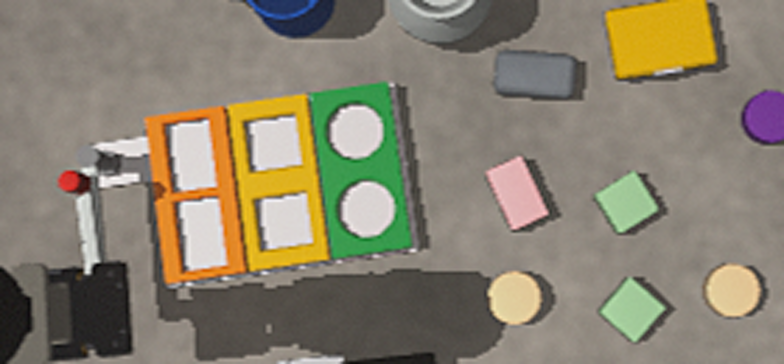

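View pics/side4.png

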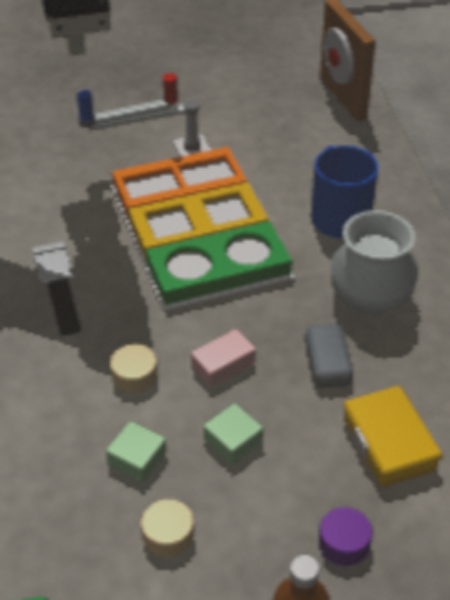

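```bash
cat > caddy.py <<'E'
from h import *
from scipy.optimize import least_squares
loc=np.array([[sx*.043,y] for y in (.09,0,-.09) for sx in (1,-1)])
res=[]
for n in ('top','side'):
    im=cv2.imread(f'pics/raw_{n}2.png'); h=cv2.cvtColor(im,cv2.COLOR_BGR2HSV)
    up=4; im4=cv2.resize(im,None,fx=up,fy=up,interpolation=cv2.INTER_CUBIC); h=cv2.cvtColor(im4,cv2.COLOR_BGR2HSV)
    m=cv2.inRange(h,(0,0,150),(180,40,255))
    o=vision.get_calibration(n)['pose'][:3,3]
    cs,_=cv2.findContours(m,cv2.RETR_EXTERNAL,cv2.CHAIN_APPROX_NONE)
    P=[]
    for c in cs:
        a=cv2.contourArea(c)/up**2
        if 80<a<400:
            M=cv2.moments(c); uv=((M['m10']/M['m00']+.5)/up-.5,(M['m01']/M['m00']+.5)/up-.5)
            p=onz(n,uv,.021)
            if .5<p[0]<.68 and -.02<p[1]<.25:
                p=p[:2]-.5*.009*(p-o)[:2]/(o[2]-.03); P.append(p); 
    P=np.array(P)
    def f(q): 
        c,s=np.cos(q[2]),np.sin(q[2]); W=loc@np.array([[c,s],[-s,c]])+q[:2]
        return np.array([np.min(np.linalg.norm(W-p,axis=1)) for p in P])
    r_=least_squares(f,[.582,.124,.14]); print(n,len(P),r_.x,np.degrees(r_.x[2]),(f(r_.x)*1000).round(1)); res.append(r_.x)
    print(P.round(4).tolist())
E
python3 caddy.py
```

```text
top 6 [0.58187322 0.12318175 0.13238094] 7.584869106210344 [0.1 0.3 0.2 0.1 0.1 0.4]
[[0.5274, 0.2068], [0.5395, 0.1174], [0.5512, 0.0281], [0.6126, 0.2182], [0.6246, 0.1289], [0.636, 0.0398]]
side 6 [0.58146033 0.12278963 0.13347979] 7.647828341237171 [1.3 1.  0.4 0.3 1.  1.2]
[[0.5507, 0.0266], [0.6359, 0.0384], [0.5393, 0.117], [0.6243, 0.1287], [0.5269, 0.2073], [0.6117, 0.2188]]
```

```bash
cat > soaps.py <<'E'
from h import *
import sys
for n in sys.argv[1:] or ('top','side'):
    im=vision.capture(n); up=4; cal=vision.get_calibration(n)
    im4=cv2.resize(im,None,fx=up,fy=up,interpolation=cv2.INTER_CUBIC)
    for col in ('pink','pgreen','cream'):
        for b in blobs(im4,col,900):
            c=(b[3].reshape(-1,2)+.5)/up-.5
            W=np.array([onz(n,q,.03,cal)[:2] for q in c]).astype(np.float32)
            if not(.35<W[:,0].mean()<.75 and -.48<W[:,1].mean()<.3): continue
            R=cv2.minAreaRect(W*1000); M=cv2.moments(W.reshape(-1,1,2))
            h=cv2.convexHull(W*1000).reshape(-1,2)
            ctr=np.array([M['m10'],M['m01']])/M['m00'] 
            print(n,col,'px',np.round(b[:2],0)/up,'cen',ctr.round(4),'rect',np.round(R[0],1),np.round(R[1],1),round(R[2],1))
E
python3 soaps.py
```

```text
top pink px [264.5  198.75] cen [ 0.5662 -0.1332] rect [ 566.2 -133.2] [73.5 46.9] 24.2
top pgreen px [305.75 240.5 ] cen [ 0.4386 -0.2549] rect [ 438.7 -254.9] [53.4 53.1] 47.9
top pgreen px [303.75 202.25] cen [ 0.5539 -0.2522] rect [ 553.7 -252.1] [52.7 54.8] 31.3
top cream px [263.75 236.25] cen [ 0.4532 -0.1288] rect [ 453.3 -129. ] [58.6 56.8] 89.1
top cream px [341.5 233.5] cen [ 0.4575 -0.3633] rect [ 457.2 -363.4] [59.6 60.3] 43.6
side pink px [249.  230.5] cen [ 0.5655 -0.1368] rect [ 565.1 -136.7] [75. 46.] 24.7
side pgreen px [214.25 268.25] cen [ 0.4376 -0.2597] rect [ 437.5 -259.7] [53.8 52.9] 47.6
side pgreen px [253.   261.25] cen [ 0.5532 -0.2568] rect [ 553.2 -256.5] [53.5 53.2] 31.1
side cream px [229.5 300.5] cen [ 0.4634 -0.3745] rect [ 458.5 -372.8] [59.2 46.9] 21.4
side cream px [213.25 234.5 ] cen [ 0.4524 -0.131 ] rect [ 452.  -131.2] [57.5 57.8] 23.7
```

```bash

python3 -m handwheel '[[[0.05,-0.9,0,0],[0.05,-0.9,0,0],[0.05,-0.9,0,0],[0.05,-0.9,0,0],[0.05,-0.9,0,0],[0.05,-0.9,0,0]]]' 87
python3 -m handwheel '[[[0,-0.9,0,0],[0,-0.9,-0.3,0],[0,-0.9,-0.3,0],[0,-0.9,-0.3,0],[0,-0.7,-0.3,0],[0,-0.4,-0.3,0],[0,0,0,0],[0,0,0,0]]]'; python3 st.py .4528 -.13 .15
```

```text
time_s: 11.5
tcp_pos: [0.4493, 0.0751, 0.21]
eef_rot: [128.9, 87.5, -136.1]
contact_force: [0.8, 0.1, -0.1]
gripper_width: 0.0762
time_s: 12.3
tcp_pos: [0.443, -0.1237, 0.1409]
eef_rot: [120.9, 86.9, -144.3]
contact_force: [0.5, 0.3, 0.2]
gripper_width: 0.0873
t 12.3 pos [ 0.443  -0.1237  0.1409] jaw 94.9 tiltxy deg [-2.51 -1.8 ] F [0.5 0.3 0.2] w 0.0873 j [ 10.2   5.9 -31.7   1.6 -55.2 -96.4]
to go (units) [ 0.24 -0.16  0.23]
```

```bash

python3 -m handwheel '[[[0.24,-0.16,0.1,0],[0,0,0,0]]]'; python3 st.py .4528 -.13 .15
python3 soaps.py wrist
python3 - <<'E'
from h import *
im=vision.capture('wrist'); cv2.imwrite('pics/w5.png',cv2.resize(im,(800,600)))
E
```

```text
time_s: 12.5
tcp_pos: [0.4537, -0.1294, 0.1453]
eef_rot: [120.9, 86.9, -144.1]
contact_force: [0.8, -0.2, 0.2]
gripper_width: 0.0869
t 12.5 pos [ 0.4537 -0.1294  0.1453] jaw 95.0 tiltxy deg [-2.51 -1.81] F [ 0.8 -0.2  0.2] w 0.0869 j [  9.3   6.7 -30.1   1.7 -56.  -95.3]
to go (units) [-0.02 -0.01  0.12]
wrist pink px [248.   306.75] cen [ 0.5776 -0.1303] rect [ 578.4 -131.7] [35.7 54.6] 6.2
wrist pink px [242.25 261.75] cen [ 0.5253 -0.1407] rect [ 523.5 -145.8] [17.1 41.4] 5.8
wrist pgreen px [123.75 253.25] cen [ 0.5283 -0.2636] rect [ 525.  -262.2] [ 9.1 36.9] 45.7
wrist pgreen px [129.75 165.75] cen [ 0.4367 -0.2555] rect [ 435.7 -254.7] [51.4 59.8] 48.1
wrist cream px [252.5  193.75] cen [ 0.4532 -0.1361] rect [ 452.3 -132.9] [58.8 54.6] 7.1
wrist cream px [ 20.75 177.75] cen [ 0.4582 -0.3632] rect [ 458.4 -361.2] [44.7 56.7] 82.6
```

View pics/w5.png

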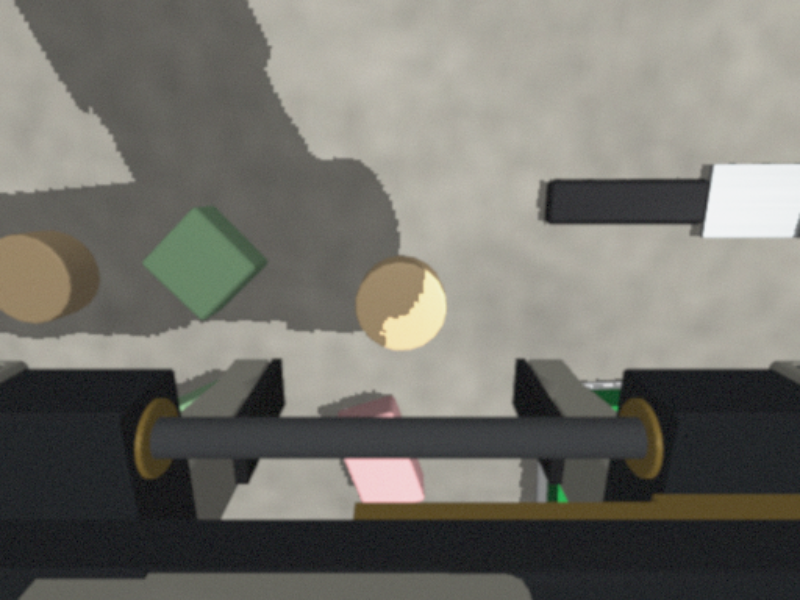

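```bash

python3 -m handwheel '[[[0,-0.03,-0.5,0],[0,0,-0.5,0],[0,0,-0.5,0],[0,0,-0.5,0],[0,0,-0.5,0],[0,0,-0.3,0],[0,0,0,0]]]'; python3 st.py .453 -.131 .016
```

```text
time_s: 13.3
tcp_pos: [0.4549, -0.1268, 0.0321]
eef_rot: [124.0, 87.3, -140.8]
contact_force: [-0.3, 1.2, 0.2]
gripper_width: 0.0874
t 13.3 pos [ 0.4549 -0.1268  0.0321] jaw 95.2 tiltxy deg [-2.11 -1.72] F [-0.3  1.2  0.2] w 0.0874 j [  9.6  15.6 -37.9   2.1 -38.9 -96.1]
to go (units) [-0.05 -0.11 -0.4 ]
```

```bash

python3 -m handwheel '[[[-0.05,-0.11,-0.25,0],[0,0,-0.15,0],[0,0,0,0]]]'; python3 st.py .453 -.131 .016
```

```text
time_s: 13.6
tcp_pos: [0.4539, -0.1308, 0.0163]
eef_rot: [125.7, 87.4, -139.0]
contact_force: [-1.4, 0.1, -0.4]
gripper_width: 0.0867
t 13.6 pos [ 0.4539 -0.1308  0.0163] jaw 95.3 tiltxy deg [-1.97 -1.71] F [-1.4  0.1 -0.4] w 0.0867 j [  9.1  17.1 -38.9   2.3 -36.2 -95.7]
to go (units) [-0.02 -0.   -0.01]
```

```bash

python3 -m handwheel '[[[0,0,0,0],[0,0,0,0],[0,0,0,0],[0,0,0,0],[0,0,0,0]]]' 50 25; python3 st.py .453 -.131 .016
python3 -m handwheel '[[[0,0,0.2,0],[0,0,0.4,0],[0,0,0.4,0],[0,0,0.4,0],[0,0,0,0]]]'; python3 st.py .551 .0275 .12 97.6
```

```text
time_s: 14.1
tcp_pos: [0.455, -0.1308, 0.0177]
eef_rot: [127.8, 87.5, -136.9]
contact_force: [-0.1, 0.2, -0.7]
gripper_width: 0.0574
t 14.1 pos [ 0.455  -0.1308  0.0177] jaw 95.3 tiltxy deg [-1.81 -1.7 ] F [-0.1  0.2 -0.7] w 0.0574 j [  9.1  16.9 -38.9   2.3 -36.3 -95.7]
to go (units) [-0.05 -0.01 -0.04]
time_s: 14.6
tcp_pos: [0.4542, -0.1309, 0.0772]
eef_rot: [126.7, 87.4, -138.0]
contact_force: [0.7, 0.4, -0.5]
gripper_width: 0.0573
t 14.6 pos [ 0.4542 -0.1309  0.0772] jaw 95.3 tiltxy deg [-1.9  -1.71] F [ 0.7  0.4 -0.5] w 0.0573 j [  9.1  11.5 -35.3   2.  -45.4 -95.2]
to go (units) [2.42 3.96 1.07]
turn units 0.46
```

```bash

python3 -m handwheel '[[[0.3,0.5,0.1,0.1],[0.3,0.5,0.1,0.1],[0.3,0.5,0.05,0.1],[0.3,0.5,0,0.1],[0.3,0.5,0,0],[0.3,0.5,0,0],[0.3,0.5,0,0],[0.2,0.3,0,0]]]'; python3 st.py .551 .0275 .08 97.6
```

```text
time_s: 15.4
tcp_pos: [0.5461, 0.0259, 0.0865]
eef_rot: [124.3, 87.4, -138.6]
contact_force: [-0.0, -0.2, -0.5]
gripper_width: 0.0573
t 15.4 pos [0.5461 0.0259 0.0865] jaw 97.1 tiltxy deg [-1.95 -1.72] F [-0.  -0.2 -0.5] w 0.0573 j [  23.8   17.4  -24.7    1.   -50.3 -107.4]
to go (units) [ 0.12  0.04 -0.16]
turn units 0.1
```

```bash

python3 -m handwheel '[[[0.15,0.04,-0.2,0],[0,0,-0.25,0],[0,0,-0.25,0],[0,0,0,0]]]'; python3 st.py .552 .0275 .05 97.6
```

```text
time_s: 15.8
tcp_pos: [0.5518, 0.0278, 0.0548]
eef_rot: [122.9, 87.3, -140.0]
contact_force: [-0.1, -0.6, -1.1]
gripper_width: 0.0575
t 15.8 pos [0.5518 0.0278 0.0548] jaw 97.1 tiltxy deg [-2.09 -1.75] F [-0.1 -0.6 -1.1] w 0.0575 j [  23.7   20.3  -25.6    1.   -46.7 -107.4]
to go (units) [ 0.   -0.01 -0.12]
turn units 0.09
```

```bash

python3 - <<'E'
from h import *
a=vision.capture('top');b=vision.capture('side');c=vision.capture('wrist')
cv2.imwrite('pics/p1.png',np.hstack([cv2.resize(a[160:225,160:240],(400,325),interpolation=cv2.INTER_CUBIC),cv2.resize(b[140:205,190:270],(400,325),interpolation=cv2.INTER_CUBIC)]))
cv2.imwrite('pics/p1w.png',cv2.resize(c,(800,600)))
E
```

```text
(no output)
```

View pics/p1.png

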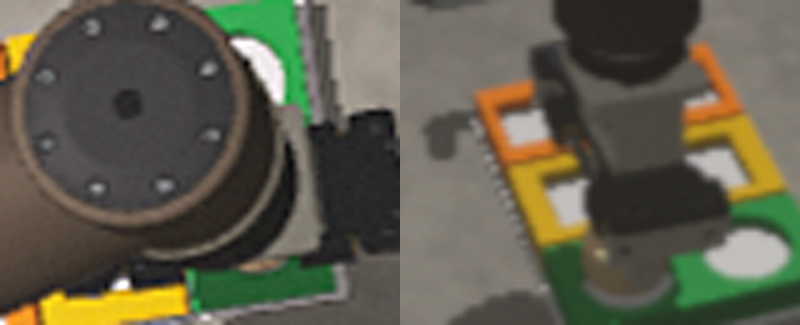

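View pics/p1w.png

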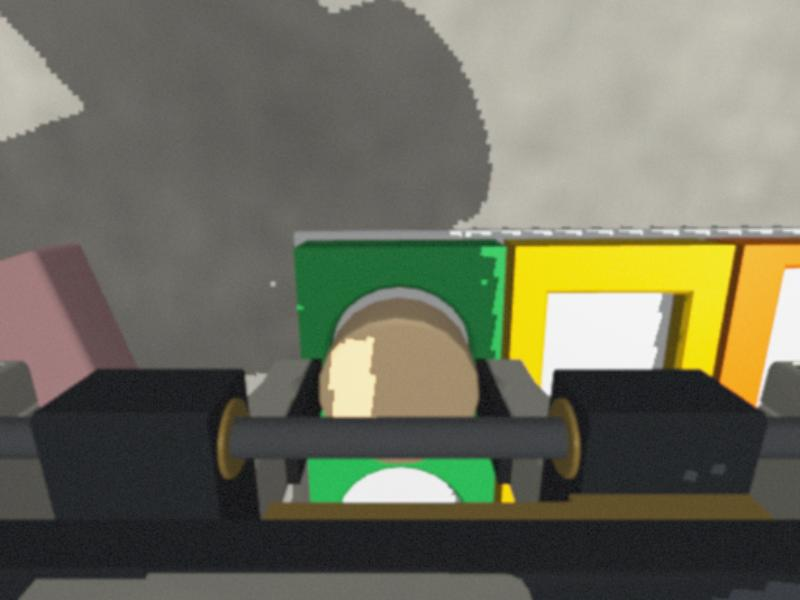

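```bash

python3 -m handwheel '[[[0,0,-0.1,0],[0,0,-0.1,0],[0,0,-0.1,0],[0,0,0,0]]]'; python3 st.py .552 .0275 .037 97.6
python3 -m handwheel '[[[0,0,-0.1,0],[0,0,-0.05,0],[0,0,0,0]]]'; python3 st.py .552 .0275 .037 97.6
```

```text
time_s: 16.35
tcp_pos: [0.5536, 0.0278, 0.045]
eef_rot: [125.6, 87.6, -137.3]
contact_force: [0.3, 0.5, -1.7]
gripper_width: 0.0575
t 16.35 pos [0.5536 0.0278 0.045 ] jaw 97.1 tiltxy deg [-1.79 -1.66] F [ 0.3  0.5 -1.7] w 0.0575 j [  23.7   21.   -26.2    1.1  -45.1 -107.4]
to go (units) [-0.04 -0.01 -0.2 ]
turn units 0.1
time_s: 16.65
tcp_pos: [0.5538, 0.0279, 0.0386]
eef_rot: [125.9, 87.6, -137.0]
contact_force: [-0.1, -0.1, -0.4]
gripper_width: 0.0571
t 16.65 pos [0.5538 0.0279 0.0386] jaw 97.1 tiltxy deg [-1.77 -1.66] F [-0.1 -0.1 -0.4] w 0.0571 j [  23.7   21.5  -26.5    1.2  -44.3 -107.4]
to go (units) [-0.04 -0.01 -0.04]
turn units 0.09
```

```bash

python3 -m handwheel '[[[-0.03,0,-0.05,0],[0,0,-0.03,0],[0,0,0,0]]]'; python3 st.py
python3 -m handwheel '[[[0,0,0,0],[0,0,0,0],[0,0,0,0],[0,0,0.3,0],[0,0,0.5,0],[0,0,0.5,0],[0,0,0.5,0],[0,0,0,0]]]' 68; python3 st.py
python3 - <<'E'
from h import *
c=vision.capture('wrist')
cv2.imwrite('pics/p1w.png',cv2.resize(c,(800,600)))
E
```

```text
time_s: 16.95
tcp_pos: [0.554, 0.028, 0.0391]
eef_rot: [129.5, 87.7, -133.3]
contact_force: [0.5, 0.5, -1.2]
gripper_width: 0.0572
t 16.95 pos [0.554  0.028  0.0391] jaw 97.2 tiltxy deg [-1.59 -1.68] F [ 0.5  0.5 -1.2] w 0.0572 j [  23.8   21.4  -26.7    1.3  -44.  -107.5]
time_s: 17.75
tcp_pos: [0.5542, 0.0278, 0.1161]
eef_rot: [130.1, 87.6, -132.6]
contact_force: [0.1, 0.0, -0.3]
gripper_width: 0.0676
t 17.75 pos [0.5542 0.0278 0.1161] jaw 97.3 tiltxy deg [-1.6  -1.74] F [ 0.1  0.  -0.3] w 0.0676 j [  23.8   16.   -22.2    1.2  -54.  -107.2]
```

View pics/p1w.png

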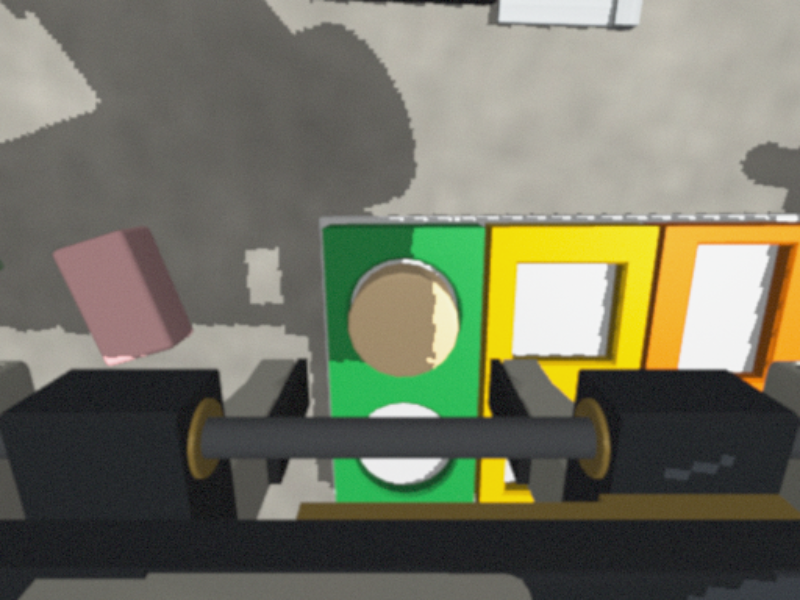

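```bash

python3 -m handwheel '[[[0.05,-0.6,0.05,0.5],[0.05,-0.6,0.05,0.5],[0.05,-0.6,0.05,0.5],[0.05,-0.6,0.05,0.5],[0.05,-0.6,0.05,0.5],[0.05,-0.6,0.05,0.5],[0,-0.4,0,0.4],[0,0,0,0]]]' 87; python3 st.py .566 -.135 .13 114.2
python3 soaps.py wrist
python3 soaps.py top
```

```text
time_s: 18.6
tcp_pos: [0.5629, -0.1377, 0.1252]
eef_rot: [122.7, 87.4, -122.3]
contact_force: [-0.2, 0.4, 0.1]
gripper_width: 0.0872
t 18.6 pos [ 0.5629 -0.1377  0.1252] jaw 115.0 tiltxy deg [-1.38 -2.18] F [-0.2  0.4  0.1] w 0.0872 j [  7.   17.1 -19.7   2.4 -54.9 -73.4]
to go (units) [0.08 0.07 0.12]
turn units -0.17
wrist pink px [257.25 202.  ] cen [ 0.567  -0.1371] rect [ 566.4 -137.5] [75.7 44.6] 24.2
wrist pgreen px [139.5 135.5] cen [ 0.5558 -0.2544] rect [ 554.5 -252.1] [51.5 57.6] 30.6
wrist pgreen px [187.75  16.25] cen [ 0.4526 -0.2507] rect [ 446.7 -251.3] [34.4 51.7] 47.7
wrist cream px [72.25  3.25] cen [ 0.4814 -0.3361] rect [ 482.4 -336.1] [ 6.2 28.2] 24.6
top pgreen px [305.75 240.5 ] cen [ 0.4383 -0.2551] rect [ 438.1 -255.3] [51.3 52. ] 47.8
top pgreen px [303.75 202.25] cen [ 0.5538 -0.2525] rect [ 554.  -252.4] [51.4 52.5] 30.1
top cream px [341.25 233.5 ] cen [ 0.4576 -0.3632] rect [ 457.7 -363.1] [58.3 63.3] 5.4
top cream px [157. 193.] cen [0.5884 0.1916] rect [590.8 170.3] [ 23.  173.6] 8.0
```

```bash

python3 -m handwheel '[[[0.08,0.03,-0.5,-0.15],[0,0,-0.5,0],[0,0,-0.5,0],[0,0,-0.4,0],[0,0,-0.3,0],[0,0,0,0]]]'; python3 st.py .5665 -.1363 .016 114.2
```

```text
time_s: 19.3
tcp_pos: [0.567, -0.1303, 0.0347]
eef_rot: [124.4, 87.5, -121.4]
contact_force: [-0.4, -0.6, 0.1]
gripper_width: 0.087
t 19.3 pos [ 0.567  -0.1303  0.0347] jaw 114.2 tiltxy deg [-1.3  -2.13] F [-0.4 -0.6  0.1] w 0.087 j [  7.6  23.3 -24.8   2.8 -43.5 -75.5]
to go (units) [-0.01 -0.15 -0.47]
turn units -0.01
```

```bash

python3 -m handwheel '[[[0,-0.15,-0.2,0],[0,-0.03,-0.2,0],[0,0,-0.07,0],[0,0,0,0]]]'; python3 st.py .5665 -.1363 .016 114.2
```

```text
time_s: 19.7
tcp_pos: [0.5682, -0.1374, 0.016]
eef_rot: [127.0, 87.6, -118.7]
contact_force: [0.0, -0.1, 0.4]
gripper_width: 0.0871
t 19.7 pos [ 0.5682 -0.1374  0.016 ] jaw 114.3 tiltxy deg [-1.17 -2.13] F [ 0.  -0.1  0.4] w 0.0871 j [  6.9  24.9 -25.4   3.  -41.1 -74.9]
to go (units) [-0.04  0.03  0.  ]
turn units -0.01
```

```bash

python3 -m handwheel '[[[0,0,0.5,0],[0,0,0.5,0],[0,0,0.2,0.9],[0,0,0,0.9],[0,0,0,0.9],[0,0,0,0.9],[0,0,0,0.9],[0,0,0,0.9]]]'; python3 st.py .5665 -.1363 .06 204.2
```

```text
time_s: 20.5
tcp_pos: [0.57, -0.1381, 0.0696]
eef_rot: [135.1, 87.6, -82.8]
contact_force: [0.0, -0.1, 0.1]
gripper_width: 0.0868
t 20.5 pos [ 0.57   -0.1381  0.0696] jaw 142.2 tiltxy deg [ 0.31 -2.41] F [ 0.  -0.1  0.1] w 0.0868 j [  7.1  20.3 -24.    3.4 -45.7 -47.3]
to go (units) [-0.09  0.05 -0.24]
turn units 12.41
```

```bash

python3 -m handwheel '[[[0,0,0,1],[0,0,0,1],[0,0,0,1],[0,0,0,1],[0,0,0,1],[0,0,0,1],[0,0,0,1],[0,0,0,1]]]'; python3 st.py .5665 -.1363 .06 204.2
```

```text
time_s: 21.3
tcp_pos: [0.5718, -0.1385, 0.0741]
eef_rot: [142.7, 87.4, -33.5]
contact_force: [0.5, 0.9, 0.1]
gripper_width: 0.0872
t 21.3 pos [ 0.5718 -0.1385  0.0741] jaw -176.2 tiltxy deg [ 2.21 -1.46] F [0.5 0.9 0.1] w 0.0872 j [  6.6  19.3 -24.5   2.4 -44.2  -4.5]
to go (units) [-0.13  0.06 -0.35]
turn units 4.08
```

```bash

python3 -m handwheel '[[[-0.13,0.06,-0.1,1],[0,0,-0.1,1],[0,0,0,1],[0,0,0,1],[0,0,0,0]]]'; python3 st.py .5665 -.1363 .06 204.2; python3 soaps.py wrist
```

```text
time_s: 21.8
tcp_pos: [0.5676, -0.1364, 0.0687]
eef_rot: [145.0, 87.1, -10.4]
contact_force: [-0.5, -0.7, -0.2]
gripper_width: 0.0872
t 21.8 pos [ 0.5676 -0.1364  0.0687] jaw -155.3 tiltxy deg [ 2.85 -0.52] F [-0.5 -0.7 -0.2] w 0.0872 j [  6.2  19.1 -25.3   1.2 -42.9  17.5]
to go (units) [-0.03  0.   -0.22]
turn units -0.1
wrist pink px [276.5 217.5] cen [ 0.5567 -0.1453] rect [ 570.  -140.5] [71.8 48.8] 23.2
wrist pgreen px [491.75 144.  ] cen [ 0.4527 -0.2503] rect [ 451.3 -251.5] [30.6 55.7] 48.2
wrist pgreen px [354.  64.] cen [ 0.5572 -0.2557] rect [ 557.2 -255.6] [51.7 51.1] 30.6
wrist cream px [ 89.5  289.75] cen [ 0.6639 -0.0281] rect [664.1 -29.6] [ 5.2 29.9] 22.3
```

```bash

python3 -m handwheel '[[[-0.02,0,-0.3,-0.1],[0,0,-0.25,0],[0,0,0,0]]]'; python3 st.py .5665 -.1363 .016 204.2
python3 - <<'E'
from h import *
c=vision.capture('wrist')
cv2.imwrite('pics/w6.png',cv2.resize(c,(800,600)))
E
```

```text
time_s: 22.15
tcp_pos: [0.5668, -0.1364, 0.0453]
eef_rot: [145.5, 87.0, -10.9]
contact_force: [-0.2, -0.1, -1.0]
gripper_width: 0.0875
t 22.15 pos [ 0.5668 -0.1364  0.0453] jaw -156.4 tiltxy deg [ 2.9  -0.56] F [-0.2 -0.1 -1. ] w 0.0875 j [  6.3  20.7 -26.7   1.4 -39.7  16.3]
to go (units) [-0.01  0.   -0.73]
turn units 0.11
```

View pics/w6.png

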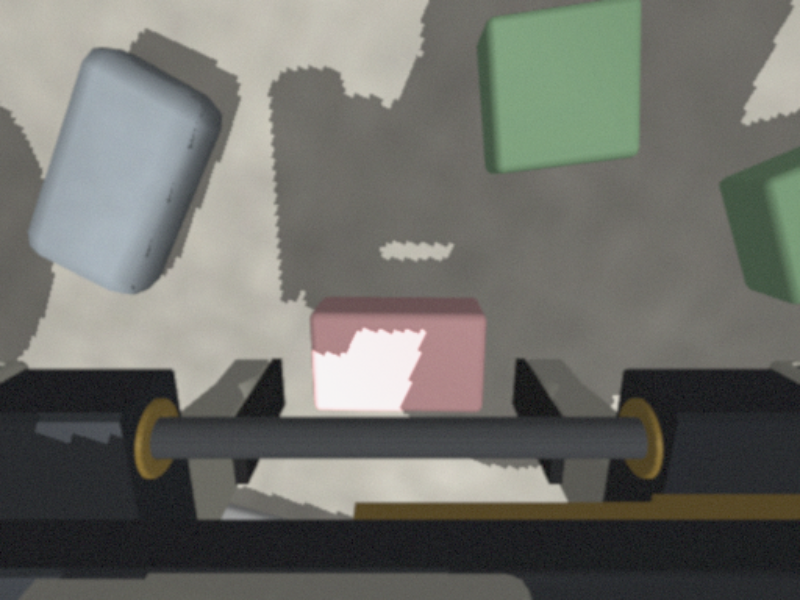

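```bash

python3 -m handwheel '[[[0,0,-0.25,0.1],[0,0,-0.25,0],[0,0,-0.2,0],[0,0,0,0]]]'; python3 st.py .5665 -.1363 .016 204.2
```

```text
time_s: 22.6
tcp_pos: [0.5668, -0.1364, 0.0148]
eef_rot: [145.2, 87.1, -10.7]
contact_force: [-0.1, 0.4, -1.2]
gripper_width: 0.087
t 22.6 pos [ 0.5668 -0.1364  0.0148] jaw -155.8 tiltxy deg [ 2.88 -0.54] F [-0.1  0.4 -1.2] w 0.087 j [  6.3  23.2 -28.2   1.5 -35.8  16.7]
to go (units) [-0.01  0.    0.03]
turn units 0.01
```

```bash

python3 -m handwheel '[[[0,0,0,0],[0,0,0,0],[0,0,0,0],[0,0,0,0]]]' 60 25; python3 st.py
python3 -m handwheel '[[[0,0,0.3,0],[0,0,0.4,0],[0,0,0.4,0],[0,0,0.4,0],[0,0,0,0]]]'; python3 st.py .612 .2185 .09 187.6
```

```text
time_s: 23.0
tcp_pos: [0.5669, -0.1364, 0.0148]
eef_rot: [145.0, 87.1, -10.9]
contact_force: [0.6, -0.6, -1.9]
gripper_width: 0.0719
t 23.0 pos [ 0.5669 -0.1364  0.0148] jaw -155.8 tiltxy deg [ 2.86 -0.55] F [ 0.6 -0.6 -1.9] w 0.0719 j [  6.3  23.2 -28.2   1.5 -35.8  16.7]
time_s: 23.5
tcp_pos: [0.5667, -0.1365, 0.0803]
eef_rot: [145.0, 87.0, -10.9]
contact_force: [-0.0, 0.6, -2.4]
gripper_width: 0.0716
t 23.5 pos [ 0.5667 -0.1365  0.0803] jaw -155.8 tiltxy deg [ 2.9  -0.56] F [-0.   0.6 -2.4] w 0.0716 j [  6.3  18.2 -24.8   1.2 -44.3  17. ]
to go (units) [1.13 8.87 0.24]
turn units -3.31
```

```bash

python3 -m handwheel '[[[-0.07,0.6,0.05,-0.3],[-0.07,0.6,0.05,-0.3],[-0.07,0.6,0.05,-0.3],[-0.07,0.6,0.05,-0.3],[-0.07,0.6,0.05,-0.3],[-0.07,0.6,0,-0.3],[-0.07,0.6,0,-0.3],[-0.07,0.6,0,-0.3]]]'; python3 st.py .527 .207 .09 187.6
```

```text
time_s: 24.3
tcp_pos: [0.5417, 0.0594, 0.0916]
eef_rot: [146.8, 87.0, -21.8]
contact_force: [1.1, 1.4, -1.4]
gripper_width: 0.072
t 24.3 pos [0.5417 0.0594 0.0916] jaw -168.7 tiltxy deg [ 2.81 -1.13] F [ 1.1  1.4 -1.4] w 0.072 j [ 28.6  14.3 -29.4   3.3 -44.4 -19.6]
to go (units) [-0.37  3.69 -0.04]
turn units -0.75
```

```bash

python3 -m handwheel '[[[-0.07,0.6,0,-0.3],[-0.07,0.6,0,-0.3],[-0.07,0.6,0,-0.15],[-0.07,0.6,0,0],[-0.05,0.6,0,0],[0,0.4,0,0],[0,0,0,0]]]'; python3 st.py .527 .207 .07 187.6
```

```text
time_s: 25.0
tcp_pos: [0.5258, 0.2031, 0.0912]
eef_rot: [147.3, 87.0, -25.2]
contact_force: [-0.1, -0.1, -1.1]
gripper_width: 0.0718
t 25.0 pos [0.5258 0.2031 0.0912] jaw -172.5 tiltxy deg [ 2.7  -1.27] F [-0.1 -0.1 -1.1] w 0.0718 j [ 43.   16.3 -26.9   3.9 -45.8 -38.1]
to go (units) [ 0.03  0.1  -0.53]
turn units 0.02
```

```bash

python3 -m handwheel '[[[0.03,0.1,-0.3,0],[0,0,-0.3,0],[0,0,-0.2,0],[0,0,-0.15,0],[0,0,0,0]]]'; python3 st.py .527 .207 .05 187.6
python3 - <<'E'
from h import *
c=vision.capture('wrist')
cv2.imwrite('pics/w7.png',cv2.resize(c,(800,600)))
E
```

```text
time_s: 25.5
tcp_pos: [0.5259, 0.2042, 0.0482]
eef_rot: [143.8, 87.1, -28.8]
contact_force: [-0.7, -0.2, -1.1]
gripper_width: 0.0721
t 25.5 pos [0.5259 0.2042 0.0482] jaw -172.6 tiltxy deg [ 2.53 -1.39] F [-0.7 -0.2 -1.1] w 0.0721 j [ 43.   19.6 -29.2   4.2 -40.3 -38.9]
to go (units) [0.03 0.07 0.04]
turn units 0.04
```

View pics/w7.png

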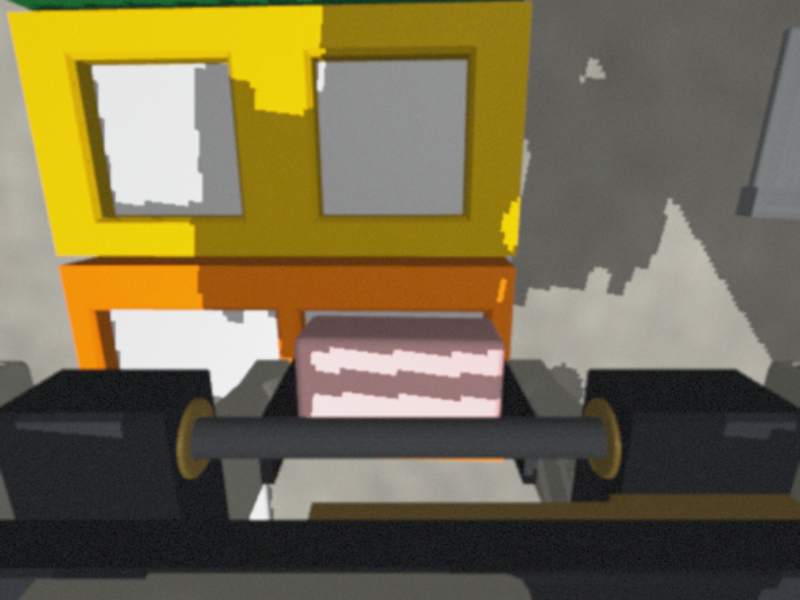

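```bash

python3 - <<'E'
from h import *
c=vision.get_calibration('wrist')
im=vision.capture('wrist')
cv2.imwrite('pics/w7b.png',cv2.resize(im[185:280,170:350],None,fx=4.4,fy=4.4,interpolation=cv2.INTER_CUBIC))
a=np.radians(7.6);R=np.array([[np.cos(a),-np.sin(a)],[np.sin(a),np.cos(a)]])
for d in ((.038,-.024),(-.038,-.024)):
    w=np.r_[R@d+[.527,.207],.032]; p=proj('wrist',w,c); print('hole corner',p,(p-[170,185])*4.4)
E
```

```text
hole corner [194.60318285 202.50846698] [108.25400456  77.0372547 ]
hole corner [315.59072837 203.57147048] [640.59920484  81.71447011]
```

View pics/w7b.png

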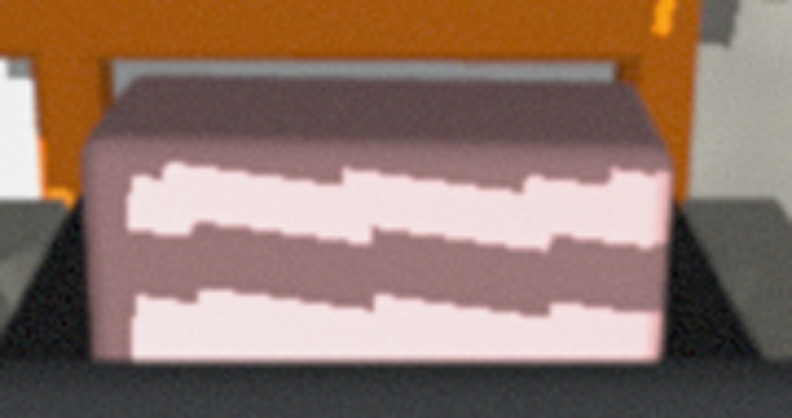

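```bash

python3 -m handwheel '[[[0.05,0,-0.05,0],[0,0,-0.1,0],[0,0,0,0]]]'; python3 st.py .528 .205 .036 187.6
python3 - <<'E'
from h import *
im=vision.capture('wrist')
cv2.imwrite('pics/w7c.png',cv2.resize(im[185:280,170:350],None,fx=4.4,fy=4.4,interpolation=cv2.INTER_CUBIC))
E
```

```text
time_s: 25.9
tcp_pos: [0.5295, 0.205, 0.0439]
eef_rot: [147.6, 87.0, -25.1]
contact_force: [-0.3, -0.3, -1.1]
gripper_width: 0.072
t 25.9 pos [0.5295 0.205  0.0439] jaw -172.6 tiltxy deg [ 2.7  -1.26] F [-0.3 -0.3 -1.1] w 0.072 j [ 42.8  20.1 -29.2   4.3 -39.6 -38.8]
to go (units) [-0.04 -0.   -0.2 ]
turn units 0.04
```

View pics/w7c.png

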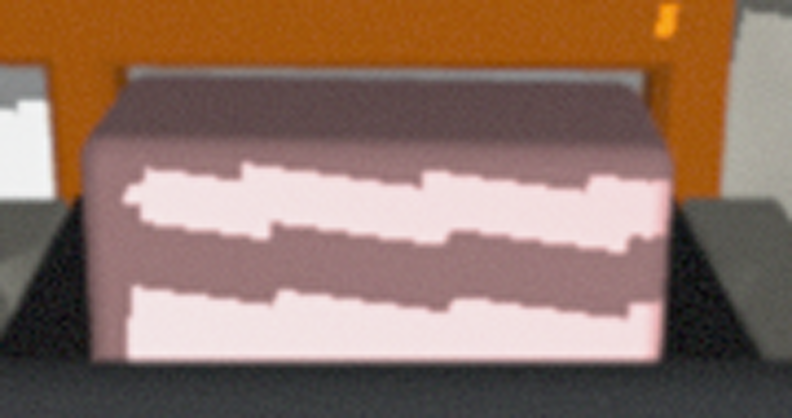

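```bash

python3 -m handwheel '[[[0,0,-0.08,0],[0,0,-0.08,0],[0,0,0,0]]]'; python3 st.py .528 .205 .036 187.6
python3 -m handwheel '[[[0,0,-0.04,0],[0,0,0,0]]]'; python3 st.py .528 .205 .036 187.6
python3 - <<'E'
from h import *
im=vision.capture('wrist')
cv2.imwrite('pics/w7d.png',cv2.resize(im[185:280,170:350],None,fx=4.4,fy=4.4,interpolation=cv2.INTER_CUBIC))
E
```

```text
time_s: 26.25
tcp_pos: [0.5298, 0.2054, 0.0377]
eef_rot: [148.8, 87.0, -23.8]
contact_force: [-0.5, -0.6, -1.1]
gripper_width: 0.0718
t 26.25 pos [0.5298 0.2054 0.0377] jaw -172.6 tiltxy deg [ 2.76 -1.22] F [-0.5 -0.6 -1.1] w 0.0718 j [ 42.8  20.6 -29.5   4.4 -38.7 -38.9]
to go (units) [-0.05 -0.01 -0.04]
turn units 0.04
time_s: 26.45
tcp_pos: [0.5298, 0.2054, 0.0359]
eef_rot: [148.6, 87.0, -24.0]
contact_force: [0.4, -0.6, -0.9]
gripper_width: 0.072
t 26.45 pos [0.5298 0.2054 0.0359] jaw -172.6 tiltxy deg [ 2.75 -1.23] F [ 0.4 -0.6 -0.9] w 0.072 j [ 42.8  20.8 -29.6   4.5 -38.5 -38.9]
to go (units) [-0.04 -0.01  0.  ]
turn units 0.04
```

View pics/w7d.png

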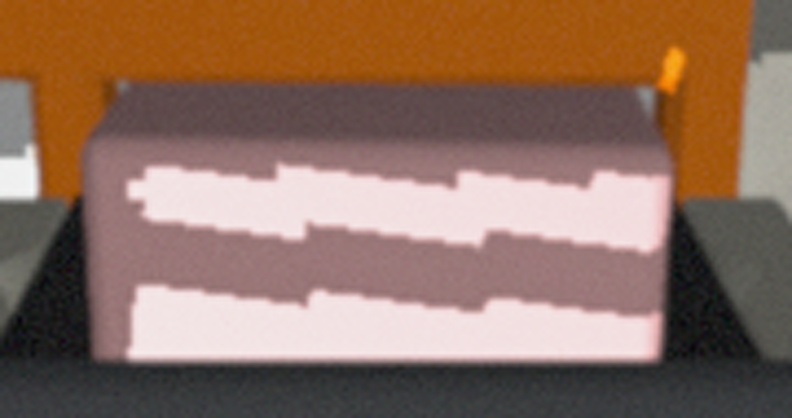

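```bash

python3 -m handwheel '[[[0,0,0,0],[0,0,0,0],[0,0,0,0],[0,0,0.3,0],[0,0,0.5,0],[0,0,0.5,0],[0,0,0.5,0],[0,0,0,0]]]' 82; python3 st.py
python3 - <<'E'
from h import *
im=vision.capture('wrist')
cv2.imwrite('pics/w8.png',cv2.resize(im,(800,600)))
E
python3 soaps.py
```

```text
time_s: 27.3
tcp_pos: [0.5306, 0.2058, 0.1147]
eef_rot: [150.2, 86.9, -22.4]
contact_force: [0.0, -0.3, 0.3]
gripper_width: 0.0821
t 27.3 pos [0.5306 0.2058 0.1147] jaw -172.5 tiltxy deg [ 2.87 -1.18] F [ 0.  -0.3  0.3] w 0.0821 j [ 42.8  15.1 -24.8   3.7 -48.9 -37.8]
top pink px [154.  212.5] cen [0.53   0.2004] rect [529.1 200.2] [75.9 24.6] 8.5
top pgreen px [305.75 240.5 ] cen [ 0.4387 -0.2549] rect [ 438.7 -254.9] [53.5 53.2] 47.7
top pgreen px [303.75 202.25] cen [ 0.554  -0.2522] rect [ 553.9 -252.1] [52.6 54.8] 30.6
top cream px [341.25 233.5 ] cen [ 0.4575 -0.3632] rect [ 457.8 -362.9] [63.4 57. ] 89.1
top cream px [210.75 204.  ] cen [0.5531 0.0293] rect [553.2  29.2] [56.7 56.8] 89.1
side pink px [220.25 159.5 ] cen [0.5287 0.2293] rect [528.3 229.9] [74.4 48.2] 6.9
side pgreen px [214.25 268.25] cen [ 0.4376 -0.2598] rect [ 437.4 -259.7] [53.8 53.2] 47.6
side pgreen px [253.25 261.25] cen [ 0.5533 -0.2568] rect [ 553.  -256.7] [54.2 53.2] 30.9
side cream px [229.75 300.25] cen [ 0.4641 -0.3743] rect [ 458.5 -373. ] [59.2 46.8] 20.9
side cream px [239.25 191.5 ] cen [0.5666 0.0449] rect [567.6  44.4] [51.6 26.7] 82.6
```

View pics/w8.png

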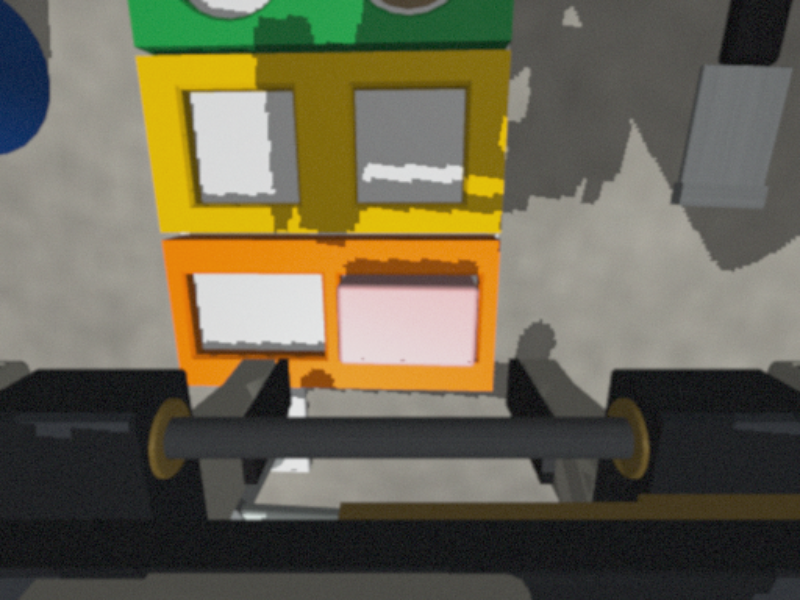

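```bash

python3 -m handwheel '[[[0.04,-0.7,0.1,0.3],[0.04,-0.7,0.1,0.3],[0.04,-0.7,0,0.3],[0.04,-0.7,0,0.3],[0.04,-0.7,0,0.3],[0.04,-0.7,0,0.3],[0.04,-0.7,0,0.3],[0.04,-0.7,0,0.3]]]' 87
python3 -m handwheel '[[[0.04,-0.7,0,0.3],[0.04,-0.7,0,0.3],[0.04,-0.7,0,0.3],[0.04,-0.7,0,0.3],[0.04,-0.7,0,0.3],[0.04,-0.7,0,0.3],[0.04,-0.7,0,0.3],[0,0,0,0]]]'; python3 st.py .5535 -.2545 .12 30.8; python3 soaps.py wrist
```

```text
time_s: 28.25
tcp_pos: [0.5373, -0.0259, 0.1135]
eef_rot: [135.4, 87.5, -24.4]
contact_force: [0.1, -0.3, 0.4]
gripper_width: 0.0872
time_s: 29.05
tcp_pos: [0.5427, -0.233, 0.1061]
eef_rot: [127.0, 88.2, -21.9]
contact_force: [-0.5, 0.2, 0.2]
gripper_width: 0.0873
t 29.05 pos [ 0.5427 -0.233   0.1061] jaw -149.0 tiltxy deg [ 1.66 -0.67] F [-0.5  0.2  0.2] w 0.0873 j [ -3.9  17.7 -21.    0.7 -49.6  34.5]
to go (units) [ 0.27 -0.54  0.35]
turn units -0.05
wrist pgreen px [376.25 229.  ] cen [ 0.4445 -0.2675] rect [ 446.2 -258.2] [57.7 54.2] 40.7
wrist pgreen px [257.25 172.25] cen [ 0.5567 -0.2564] rect [ 557.1 -257. ] [51.1 53.2] 30.3
wrist cream px [440.25 115.25] cen [ 0.46   -0.3671] rect [ 460.1 -367.2] [56.  56.1] 74.4
wrist cream px [56.75 74.25] cen [ 0.7244 -0.2435] rect [ 724.5 -244.1] [87.4  8.6] 13.4
```

```bash

python3 -m handwheel '[[[0.3,-0.56,0,0],[0,0,-0.4,0],[0,0,-0.4,0],[0,0,-0.4,0],[0,0,0,0]]]'; python3 st.py .555 -.2555 .016 30.8
python3 - <<'E'
from h import *
im=vision.capture('wrist')
cv2.imwrite('pics/w9.png',cv2.resize(im,(800,600)))
E
```

```text
time_s: 29.6
tcp_pos: [0.5529, -0.2522, 0.0541]
eef_rot: [126.4, 88.5, -22.7]
contact_force: [-0.5, 0.1, -0.7]
gripper_width: 0.087
t 29.6 pos [ 0.5529 -0.2522  0.0541] jaw -149.1 tiltxy deg [ 1.37 -0.57] F [-0.5  0.1 -0.7] w 0.087 j [ -5.8  22.7 -21.5   0.6 -44.4  36.3]
to go (units) [ 0.05 -0.08 -0.95]
turn units -0.02
```

View pics/w9.png

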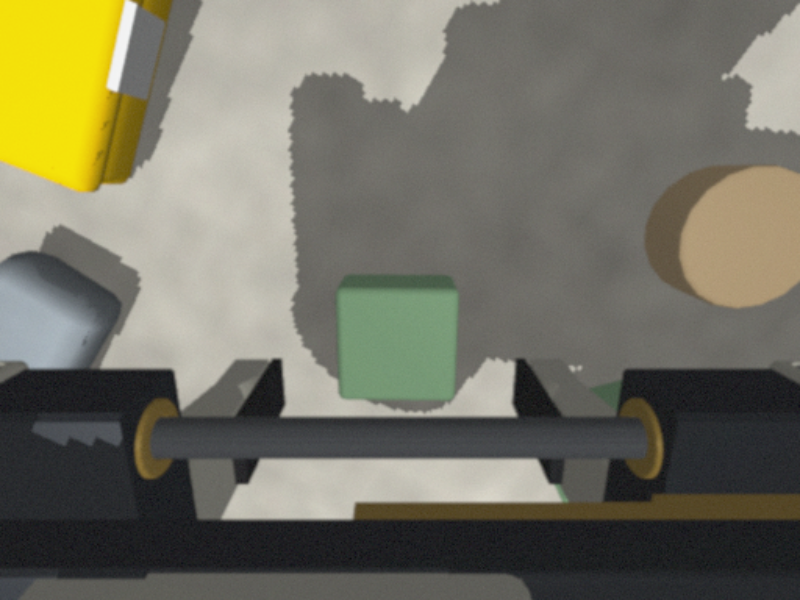

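```bash

python3 -m handwheel '[[[0.05,-0.07,-0.3,0],[0,-0.02,-0.3,0],[0,0,-0.25,0],[0,0,0,0]]]'; python3 st.py .555 -.2555 .016 30.8
```

```text
time_s: 30.05
tcp_pos: [0.557, -0.2552, 0.0207]
eef_rot: [127.4, 88.3, -21.6]
contact_force: [-0.7, 0.0, -0.1]
gripper_width: 0.087
t 30.05 pos [ 0.557  -0.2552  0.0207] jaw -149.0 tiltxy deg [ 1.6  -0.63] F [-0.7  0.  -0.1] w 0.087 j [ -6.1  25.5 -22.6   0.7 -40.3  36.6]
to go (units) [-0.05 -0.01 -0.12]
turn units -0.05
```

```bash

python3 -m handwheel '[[[-0.05,0,-0.13,0],[0,0,0,0]]]'; python3 st.py .555 -.2555 .016 30.8
python3 -m handwheel '[[[0,0,0,0],[0,0,0,0],[0,0,0,0],[0,0,0,0],[0,0,0,0]]]' 44 25; python3 st.py
python3 -m handwheel '[[[0,0,0.3,0],[0,0,0.4,0],[0,0,0.4,0],[0,0,0.4,0],[0,0,0,0]]]'; python3 st.py .5394 .1174 .09 187.6
```

```text
time_s: 30.25
tcp_pos: [0.5549, -0.2552, 0.015]
eef_rot: [127.1, 88.3, -21.8]
contact_force: [0.1, -0.2, -0.2]
gripper_width: 0.087
t 30.25 pos [ 0.5549 -0.2552  0.015 ] jaw -149.0 tiltxy deg [ 1.58 -0.63] F [ 0.1 -0.2 -0.2] w 0.087 j [ -6.1  25.8 -23.1   0.7 -39.5  36.6]
to go (units) [ 0.   -0.01  0.02]
turn units -0.05
time_s: 30.75
tcp_pos: [0.5557, -0.2554, 0.0164]
eef_rot: [127.8, 88.2, -21.1]
contact_force: [0.4, 0.5, -0.4]
gripper_width: 0.0529
t 30.75 pos [ 0.5557 -0.2554  0.0164] jaw -148.9 tiltxy deg [ 1.71 -0.66] F [ 0.4  0.5 -0.4] w 0.0529 j [ -6.1  25.7 -23.1   0.7 -39.5  36.6]
time_s: 31.25
tcp_pos: [0.555, -0.2554, 0.0809]
eef_rot: [127.1, 88.2, -21.9]
contact_force: [0.4, 0.2, -1.1]
gripper_width: 0.0519
t 31.25 pos [ 0.555  -0.2554  0.0809] jaw -148.9 tiltxy deg [ 1.65 -0.66] F [ 0.4  0.2 -1.1] w 0.0519 j [ -6.1  21.  -19.8   0.7 -47.4  36.7]
to go (units) [-0.39  9.32  0.23]
turn units -4.69
```

```bash

python3 -m handwheel '[[[-0.02,0.6,0.05,-0.3],[-0.02,0.6,0.05,-0.3],[-0.02,0.6,0.05,-0.3],[-0.02,0.6,0.05,-0.3],[-0.02,0.6,0,-0.3],[-0.02,0.6,0,-0.3],[-0.02,0.6,0,-0.3],[-0.02,0.6,0,-0.3]]]'
python3 -m handwheel '[[[-0.02,0.6,0,-0.3],[-0.02,0.6,0,-0.3],[-0.02,0.6,0,-0.3],[-0.02,0.6,0,-0.3],[-0.02,0.6,0,-0.3],[-0.02,0.6,0,-0.3],[-0.02,0.5,0,-0.3],[0,0,0,0]]]'; python3 st.py .542 .1165 .06 187.6
```

```text
time_s: 32.05
tcp_pos: [0.5461, -0.0593, 0.0895]
eef_rot: [127.9, 88.2, -33.9]
contact_force: [1.1, 0.5, -1.4]
gripper_width: 0.0518
time_s: 32.85
tcp_pos: [0.5375, 0.1136, 0.0889]
eef_rot: [126.4, 88.3, -46.3]
contact_force: [-0.4, 0.3, 0.6]
gripper_width: 0.0519
t 32.85 pos [0.5375 0.1136 0.0889] jaw -172.6 tiltxy deg [ 1.15 -1.21] F [-0.4  0.3  0.6] w 0.0519 j [ 33.6  15.9 -27.1   2.3 -46.7 -27.8]
to go (units) [ 0.11  0.07 -0.72]
turn units 0.05
```

```bash

python3 -m handwheel '[[[0.11,0.07,-0.3,0],[0,0,-0.3,0],[0,0,-0.3,0],[0,0,-0.15,0],[0,0,0,0]]]'; python3 st.py .542 .1165 .036 187.6
python3 - <<'E'
from h import *
im=vision.capture('wrist')
cv2.imwrite('pics/w10.png',cv2.resize(im[165:280,170:350],None,fx=4.4,fy=4.4,interpolation=cv2.INTER_CUBIC))
E
```

```text
time_s: 33.35
tcp_pos: [0.5418, 0.1154, 0.0422]
eef_rot: [126.2, 88.4, -46.4]
contact_force: [-2.8, 6.5, 2.7]
gripper_width: 0.0514
t 33.35 pos [0.5418 0.1154 0.0422] jaw -172.6 tiltxy deg [ 1.11 -1.16] F [-2.8  6.5  2.7] w 0.0514 j [ 33.4  19.8 -29.2   2.4 -40.7 -27.9]
to go (units) [ 0.01  0.03 -0.15]
turn units 0.05
```

View pics/w10.png

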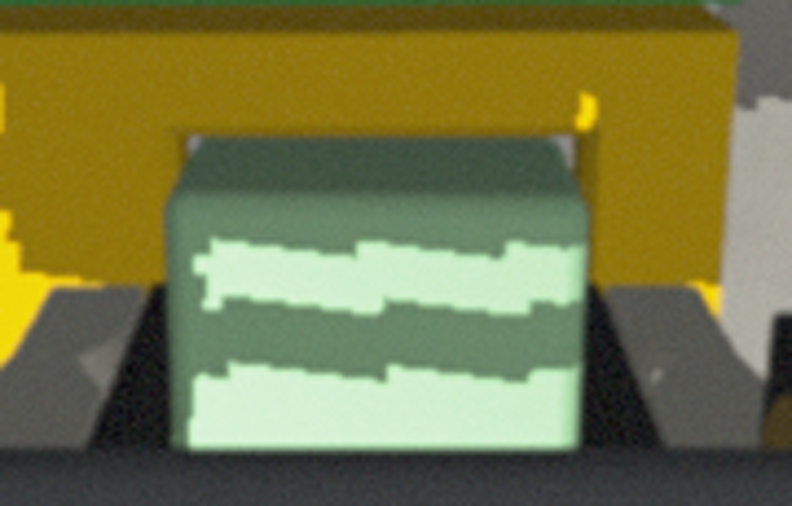

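```bash

python3 -m handwheel '[[[0,0,0.1,0],[-0.02,0.06,0,0],[0,0,0,0]]]'; python3 st.py .542 .1175 .036 187.6
python3 -m handwheel '[[[0,0,-0.1,0],[0,0,-0.1,0],[0,0,0,0]]]'; python3 st.py .542 .1175 .036 187.6
python3 - <<'E'
from h import *
im=vision.capture('wrist')
cv2.imwrite('pics/w10b.png',cv2.resize(im[165:280,170:350],None,fx=4.4,fy=4.4,interpolation=cv2.INTER_CUBIC))
E
```

```text
time_s: 33.7
tcp_pos: [0.5409, 0.1171, 0.0463]
eef_rot: [124.3, 88.4, -48.4]
contact_force: [-0.0, 0.4, -2.0]
gripper_width: 0.0516
t 33.7 pos [0.5409 0.1171 0.0463] jaw -172.7 tiltxy deg [ 1.06 -1.19] F [-0.   0.4 -2. ] w 0.0516 j [ 33.6  19.5 -29.    2.4 -41.3 -28.1]
to go (units) [ 0.03  0.01 -0.26]
turn units 0.06
time_s: 34.0
tcp_pos: [0.5406, 0.1163, 0.0379]
eef_rot: [123.7, 88.4, -49.0]
contact_force: [-0.1, -0.8, -0.8]
gripper_width: 0.0514
t 34.0 pos [0.5406 0.1163 0.0379] jaw -172.7 tiltxy deg [ 1.05 -1.21] F [-0.1 -0.8 -0.8] w 0.0514 j [ 33.6  20.1 -29.5   2.5 -40.2 -28.2]
to go (units) [ 0.04  0.03 -0.05]
turn units 0.07
```

View pics/w10b.png

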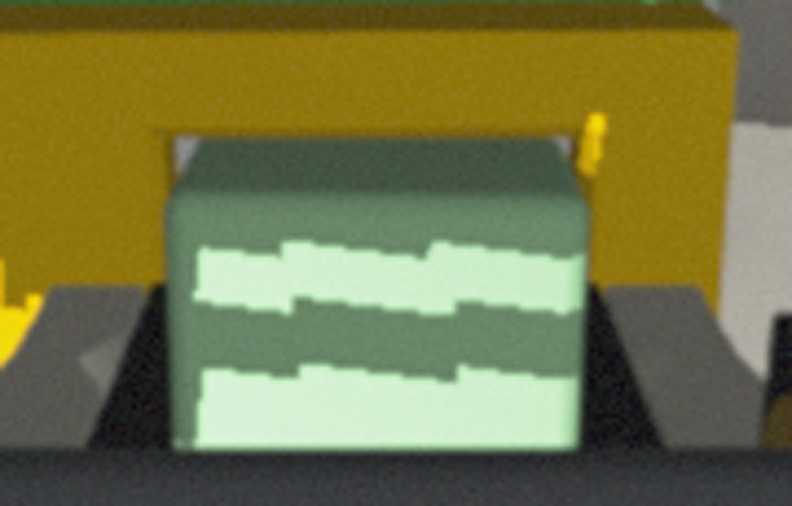

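```bash

python3 -m handwheel '[[[0,0.03,-0.04,0],[0,0,0,0]]]'; python3 st.py
python3 -m handwheel '[[[0,0,0,0],[0,0,0,0],[0,0,0,0],[0,0,0.3,0],[0,0,0.5,0],[0,0,0.5,0],[0,0,0.5,0],[0,0,0,0]]]' 62; python3 st.py
python3 - <<'E'
from h import *
im=vision.capture('wrist')
cv2.imwrite('pics/w11.png',cv2.resize(im,(800,600)))
E
python3 soaps.py
```

```text
time_s: 34.25
tcp_pos: [0.5409, 0.1171, 0.0375]
eef_rot: [123.0, 88.3, -49.7]
contact_force: [-0.9, 0.5, -1.5]
gripper_width: 0.0519
t 34.25 pos [0.5409 0.1171 0.0375] jaw -172.7 tiltxy deg [ 1.08 -1.27] F [-0.9  0.5 -1.5] w 0.0519 j [ 33.7  20.2 -29.5   2.6 -40.1 -28.3]
time_s: 35.05
tcp_pos: [0.5413, 0.1173, 0.115]
eef_rot: [123.7, 88.3, -49.0]
contact_force: [1.1, -0.3, 0.2]
gripper_width: 0.0621
t 35.05 pos [0.5413 0.1173 0.115 ] jaw -172.6 tiltxy deg [ 1.12 -1.28] F [ 1.1 -0.3  0.2] w 0.0621 j [ 33.7  14.5 -24.8   2.2 -50.4 -27.8]
top pgreen px [305.75 240.5 ] cen [ 0.4387 -0.2548] rect [ 438.8 -254.9] [53.9 52.9] 47.9
top pgreen px [186.25 208.  ] cen [0.5422 0.1033] rect [542.  103.2] [52.6 17.8] 7.5
top cream px [341.25 233.5 ] cen [ 0.4575 -0.3632] rect [ 457.4 -363.2] [60.1 60.3] 43.6
top cream px [210.75 204.25] cen [0.5524 0.0295] rect [552.1  29.2] [56.7 56.1] 89.1
side pink px [223.5  158.75] cen [0.5417 0.2305] rect [540.7 231.5] [49.7 48. ] 6.1
side pgreen px [214.25 268.25] cen [ 0.4375 -0.2598] rect [ 437.6 -259.5] [53.8 53.4] 48.2
side pgreen px [227.25 175.25] cen [0.5396 0.1364] rect [539.  136.9] [51.6 51.3] 7.2
side cream px [229.25 300.5 ] cen [ 0.4629 -0.3746] rect [ 458.5 -372.8] [59.  47.1] 21.0
```

View pics/w11.png

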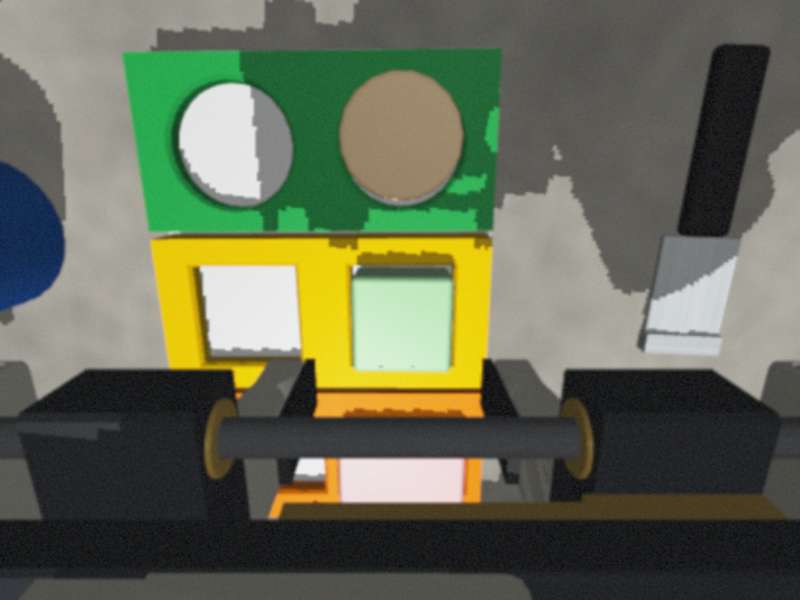

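```bash

python3 -m handwheel '[[[-0.18,-0.65,0.1,0.55],[-0.18,-0.65,0.05,0.55],[-0.18,-0.65,0,0.55],[-0.18,-0.65,0,0.55],[-0.18,-0.65,0,0.55],[-0.18,-0.65,0,0.55],[-0.18,-0.65,0,0.55],[-0.18,-0.65,0,0.55]]]' 87
python3 -m handwheel '[[[-0.18,-0.65,0,0.55],[-0.18,-0.65,0,0.55],[-0.18,-0.65,0,0.55],[-0.18,-0.65,0,0.55],[-0.18,-0.65,0,0.55],[-0.18,-0.65,0,0.55],[-0.18,-0.65,0,0.55],[0,0,0,0]]]'; python3 st.py .4385 -.257 .1 47.8; python3 soaps.py wrist
```

```text
time_s: 36.0
tcp_pos: [0.4755, -0.0971, 0.1117]
eef_rot: [90.5, 88.5, -59.1]
contact_force: [0.1, 0.4, -0.4]
gripper_width: 0.0871
time_s: 36.8
tcp_pos: [0.4161, -0.2878, 0.1056]
eef_rot: [61.8, 89.0, -67.8]
contact_force: [-0.2, 0.7, -0.7]
gripper_width: 0.087
t 36.8 pos [ 0.4161 -0.2878  0.1056] jaw -129.6 tiltxy deg [ 0.38 -0.93] F [-0.2  0.7 -0.7] w 0.087 j [-11.7  10.9 -30.8   1.1 -47.7  61.4]
to go (units) [ 0.56  0.77 -0.14]
turn units -0.53
wrist pgreen px [209.25 203.  ] cen [ 0.4413 -0.2594] rect [ 441.7 -260.1] [52.  53.4] 47.8
wrist cream px [299.    98.25] cen [ 0.4598 -0.3676] rect [ 459.7 -367.7] [56.1 56.4] 55.1
```

```bash

python3 -m handwheel '[[[0.4,0.4,-0.1,-0.5],[0.2,0.35,-0.4,0],[0,0,-0.4,0],[0,0,-0.3,0],[0,0,0,0]]]'; python3 st.py .44 -.258 .016 47.8
python3 - <<'E'
from h import *
im=vision.capture('wrist')
cv2.imwrite('pics/w12.png',cv2.resize(im,(800,600)))
E
```

```text
time_s: 37.35
tcp_pos: [0.44, -0.2535, 0.0542]
eef_rot: [51.7, 89.1, -80.8]
contact_force: [-1.0, -0.4, -1.3]
gripper_width: 0.0868
t 37.35 pos [ 0.44   -0.2535  0.0542] jaw -132.4 tiltxy deg [ 0.14 -0.88] F [-1.  -0.4 -1.3] w 0.0868 j [ -7.1  15.3 -33.7   1.3 -40.8  53.6]
to go (units) [ 0.   -0.11 -0.96]
turn units 0.05
```

View pics/w12.png

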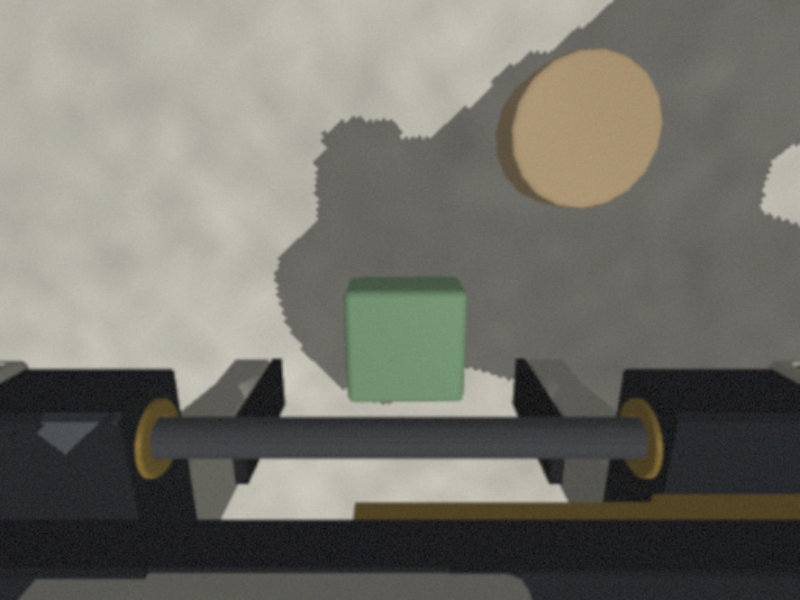

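```bash

python3 -m handwheel '[[[0,-0.1,-0.35,0],[0,-0.03,-0.35,0],[0,0,-0.25,0],[0,0,0,0]]]'; python3 st.py .44 -.258 .016 47.8
```

```text
time_s: 37.8
tcp_pos: [0.4423, -0.2583, 0.0182]
eef_rot: [63.3, 89.0, -69.0]
contact_force: [-0.4, 0.5, 0.1]
gripper_width: 0.0871
t 37.8 pos [ 0.4423 -0.2583  0.0182] jaw -132.4 tiltxy deg [ 0.37 -0.95] F [-0.4  0.5  0.1] w 0.0871 j [ -7.6  18.7 -35.3   1.5 -35.5  54. ]
to go (units) [-0.06  0.01 -0.06]
turn units 0.03
```

```bash

python3 -m handwheel '[[[-0.05,0,-0.07,0],[0,0,0,0]]]'; python3 st.py .44 -.258 .016 47.8
python3 -m handwheel '[[[0,0,0,0],[0,0,0,0],[0,0,0,0],[0,0,0,0],[0,0,0,0]]]' 44 25; python3 st.py
python3 -m handwheel '[[[0,0,0.3,0],[0,0,0.4,0],[0,0,0.4,0],[0,0,0.4,0],[0,0,0,0]]]'; python3 st.py .626 .1288 .09 187.6
```

```text
time_s: 38.0
tcp_pos: [0.4407, -0.2582, 0.0161]
eef_rot: [65.1, 88.9, -67.3]
contact_force: [0.7, 0.2, 0.1]
gripper_width: 0.0872
t 38.0 pos [ 0.4407 -0.2582  0.0161] jaw -132.4 tiltxy deg [ 0.41 -0.97] F [0.7 0.2 0.1] w 0.0872 j [ -7.6  18.8 -35.7   1.6 -35.   54. ]
to go (units) [-0.02  0.01 -0.  ]
turn units 0.03
time_s: 38.5
tcp_pos: [0.4418, -0.2584, 0.0179]
eef_rot: [72.3, 88.8, -60.1]
contact_force: [-1.5, -1.1, 1.2]
gripper_width: 0.0524
t 38.5 pos [ 0.4418 -0.2584  0.0179] jaw -132.3 tiltxy deg [ 0.58 -1.  ] F [-1.5 -1.1  1.2] w 0.0524 j [ -7.6  18.6 -35.6   1.6 -35.1  53.9]
time_s: 39.0
tcp_pos: [0.4402, -0.2581, 0.0787]
eef_rot: [63.9, 89.0, -68.5]
contact_force: [0.3, -0.1, -1.2]
gripper_width: 0.0518
t 39.0 pos [ 0.4402 -0.2581  0.0787] jaw -132.4 tiltxy deg [ 0.38 -0.96] F [ 0.3 -0.1 -1.2] w 0.0518 j [ -7.6  13.4 -32.1   1.3 -44.   54.3]
to go (units) [4.64 9.67 0.28]
turn units -8.0
```

```bash

python3 -m handwheel '[[[0.28,0.6,0.1,-0.5],[0.28,0.6,0.1,-0.5],[0.28,0.6,0.1,-0.5],[0.28,0.6,0.1,-0.5],[0.28,0.6,0,-0.5],[0.28,0.6,0,-0.5],[0.28,0.6,0,-0.5],[0.28,0.6,0,-0.5]]]'
python3 -m handwheel '[[[0.28,0.6,0,-0.5],[0.28,0.6,0,-0.5],[0.28,0.6,0,-0.5],[0.28,0.6,0,-0.5],[0.28,0.6,0,-0.5],[0.28,0.6,0,-0.5],[0.28,0.5,0,-0.5],[0,0,0,0]]]'; python3 st.py .626 .1288 .06 187.6
```

```text
time_s: 39.8
tcp_pos: [0.5277, -0.0609, 0.0899]
eef_rot: [45.2, 89.0, -108.4]
contact_force: [0.6, 0.0, -0.1]
gripper_width: 0.0519
time_s: 40.6
tcp_pos: [0.6061, 0.1125, 0.0812]
eef_rot: [29.3, 88.6, -142.5]
contact_force: [-0.6, -0.4, -1.0]
gripper_width: 0.0518
t 40.6 pos [0.6061 0.1125 0.0812] jaw -171.8 tiltxy deg [-1.08 -0.83] F [-0.6 -0.4 -1. ] w 0.0518 j [ 28.8  23.  -16.3   0.3 -52.  -20.8]
to go (units) [ 0.5   0.41 -0.53]
turn units -0.12
```

```bash

python3 -m handwheel '[[[0.3,0.3,0,-0.1],[0.2,0.15,0,0],[0,0,-0.3,0],[0,0,-0.3,0],[0,0,0,0]]]'; python3 st.py .626 .1288 .036 187.6
python3 - <<'E'
from h import *
im=vision.capture('wrist')
cv2.imwrite('pics/w13.png',cv2.resize(im[165:280,170:350],None,fx=4.4,fy=4.4,interpolation=cv2.INTER_CUBIC))
E
```

```text
time_s: 41.1
tcp_pos: [0.6232, 0.1291, 0.0508]
eef_rot: [24.9, 88.3, -147.4]
contact_force: [-0.4, -0.2, -1.2]
gripper_width: 0.0517
t 41.1 pos [0.6232 0.1291 0.0508] jaw -172.3 tiltxy deg [-1.45 -0.93] F [-0.4 -0.2 -1.2] w 0.0517 j [ 29.3  26.8 -14.8   0.1 -50.2 -21.7]
to go (units) [ 0.07 -0.01 -0.37]
turn units -0.02
```

View pics/w13.png

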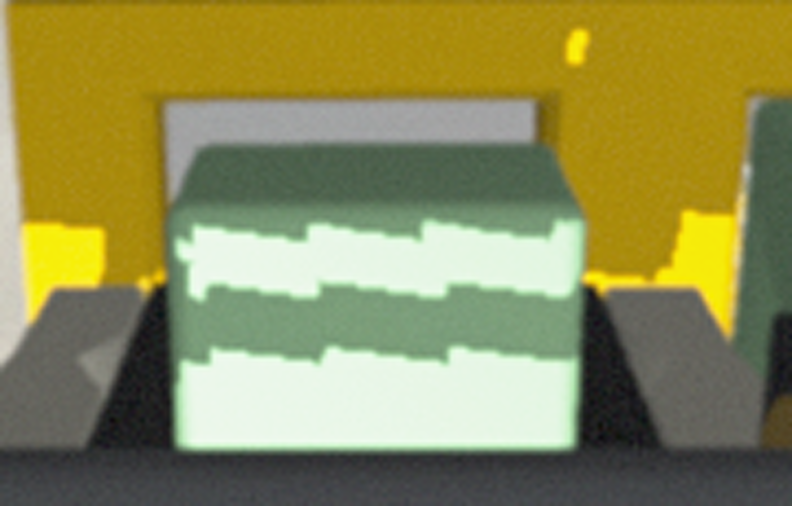

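```bash

python3 -m handwheel '[[[0.07,-0.02,-0.1,0],[0,0,-0.1,0],[0,0,0,0]]]'; python3 st.py .626 .1288 .036 187.6
python3 - <<'E'
from h import *
im=vision.capture('wrist')
cv2.imwrite('pics/w14.png',cv2.resize(im[165:280,170:350],None,fx=4.4,fy=4.4,interpolation=cv2.INTER_CUBIC))
E
```

```text
time_s: 41.45
tcp_pos: [0.6262, 0.1273, 0.0433]
eef_rot: [25.5, 88.3, -146.8]
contact_force: [-0.8, 0.3, 0.8]
gripper_width: 0.0516
t 41.45 pos [0.6262 0.1273 0.0433] jaw -172.3 tiltxy deg [-1.41 -0.92] F [-0.8  0.3  0.8] w 0.0516 j [ 29.   27.4 -14.9   0.2 -49.4 -21.4]
to go (units) [-0.01  0.04 -0.18]
turn units -0.02
```

View pics/w14.png

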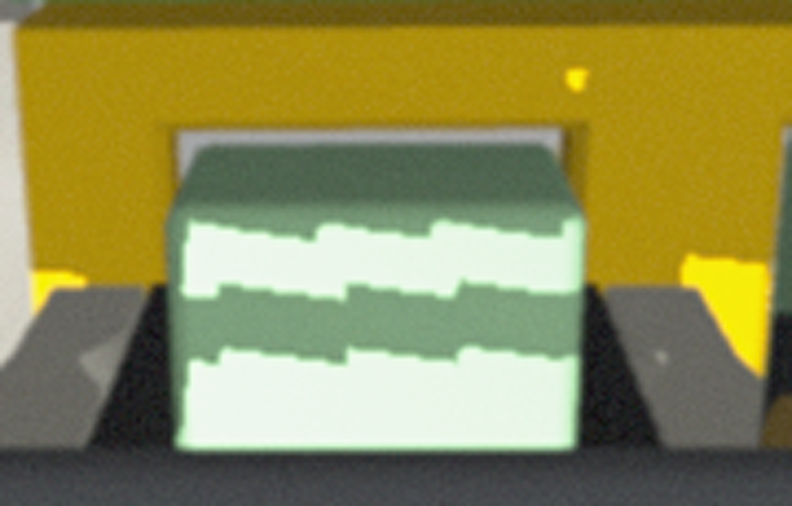

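```bash

python3 -m handwheel '[[[0.01,0,-0.08,0],[0,0,-0.08,0],[0,0,0,0]]]'; python3 st.py .626 .1288 .036 187.6
python3 - <<'E'
from h import *
im=vision.capture('wrist')
cv2.imwrite('pics/w15.png',cv2.resize(im[165:280,170:350],None,fx=4.4,fy=4.4,interpolation=cv2.INTER_CUBIC))
E
```

```text
time_s: 41.8
tcp_pos: [0.6272, 0.1277, 0.0393]
eef_rot: [26.9, 88.4, -145.4]
contact_force: [-0.3, 0.4, -1.3]
gripper_width: 0.0518
t 41.8 pos [0.6272 0.1277 0.0393] jaw -172.3 tiltxy deg [-1.28 -0.88] F [-0.3  0.4 -1.3] w 0.0518 j [ 29.   27.7 -15.    0.2 -48.8 -21.4]
to go (units) [-0.03  0.03 -0.08]
turn units -0.03
```

View pics/w15.png

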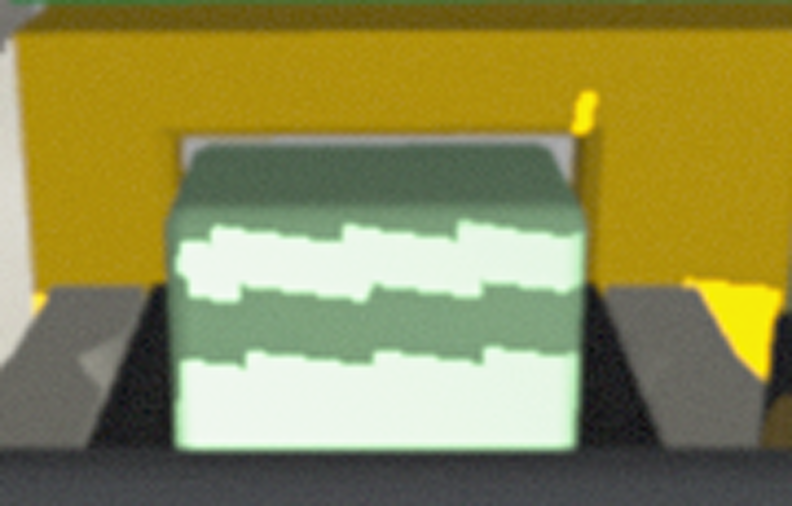

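```bash

python3 -m handwheel '[[[0,-0.01,-0.06,0],[0,0,0,0]]]'; python3 st.py
python3 -m handwheel '[[[0,0,0,0],[0,0,0,0],[0,0,0,0],[0,0,0.3,0],[0,0,0.5,0],[0,0,0.5,0],[0,0,0.5,0],[0,0,0,0]]]' 62; python3 st.py
python3 - <<'E'
from h import *
im=vision.capture('wrist')
cv2.imwrite('pics/w16.png',cv2.resize(im,(800,600)))
E
python3 soaps.py
```

```text
time_s: 42.05
tcp_pos: [0.6275, 0.1281, 0.0392]
eef_rot: [27.4, 88.5, -144.8]
contact_force: [0.6, -0.0, -1.1]
gripper_width: 0.0517
t 42.05 pos [0.6275 0.1281 0.0392] jaw -172.2 tiltxy deg [-1.19 -0.84] F [ 0.6 -0.  -1.1] w 0.0517 j [ 29.1  27.7 -15.1   0.2 -48.7 -21.4]
time_s: 42.85
tcp_pos: [0.6276, 0.1274, 0.1152]
eef_rot: [28.8, 88.5, -143.4]
contact_force: [0.3, 0.3, 0.9]
gripper_width: 0.0621
t 42.85 pos [0.6276 0.1274 0.1152] jaw -172.2 tiltxy deg [-1.23 -0.91] F [0.3 0.3 0.9] w 0.0621 j [ 29.   23.1 -11.    0.2 -57.4 -21.4]
top pink px [150.5 213.5] cen [0.5273 0.2114] rect [527.9 209.7] [75.8 48.2] 7.8
top pgreen px [181.  211.5] cen [0.5319 0.1191] rect [534.5 119.7] [42.3 52.5] 8.8
top cream px [341.25 233.5 ] cen [ 0.4576 -0.3632] rect [ 457.6 -363.4] [60.1 60.8] 43.4
top cream px [210.75 204.25] cen [0.5524 0.0294] rect [552.1  29.2] [56.7 56.1] 89.1
side pink px [220.25 159.5 ] cen [0.5287 0.2291] rect [528.2 229.8] [74.7 48.5] 7.2
side pgreen px [227.5  174.75] cen [0.5417 0.1386] rect [540.5 138.2] [48.3 49.3] 6.3
side pgreen px [250.5 170. ] cen [0.6275 0.1487] rect [627.1 149.4] [51.9 51.1] 7.6
side cream px [229.5 300. ] cen [ 0.4638 -0.3735] rect [ 458.6 -372.8] [59. 47.] 21.5
```

View pics/w16.png

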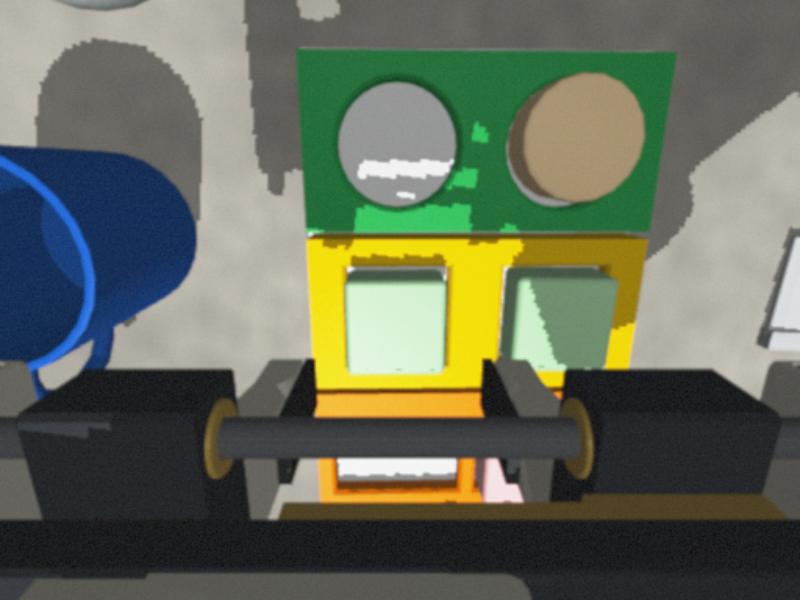

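```bash

python3 -m handwheel '[[[-0.21,-0.62,0.1,-0.9],[-0.21,-0.62,0.05,-0.9],[-0.21,-0.62,0,-0.9],[-0.21,-0.62,0,-0.9],[-0.21,-0.62,0,-0.9],[-0.21,-0.62,0,-0.9],[-0.21,-0.62,0,-0.9],[-0.21,-0.62,0,-0.9]]]' 87
python3 -m handwheel '[[[-0.21,-0.62,0,-0.9],[-0.21,-0.62,0,-0.9],[-0.21,-0.62,0,-0.9],[-0.21,-0.62,0,-0.9],[-0.21,-0.62,0,-0.9],[-0.21,-0.62,0,-0.9],[-0.21,-0.62,0,-0.9],[0,0,0,0]]]'; python3 st.py .459 -.3665 .1 97.6
```

```text
time_s: 43.8
tcp_pos: [0.5515, -0.0764, 0.1099]
eef_rot: [26.6, 87.4, 177.2]
contact_force: [-0.1, 0.8, 0.3]
gripper_width: 0.087
time_s: 44.6
tcp_pos: [0.4831, -0.2586, 0.103]
eef_rot: [31.2, 86.6, 148.7]
contact_force: [0.5, -0.0, -0.7]
gripper_width: 0.0871
t 44.6 pos [ 0.4831 -0.2586  0.103 ] jaw 117.4 tiltxy deg [-2.87  1.74] F [ 0.5 -0.  -0.7] w 0.0871 j [ -8.6  17.2 -21.4  -1.6 -54.6 -52.9]
to go (units) [-0.6  -2.7  -0.08]
turn units -3.96
```

```bash

python3 -m handwheel '[[[-0.1,-0.5,0,0],[-0.12,-0.5,0,0],[-0.12,-0.5,0,0],[-0.12,-0.5,0,0],[-0.12,-0.5,0,0],[0,-0.2,0,0],[0,0,0,0]]]'; python3 st.py .459 -.3665 .1 97.6; python3 soaps.py wrist
python3 -m handwheel '[[[0,0,0,1],[0,0,0,1],[0,0,0,1],[0,0,0,1],[0,0,0,0]]]'; python3 st.py .459 -.3665 .1 97.6
python3 -m handwheel '[[[0,0,0,-1],[0,0,0,-1],[0,0,0,-1],[0,0,0,-1],[0,0,0,0]]]'; python3 st.py .459 -.3665 .1 97.6
```

```text
time_s: 45.3
tcp_pos: [0.4561, -0.3681, 0.0976]
eef_rot: [32.3, 86.1, 150.0]
contact_force: [-1.0, 0.0, -0.7]
gripper_width: 0.0872
t 45.3 pos [ 0.4561 -0.3681  0.0976] jaw 117.6 tiltxy deg [-3.41  1.97] F [-1.   0.  -0.7] w 0.0872 j [-20.3  21.  -16.7  -0.8 -56.2 -41.6]
to go (units) [0.07 0.04 0.06]
turn units -3.99
wrist cream px [242.25 205.  ] cen [ 0.4571 -0.3759] rect [ 458.3 -371.3] [58.9 50.9] 13.2
time_s: 45.85
tcp_pos: [0.4569, -0.3626, 0.0965]
eef_rot: [31.3, 85.9, 169.9]
contact_force: [0.2, 0.1, 0.0]
gripper_width: 0.0869
t 45.85 pos [ 0.4569 -0.3626  0.0965] jaw 138.5 tiltxy deg [-4.01  0.71] F [0.2 0.1 0. ] w 0.0869 j [-18.8  20.7 -18.    0.8 -55.3 -23. ]
to go (units) [ 0.05 -0.1   0.09]
turn units -8.19
time_s: 46.35
tcp_pos: [0.4582, -0.3583, 0.0963]
eef_rot: [30.9, 85.9, 148.2]
contact_force: [0.6, 0.4, 1.0]
gripper_width: 0.0872
t 46.35 pos [ 0.4582 -0.3583  0.0963] jaw 117.3 tiltxy deg [-3.52  2.18] F [0.6 0.4 1. ] w 0.0872 j [-19.4  20.9 -17.   -1.1 -56.1 -42.6]
to go (units) [ 0.02 -0.21  0.09]
turn units -3.94
```

```bash

python3 -m handwheel '[[[0,-0.1,0,0],[0,-0.1,0,0],[0,0,-0.2,0],[0,0,-0.2,0],[0,0,0,0],[0,0,0,0],[0,0,0,0],[0,0,0,0]]]'; python3 st.py .459 -.3665 .1
python3 -m handwheel '[[[0,0,0,0],[0,0,0,0],[0,0,0,0],[0,0,0,0],[0,0,0,0],[0,0,0,0],[0,0,0,0],[0,0,0,0]]]'; python3 st.py .459 -.3665 .1
```

```text
time_s: 47.15
tcp_pos: [0.458, -0.3659, 0.078]
eef_rot: [31.0, 85.8, 148.6]
contact_force: [0.2, 0.5, -0.7]
gripper_width: 0.0872
t 47.15 pos [ 0.458  -0.3659  0.078 ] jaw 117.6 tiltxy deg [-3.61  2.2 ] F [ 0.2  0.5 -0.7] w 0.0872 j [-20.1  22.4 -17.4  -1.  -54.3 -41.6]
to go (units) [ 0.03 -0.01  0.55]
time_s: 47.95
tcp_pos: [0.4584, -0.3661, 0.0789]
eef_rot: [30.9, 85.9, 148.5]
contact_force: [-0.2, -0.0, -0.2]
gripper_width: 0.0871
t 47.95 pos [ 0.4584 -0.3661  0.0789] jaw 117.6 tiltxy deg [-3.53  2.16] F [-0.2 -0.  -0.2] w 0.0871 j [-20.1  22.4 -17.4  -1.  -54.3 -41.6]
to go (units) [ 0.01 -0.01  0.53]
```

```bash

python3 -m handwheel '[[[0,0,0.3,1],[0,0,0.2,1],[0,0,0,1],[0,0,0,1],[0,0,0,1],[0,0,0,1],[0,0,0,1],[0,0,0,1]]]'
python3 -m handwheel '[[[0,0,0,1],[0,0,0,1],[0,0,0,1],[0,0,0,1],[0,0,0,1],[0,0,0,1],[0,0,0,1],[0,0,0,1]]]'
python3 -m handwheel '[[[0,0,0,1],[0,0,0,1],[0,0,0,1],[0,0,0,1],[0,0,0,1],[0,0,0,1],[0,0,0,1],[0,0,0,1]]]'; python3 st.py .459 -.3665 .1
```

```text
time_s: 48.75
tcp_pos: [0.4583, -0.3663, 0.0996]
eef_rot: [31.2, 85.8, -169.6]
contact_force: [-0.1, -0.3, -0.2]
gripper_width: 0.0868
time_s: 49.55
tcp_pos: [0.4583, -0.3662, 0.0995]
eef_rot: [31.1, 85.8, -128.0]
contact_force: [-0.9, -0.4, -1.0]
gripper_width: 0.087
time_s: 50.35
tcp_pos: [0.4583, -0.3659, 0.0997]
eef_rot: [31.1, 85.8, -86.3]
contact_force: [-1.0, -0.0, 0.5]
gripper_width: 0.0867
t 50.35 pos [ 0.4583 -0.3659  0.0997] jaw -117.5 tiltxy deg [ 0.27 -4.21] F [-1.  -0.   0.5] w 0.0867 j [-16.9  17.2 -24.8   5.4 -46.6  75.8]
to go (units) [ 0.02 -0.01  0.01]
```

```bash

python3 -m handwheel '[[[0,0,0,1],[0,0,0,1],[0,0,0,1],[0,0,0,1],[0,0,0,1],[0,0,0,1],[0,0,0,1],[0,0,0,1]]]'
python3 -m handwheel '[[[0,0.9,0.1,1],[0,0.9,0.1,1],[0,0.9,0.1,0],[0,0.9,0.1,0],[0,0.9,0.1,0],[0,0.9,0.1,0],[0,0,0,0]]]'; python3 st.py .459 -.3665 .1
python3 -m handwheel '[[[0,-0.9,0.1,0],[0,-0.9,0.1,0],[0,-0.9,0.1,0],[0,-0.9,0.1,0],[0,-0.9,0.1,0],[0,-0.9,0.1,0],[0,0,0,0]]]'; python3 st.py .459 -.3665 .1
```

```text
time_s: 51.15
tcp_pos: [0.458, -0.3658, 0.1]
eef_rot: [31.1, 85.8, -44.6]
contact_force: [0.4, 0.5, -0.9]
gripper_width: 0.087
time_s: 51.85
tcp_pos: [0.4575, -0.1439, 0.1249]
eef_rot: [31.8, 85.7, -33.4]
contact_force: [-0.0, -0.7, -0.5]
gripper_width: 0.0867
t 51.85 pos [ 0.4575 -0.1439  0.1249] jaw -65.3 tiltxy deg [ 3.62 -2.39] F [-0.  -0.7 -0.5] w 0.0867 j [  8.6   5.  -36.3   4.1 -45.5 103.4]
to go (units) [ 0.04 -5.56 -0.62]
time_s: 52.55
tcp_pos: [0.4576, -0.368, 0.151]
eef_rot: [32.4, 85.5, -32.2]
contact_force: [-0.4, 1.0, -0.4]
gripper_width: 0.0874
t 52.55 pos [ 0.4576 -0.368   0.151 ] jaw -64.7 tiltxy deg [ 3.83 -2.42] F [-0.4  1.  -0.4] w 0.0874 j [-19.   13.2 -20.9   1.3 -51.4 133.6]
to go (units) [ 0.03  0.04 -1.28]
```

```bash

python3 -m handwheel '[[[0,0.9,0,0],[0,0.9,0,0],[0,0.9,0,0],[0,0.9,0,0],[0,0.9,0,0],[0,0.9,0,0],[0,0,0,0]]]'; python3 st.py .459 -.3665 .1
python3 -m handwheel '[[[0,-0.9,-0.1,0],[0,-0.9,-0.1,0],[0,-0.9,-0.1,0],[0,-0.9,-0.1,0],[0,-0.9,0,0],[0,-0.9,0,0],[0,0,0,0]]]'; python3 st.py .459 -.3665 .1
```

```text
time_s: 53.25
tcp_pos: [0.4541, -0.1496, 0.1488]
eef_rot: [32.0, 85.6, -33.3]
contact_force: [0.3, -0.5, 1.3]
gripper_width: 0.0871
t 53.25 pos [ 0.4541 -0.1496  0.1488] jaw -65.3 tiltxy deg [ 3.69 -2.42] F [ 0.3 -0.5  1.3] w 0.0871 j [  7.9   3.1 -34.6   3.9 -49.  104.4]
to go (units) [ 0.12 -5.42 -1.22]
time_s: 53.95
tcp_pos: [0.4531, -0.3738, 0.1323]
eef_rot: [32.9, 85.5, -31.8]
contact_force: [-0.2, 1.2, -0.5]
gripper_width: 0.087
t 53.95 pos [ 0.4531 -0.3738  0.1323] jaw -64.8 tiltxy deg [ 3.85 -2.38] F [-0.2  1.2 -0.5] w 0.087 j [-19.8  14.3 -22.2   1.2 -49.1 134.4]
to go (units) [ 0.15  0.18 -0.81]
```

```bash

python3 -m handwheel '[[[0.9,0,0,0],[0.9,0,0,0],[0.9,0,0,0],[0,0,0,0]]]'; python3 st.py .459 -.3665 .1
python3 -m handwheel '[[[-0.9,0,0,0],[-0.9,0,0,0],[-0.9,0,0,0],[0,0,0,0]]]'; python3 st.py .459 -.3665 .1
python3 -m handwheel '[[[0,0,0.9,0],[0,0,0.9,0],[0,0,0,0]]]'; python3 st.py .459 -.3665 .1
python3 -m handwheel '[[[0,0,-0.9,0],[0,0,-0.9,0],[0,0,0,0]]]'; python3 st.py .459 -.3665 .1
```

```text
time_s: 54.35
tcp_pos: [0.5605, -0.3774, 0.1308]
eef_rot: [32.8, 85.6, -32.3]
contact_force: [-0.5, 0.6, 0.9]
gripper_width: 0.0869
t 54.35 pos [ 0.5605 -0.3774  0.1308] jaw -65.2 tiltxy deg [ 3.7  -2.34] F [-0.5  0.6  0.9] w 0.0869 j [-16.8  22.1 -10.9   1.5 -52.8 130.8]
to go (units) [-2.54  0.27 -0.77]
time_s: 54.75
tcp_pos: [0.4479, -0.3763, 0.1271]
eef_rot: [32.2, 85.9, -32.8]
contact_force: [1.0, -0.1, -0.5]
gripper_width: 0.0869
t 54.75 pos [ 0.4479 -0.3763  0.1271] jaw -65.1 tiltxy deg [ 3.42 -2.2 ] F [ 1.  -0.1 -0.5] w 0.0869 j [-20.3  14.7 -22.4   1.2 -48.9 134.6]
to go (units) [ 0.28  0.25 -0.68]
time_s: 55.05
tcp_pos: [0.4441, -0.3763, 0.2004]
eef_rot: [31.7, 86.1, -33.4]
contact_force: [0.2, -0.8, 0.3]
gripper_width: 0.0868
t 55.05 pos [ 0.4441 -0.3763  0.2004] jaw -65.2 tiltxy deg [ 3.24 -2.13] F [ 0.2 -0.8  0.3] w 0.0868 j [-20.4  10.6 -17.1   1.  -58.5 134.8]
to go (units) [ 0.37  0.24 -2.51]
time_s: 55.35
tcp_pos: [0.4447, -0.3771, 0.1296]
eef_rot: [33.0, 85.7, -32.1]
contact_force: [0.2, 0.3, -0.2]
gripper_width: 0.0868
t 55.35 pos [ 0.4447 -0.3771  0.1296] jaw -65.2 tiltxy deg [ 3.62 -2.27] F [ 0.2  0.3 -0.2] w 0.0868 j [-20.5  14.2 -22.7   1.1 -48.9 134.7]
to go (units) [ 0.36  0.26 -0.74]
```

```bash

python3 -m handwheel '[[[1,0,0,0],[1,0,0,0],[1,0,0,0],[0,0,0,0],[-1,0,0,0],[-1,0,0,0],[-1,0,0,0],[0,0,0,0]]]'; python3 st.py
python3 -m handwheel '[[[1,0,0,0],[1,0,0,0],[1,0,0,0],[0,0,0,0],[-1,0,0,0],[-1,0,0,0],[-1,0,0,0],[0,0,0,0]]]'; python3 st.py
python3 -m handwheel '[[[1,0,0,0],[1,0,0,0],[1,0,0,0],[0,0,0,0],[-1,0,0,0],[-1,0,0,0],[-1,0,0,0],[0,0,0,0]]]'; python3 st.py  .459 -.3665 .1
```

```text
time_s: 56.15
tcp_pos: [0.446, -0.3779, 0.1362]
eef_rot: [30.9, 85.7, -34.1]
contact_force: [1.0, -0.6, 1.3]
gripper_width: 0.0869
t 56.15 pos [ 0.446  -0.3779  0.1362] jaw -65.0 tiltxy deg [ 3.55 -2.4 ] F [ 1.  -0.6  1.3] w 0.0869 j [-20.4  14.  -22.1   1.3 -49.8 134.7]
time_s: 56.95
tcp_pos: [0.4467, -0.3794, 0.1458]
eef_rot: [30.4, 85.3, -34.5]
contact_force: [1.7, 0.0, 1.2]
gripper_width: 0.0871
t 56.95 pos [ 0.4467 -0.3794  0.1458] jaw -65.0 tiltxy deg [ 3.83 -2.63] F [1.7 0.  1.2] w 0.0871 j [-20.5  13.3 -21.6   1.5 -50.5 134.7]
time_s: 57.75
tcp_pos: [0.447, -0.3805, 0.1536]
eef_rot: [30.1, 85.0, -34.8]
contact_force: [1.1, -0.1, -0.2]
gripper_width: 0.087
t 57.75 pos [ 0.447  -0.3805  0.1536] jaw -65.0 tiltxy deg [ 4.07 -2.83] F [ 1.1 -0.1 -0.2] w 0.087 j [-20.5  12.8 -21.3   1.6 -51.2 134.7]
to go (units) [ 0.3   0.35 -1.34]
```

```bash

python3 -m handwheel '[[[0.5,0,0,0],[0.5,0,0,0],[0.5,0,0,0],[0.5,0,0,0],[0.5,0,0,0],[0.5,0,0,0],[0,0,0,0]]]'; python3 st.py
python3 -m handwheel '[[[-0.8,0,0,0],[-0.8,0,0,0],[-0.8,0,0,0],[-0.6,0,0,0],[0,0,0,0]]]'; python3 st.py
python3 -m handwheel '[[[0,0,0.7,0],[0,0,0.7,0],[0,0,0,0]]]'; python3 st.py
python3 -m handwheel '[[[0,0,-0.3,0],[0,0,-0.3,0],[0,0,-0.3,0],[0,0,-0.3,0],[0,0,-0.3,0],[0,0,0,0]]]'; python3 st.py  .459 -.3665 .1
```

```text
time_s: 58.45
tcp_pos: [0.5787, -0.382, 0.16]
eef_rot: [30.2, 84.5, -34.7]
contact_force: [-0.4, -0.3, -1.0]
gripper_width: 0.0865
t 58.45 pos [ 0.5787 -0.382   0.16  ] jaw -65.0 tiltxy deg [ 4.48 -3.1 ] F [-0.4 -0.3 -1. ] w 0.0865 j [-16.4  21.6  -7.8   2.1 -55.4 130.5]
time_s: 58.95
tcp_pos: [0.4598, -0.3812, 0.1597]
eef_rot: [29.5, 84.6, -35.2]
contact_force: [0.6, 0.2, 1.1]
gripper_width: 0.0866
t 58.95 pos [ 0.4598 -0.3812  0.1597] jaw -64.7 tiltxy deg [ 4.43 -3.12] F [0.6 0.2 1.1] w 0.0866 j [-20.   13.1 -20.1   1.8 -51.6 134.3]
time_s: 59.25
tcp_pos: [0.4609, -0.3816, 0.2187]
eef_rot: [29.1, 84.6, -35.6]
contact_force: [0.5, -0.6, 0.5]
gripper_width: 0.0867
t 59.25 pos [ 0.4609 -0.3816  0.2187] jaw -64.7 tiltxy deg [ 4.42 -3.16] F [ 0.5 -0.6  0.5] w 0.0867 j [-20.   10.4 -15.3   1.7 -59.1 134.5]
time_s: 59.85
tcp_pos: [0.4605, -0.3803, 0.1494]
eef_rot: [28.7, 84.9, -35.9]
contact_force: [-0.2, 0.1, 0.1]
gripper_width: 0.0871
t 59.85 pos [ 0.4605 -0.3803  0.1494] jaw -64.7 tiltxy deg [ 4.14 -3.  ] F [-0.2  0.1  0.1] w 0.0871 j [-19.9  13.9 -20.6   1.8 -50.7 134.2]
to go (units) [-0.04  0.34 -1.24]
```

```bash

python3 -m handwheel '[[[0,0,0.9,0],[0,0,0.9,0],[0,0,-0.3,0],[0,0,-0.3,0],[0,0,-0.3,0],[0,0,-0.3,0],[0,0,-0.3,0],[0,0,-0.3,0]]]'; python3 st.py
python3 -m handwheel '[[[0,0,0.9,0],[0,0,0.9,0],[0,0,-0.3,0],[0,0,-0.3,0],[0,0,-0.3,0],[0,0,-0.3,0],[0,0,-0.3,0],[0,0,-0.3,0]]]'; python3 st.py
python3 -m handwheel '[[[0,0,0.9,0],[0,0,0.9,0],[0,0,-0.3,0],[0,0,-0.3,0],[0,0,-0.3,0],[0,0,-0.3,0],[0,0,-0.3,0],[0,0,-0.3,0]]]'; python3 st.py  .459 -.3665 .1
```

```text
time_s: 60.65
tcp_pos: [0.4591, -0.3802, 0.1443]
eef_rot: [27.1, 85.2, -37.5]
contact_force: [-0.1, -0.1, -0.9]
gripper_width: 0.087
t 60.65 pos [ 0.4591 -0.3802  0.1443] jaw -64.7 tiltxy deg [ 3.84 -2.94] F [-0.1 -0.1 -0.9] w 0.087 j [-19.9  14.2 -20.9   1.9 -50.4 134.1]
time_s: 61.45
tcp_pos: [0.4556, -0.3787, 0.1317]
eef_rot: [24.3, 85.9, -40.3]
contact_force: [-0.0, 0.1, 0.5]
gripper_width: 0.0877
t 61.45 pos [ 0.4556 -0.3787  0.1317] jaw -64.7 tiltxy deg [ 3.12 -2.65] F [-0.   0.1  0.5] w 0.0877 j [-19.9  15.  -21.5   1.9 -49.6 134.1]
time_s: 62.25
tcp_pos: [0.4522, -0.3773, 0.1194]
eef_rot: [20.5, 86.6, -44.1]
contact_force: [-0.9, -0.2, 0.4]
gripper_width: 0.0869
t 62.25 pos [ 0.4522 -0.3773  0.1194] jaw -64.7 tiltxy deg [ 2.45 -2.38] F [-0.9 -0.2  0.4] w 0.0869 j [-19.9  15.8 -22.2   1.9 -48.9 134. ]
to go (units) [ 0.17  0.27 -0.49]
```

```bash

python3 -m handwheel '[[[0,0,0.95,0],[0,0,0.95,0],[0,0,-0.28,0],[0,0,-0.28,0],[0,0,-0.28,0],[0,0,-0.28,0],[0,0,-0.28,0],[0,0,-0.28,0]]]'; python3 st.py
python3 -m handwheel '[[[0,0,0.95,0],[0,0,0.95,0],[0,0,-0.28,0],[0,0,-0.28,0],[0,0,-0.28,0],[0,0,-0.28,0],[0,0,-0.28,0],[0,0,-0.28,0]]]'; python3 st.py
python3 -m handwheel '[[[0,0,0.95,0],[0,0,0.95,0],[0,0,-0.28,0],[0,0,-0.28,0],[0,0,-0.28,0],[0,0,-0.28,0],[0,0,-0.28,0],[0,0,-0.28,0]]]'; python3 st.py  .459 -.3665 .1; python3 soaps.py wrist
```

```text
time_s: 63.05
tcp_pos: [0.4487, -0.3758, 0.1161]
eef_rot: [14.7, 87.3, -50.0]
contact_force: [0.1, 0.7, -0.4]
gripper_width: 0.0873
t 63.05 pos [ 0.4487 -0.3758  0.1161] jaw -64.7 tiltxy deg [ 1.76 -2.09] F [ 0.1  0.7 -0.4] w 0.0873 j [-19.9  16.1 -22.3   1.8 -49.3 134.1]
time_s: 63.85
tcp_pos: [0.4452, -0.3743, 0.1133]
eef_rot: [5.3, 87.9, -59.4]
contact_force: [-0.3, 1.3, 0.2]
gripper_width: 0.0873
t 63.85 pos [ 0.4452 -0.3743  0.1133] jaw -64.7 tiltxy deg [ 1.07 -1.81] F [-0.3  1.3  0.2] w 0.0873 j [-19.9  16.4 -22.3   1.8 -49.7 134.1]
time_s: 64.65
tcp_pos: [0.4417, -0.3729, 0.1104]
eef_rot: [-11.4, 88.4, -76.1]
contact_force: [-0.3, 0.8, -1.0]
gripper_width: 0.0872
t 64.65 pos [ 0.4417 -0.3729  0.1104] jaw -64.7 tiltxy deg [ 0.38 -1.53] F [-0.3  0.8 -1. ] w 0.0872 j [-19.9  16.6 -22.3   1.7 -50.2 134.1]
to go (units) [ 0.43  0.16 -0.26]
wrist cream px [264. 178.] cen [ 0.4625 -0.3737] rect [ 459.4 -366.7] [56.8 55.3] 83.4
```

```bash

python3 -m handwheel '[[[0.25,0.1,0,0],[0.18,0.06,-0.3,0],[0,0,-0.4,0],[0,0,-0.4,0],[0,0,-0.3,0],[0,0,0,0]]]'; python3 st.py .4595 -.3668 .018
python3 - <<'E'
from h import *
im=vision.capture('wrist')
cv2.imwrite('pics/w17.png',cv2.resize(im,(800,600)))
E
```

```text
time_s: 65.3
tcp_pos: [0.4618, -0.3648, 0.0477]
eef_rot: [-15.1, 88.5, -79.8]
contact_force: [-0.5, -0.5, 0.2]
gripper_width: 0.0868
t 65.3 pos [ 0.4618 -0.3648  0.0477] jaw -64.7 tiltxy deg [ 0.26 -1.47] F [-0.5 -0.5  0.2] w 0.0868 j [-18.4  21.9 -24.5   1.9 -42.9 132.3]
to go (units) [-0.06 -0.05 -0.74]
```

View pics/w17.png

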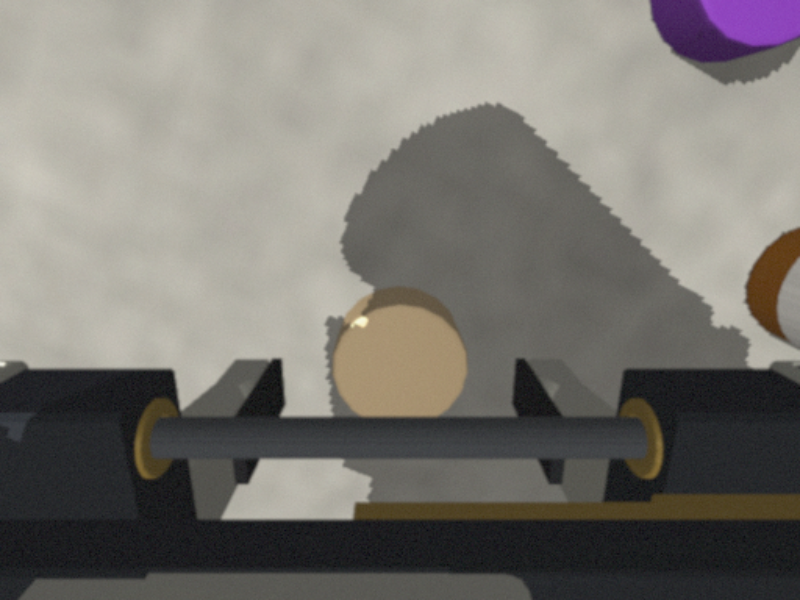

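Cream cake at (400,355) is centred between the fingers; the purple look-alike (735,20) is well clear.

```bash

python3 -m handwheel '[[[-0.06,-0.05,-0.3,0],[0,0,-0.3,0],[0,0,-0.12,0],[0,0,0,0]]]'; python3 st.py .4595 -.3668 .017
python3 -m handwheel '[[[0,0,0,0],[0,0,0,0],[0,0,0,0],[0,0,0,0],[0,0,0,0]]]' 50 25; python3 st.py
python3 -m handwheel '[[[0,0,0.3,0],[0,0,0.4,0],[0,0,0.4,0],[0,0,0.4,0],[0,0,0.3,0],[0,0,0,0]]]'; python3 st.py .638 .0385 .09 97.6
```

```text
time_s: 65.75
tcp_pos: [0.461, -0.3677, 0.0191]
eef_rot: [-8.7, 88.4, -73.3]
contact_force: [-0.7, -0.2, -0.3]
gripper_width: 0.087
t 65.75 pos [ 0.461  -0.3677  0.0191] jaw -64.6 tiltxy deg [ 0.47 -1.57] F [-0.7 -0.2 -0.3] w 0.087 j [-18.7  24.1 -26.    2.1 -39.  132.4]
to go (units) [-0.04  0.02 -0.05]
time_s: 66.25
tcp_pos: [0.4616, -0.368, 0.0201]
eef_rot: [-6.4, 88.3, -71.0]
contact_force: [-0.2, -0.5, -1.1]
gripper_width: 0.0568
t 66.25 pos [ 0.4616 -0.368   0.0201] jaw -64.7 tiltxy deg [ 0.55 -1.61] F [-0.2 -0.5 -1.1] w 0.0568 j [-18.7  24.  -26.    2.1 -39.  132.4]
time_s: 66.85
tcp_pos: [0.4613, -0.368, 0.0985]
eef_rot: [-5.7, 88.3, -70.3]
contact_force: [0.9, -0.4, -0.1]
gripper_width: 0.0572
t 66.85 pos [ 0.4613 -0.368   0.0985] jaw -64.6 tiltxy deg [ 0.59 -1.63] F [ 0.9 -0.4 -0.1] w 0.0572 j [-18.7  18.3 -21.7   1.8 -48.9 132.9]
to go (units) [ 4.42 10.16 -0.21]
turn units -3.55
```

```bash

python3 -m handwheel '[[[0.25,0.57,0.03,-0.2],[0.25,0.57,0.03,-0.2],[0.25,0.57,0.03,-0.2],[0.25,0.57,0.03,-0.2],[0.25,0.57,0.03,-0.2],[0.25,0.57,0.03,-0.2],[0.25,0.57,0.03,-0.2],[0.25,0.57,0.03,-0.2]]]'; python3 st.py .638 .0385 .09 97.6
python3 -m handwheel '[[[0.25,0.57,0.03,-0.2],[0.25,0.57,0.03,-0.2],[0.25,0.57,0.03,-0.2],[0.25,0.57,0.03,-0.2],[0.25,0.57,0.03,-0.2],[0.25,0.57,0.03,-0.2],[0.25,0.57,0.03,-0.2],[0.25,0.57,0.03,-0.2]]]'; python3 st.py .638 .0385 .09 97.6
```

```text
time_s: 67.65
tcp_pos: [0.5398, -0.1806, 0.1058]
eef_rot: [-11.8, 88.4, -85.1]
contact_force: [0.6, -0.7, 0.7]
gripper_width: 0.0569
t 67.65 pos [ 0.5398 -0.1806  0.1058] jaw -73.3 tiltxy deg [ 0.14 -1.62] F [ 0.6 -0.7  0.7] w 0.0569 j [  2.3  16.5 -23.3   2.1 -50.1 103. ]
to go (units) [ 2.45  5.48 -0.39]
turn units -1.82
time_s: 68.45
tcp_pos: [0.6192, 0.0101, 0.1114]
eef_rot: [-25.3, 88.3, -106.9]
contact_force: [0.1, -0.5, -0.6]
gripper_width: 0.0571
t 68.45 pos [0.6192 0.0101 0.1114] jaw -81.7 tiltxy deg [-0.49 -1.6 ] F [ 0.1 -0.5 -0.6] w 0.0571 j [ 19.8  21.1 -15.4   1.6 -54.6  77.5]
to go (units) [ 0.47  0.71 -0.53]
turn units -0.14
```

```bash

python3 -m handwheel '[[[0.25,0.4,0,-0.1],[0.22,0.33,-0.1,0],[0,0,-0.4,0],[0,0,-0.4,0],[0,0,0,0]]]'; python3 st.py .638 .0385 .055 97.6
python3 - <<'E'
from h import *
print(vision.get_calibration('wrist')['pose'][:3,3])
im=vision.capture('wrist')
cv2.imwrite('pics/w18.png',cv2.resize(im,(800,600)))
E
```

```text
time_s: 68.95
tcp_pos: [0.6403, 0.0439, 0.0717]
eef_rot: [-27.9, 88.3, -109.9]
contact_force: [-1.4, -0.5, -0.5]
gripper_width: 0.0574
t 68.95 pos [0.6403 0.0439 0.0717] jaw -82.0 tiltxy deg [-0.58 -1.61] F [-1.4 -0.5 -0.5] w 0.0574 j [ 22.1  25.4 -14.5   1.6 -51.3  74.9]
to go (units) [-0.06 -0.13 -0.42]
turn units -0.08
[0.7215226  0.05838702 0.22820977]
```

View pics/w18.png

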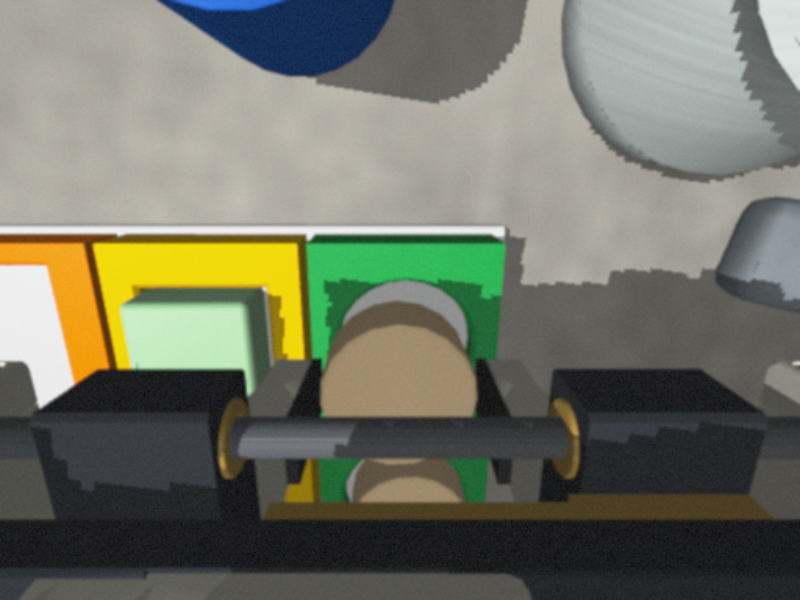

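```bash

python3 -m handwheel '[[[-0.04,-0.09,-0.2,0],[0,0,-0.25,0],[0,0,0,0]]]'; python3 st.py .638 .0385 .055 97.6
python3 - <<'E'
from h import *
im=vision.capture('wrist')
cv2.imwrite('pics/w19.png',cv2.resize(im[155:280,170:350],None,fx=4.4,fy=4.4,interpolation=cv2.INTER_CUBIC))
E
```

```text
time_s: 69.3
tcp_pos: [0.6399, 0.0395, 0.0548]
eef_rot: [-22.9, 88.4, -105.0]
contact_force: [0.3, 0.1, -1.1]
gripper_width: 0.0572
t 69.3 pos [0.6399 0.0395 0.0548] jaw -82.0 tiltxy deg [-0.42 -1.58] F [ 0.3  0.1 -1.1] w 0.0572 j [ 21.7  26.3 -15.6   1.7 -49.1  75.1]
to go (units) [-0.05 -0.02  0.01]
turn units -0.08
```

View pics/w19.png

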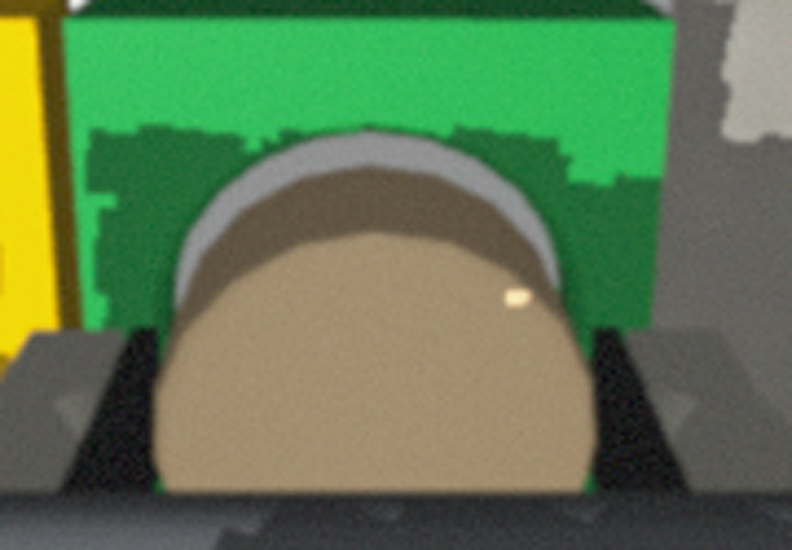

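```bash

python3 -m handwheel '[[[0,0,-0.1,0],[0,0,-0.1,0],[0,0,0,0]]]'; python3 st.py .638 .0385 .041 97.6
python3 - <<'E'
from h import *
im=vision.capture('wrist')
cv2.imwrite('pics/w20.png',cv2.resize(im[155:280,170:350],None,fx=4.4,fy=4.4,interpolation=cv2.INTER_CUBIC))
E
```

```text
time_s: 69.65
tcp_pos: [0.6409, 0.0395, 0.0479]
eef_rot: [-18.5, 88.4, -100.5]
contact_force: [-0.3, 1.1, -1.1]
gripper_width: 0.0573
t 69.65 pos [0.6409 0.0395 0.0479] jaw -82.0 tiltxy deg [-0.29 -1.55] F [-0.3  1.1 -1.1] w 0.0573 j [ 21.7  26.8 -16.    1.8 -48.1  75. ]
to go (units) [-0.07 -0.02 -0.17]
turn units -0.08
```

View pics/w20.png

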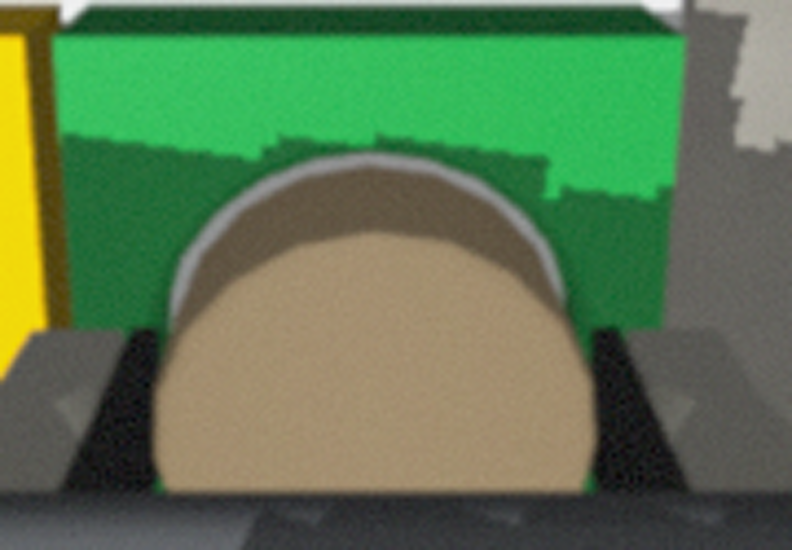

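```bash

python3 -m handwheel '[[[-0.03,0,-0.08,0],[0,0,-0.06,0],[0,0,0,0]]]'; python3 st.py .638 .0385 .041 97.6
python3 -m handwheel '[[[0,0,-0.06,0],[0,0,0,0]]]'; python3 st.py .638 .0385 .041 97.6
```

```text
time_s: 70.0
tcp_pos: [0.64, 0.0397, 0.0425]
eef_rot: [-16.4, 88.4, -98.4]
contact_force: [-0.2, -0.2, -1.4]
gripper_width: 0.057
t 70.0 pos [0.64   0.0397 0.0425] jaw -82.0 tiltxy deg [-0.23 -1.54] F [-0.2 -0.2 -1.4] w 0.057 j [ 21.8  27.  -16.4   1.8 -47.4  75. ]
to go (units) [-0.05 -0.03 -0.04]
turn units -0.08
time_s: 70.2
tcp_pos: [0.6404, 0.04, 0.041]
eef_rot: [-14.3, 88.5, -96.3]
contact_force: [-0.6, 0.7, -1.0]
gripper_width: 0.0569
t 70.2 pos [0.6404 0.04   0.041 ] jaw -82.0 tiltxy deg [-0.17 -1.54] F [-0.6  0.7 -1. ] w 0.0569 j [ 21.8  27.1 -16.5   1.9 -47.1  74.9]
to go (units) [-0.06 -0.04 -0.  ]
turn units -0.09
```

```bash

python3 -m handwheel '[[[0,0,0,0],[0,0,0,0],[0,0,0,0],[0,0,0.3,0],[0,0,0.5,0],[0,0,0.5,0],[0,0,0.5,0],[0,0,0.5,0]]]' 68
python3 -m handwheel '[[[0,-0.6,0.5,0],[0,-0.8,0.5,0],[0,-0.8,0.5,0],[0,-0.8,0.3,0],[0,-0.8,0,0],[0,-0.8,0,0],[0,-0.8,0,0],[0,-0.8,0,0]]]'; python3 st.py
python3 - <<'E'
from h import *
for n in('top','side'):
  im=vision.capture(n); cv2.imwrite(f'pics/raw_{n}5.png',im)
  cv2.imwrite(f'pics/{n}5.png',cv2.resize(im[150:235,90:240] if n=='top' else im[110:220,175:330],None,fx=5,fy=5,interpolation=cv2.INTER_CUBIC))
  cv2.imwrite(f'pics/{n}5f.png',cv2.resize(im,(800,600)))
E
```

```text
time_s: 71.0
tcp_pos: [0.6387, 0.0391, 0.1359]
eef_rot: [-22.8, 88.3, -104.8]
contact_force: [0.4, -0.3, -0.3]
gripper_width: 0.0685
time_s: 71.8
tcp_pos: [0.6406, -0.2139, 0.2256]
eef_rot: [8.5, 88.3, -73.0]
contact_force: [0.5, 0.4, 0.4]
gripper_width: 0.0683
t 71.8 pos [ 0.6406 -0.2139  0.2256] jaw -81.5 tiltxy deg [ 0.5  -1.62] F [0.5 0.4 0.4] w 0.0683 j [ -1.   20.   -1.    1.7 -68.5  98.9]
```

View pics/top5.png

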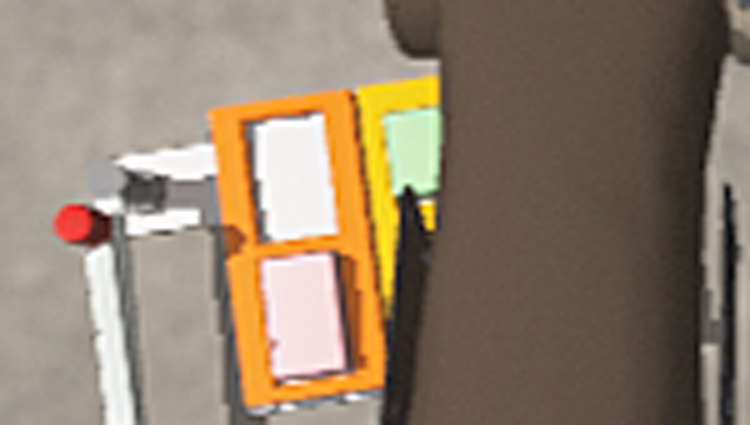

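View pics/side5.png

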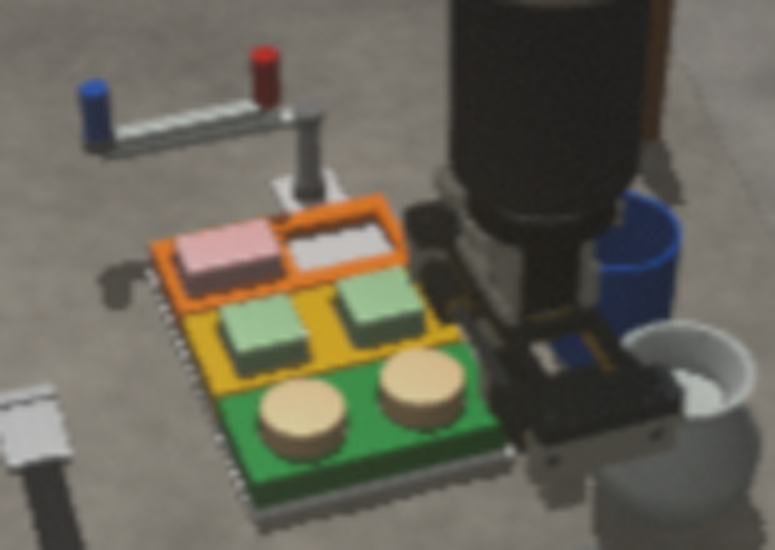

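View pics/top5f.png

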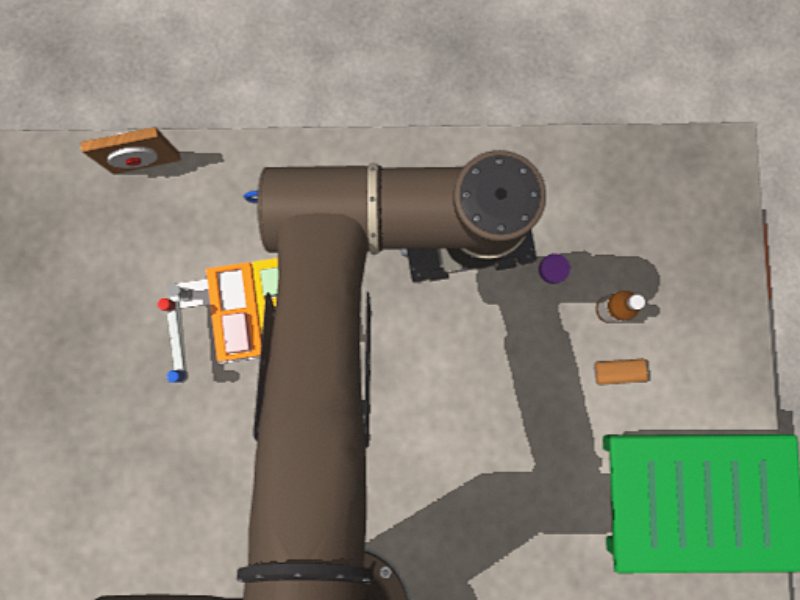

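```bash

python3 -m handwheel '[[[-0.6,-0.6,0,0],[-0.6,-0.6,0,0],[-0.6,-0.6,0,0],[-0.6,-0.6,0,0],[-0.6,-0.6,0,0],[-0.3,-0.6,0,0],[0,-0.6,0,0],[0,-0.3,0,0]]]'; python3 st.py
python3 - <<'E'
from h import *
B={}
for n in('top','side'):
  im=vision.capture(n); cv2.imwrite(f'pics/{n}6.png',cv2.resize(im[140:240,80:360] if n=='top' else im[90:330,160:340],None,fx=2.8 if n=='top' else 2.5,fy=2.8 if n=='top' else 2.5,interpolation=cv2.INTER_CUBIC))
  cv2.imwrite(f'pics/raw_{n}6.png',im)
  im4=cv2.resize(im,None,fx=4,fy=4,interpolation=cv2.INTER_CUBIC)
  for col in('pink','pgreen','cream','red','blue'):
    for b in blobs(im4,col,150):
      uv=((b[0]+.5)/4-.5,(b[1]+.5)/4-.5); p=onz(n,uv,.051)
      if .38<p[0]<.7 and -.02<p[1]<.45: B.setdefault((n,col),[]).append(uv); print(n,col,np.round(uv,1),b[2]/16,p.round(4))
for col in('pink','pgreen','cream'):
  for u in B.get(('top',col),[]):
    for v in B.get(('side',col),[]):
      p,e=tri(u,v)
      if e<.012 and .02<p[2]<.09: print(col,p.round(4),round(e,4))
E
```

```text
time_s: 72.7
tcp_pos: [0.5028, -0.3996, 0.2321]
eef_rot: [15.0, 88.1, -66.5]
contact_force: [-0.1, 0.9, -0.5]
gripper_width: 0.068
t 72.7 pos [ 0.5028 -0.3996  0.2321] jaw -81.6 tiltxy deg [ 0.76 -1.74] F [-0.1  0.9 -0.5] w 0.068 j [-20.3  16.3  -5.4   1.5 -67.  118.1]
top pink [150.3 212.7] 356.3125 [0.527  0.2062 0.051 ]
top pgreen [180.3 208.4] 283.4375 [0.5385 0.1173 0.051 ]
top pgreen [176.1 179.8] 276.78125 [0.6243 0.1299 0.051 ]
top pgreen [214.1 186.4] 40.46875 [0.6029 0.0165 0.051 ]
top cream [210.4 203.7] 291.21875 [0.5511 0.0277 0.051 ]
top cream [153.9 189.1] 10.59375 [0.5973 0.196  0.051 ]
top cream [205.8 175.6] 285.15625 [0.6356 0.0411 0.051 ]
top cream [157.6 167.8] 27.21875 [0.6614 0.1853 0.051 ]
top red [105.2 194.5] 50.46875 [0.5833 0.3404 0.051 ]
top blue [110.4 240.4] 40.65625 [0.4473 0.3227 0.051 ]
side pink [212.5 160.8] 34.21875 [0.4984 0.1991 0.051 ]
side pgreen [272.3 186.5] 16.96875 [0.6786 0.0224 0.051 ]
side cream [264.6 185.3] 26.28125 [0.6545 0.0334 0.051 ]
```

View pics/top6.png

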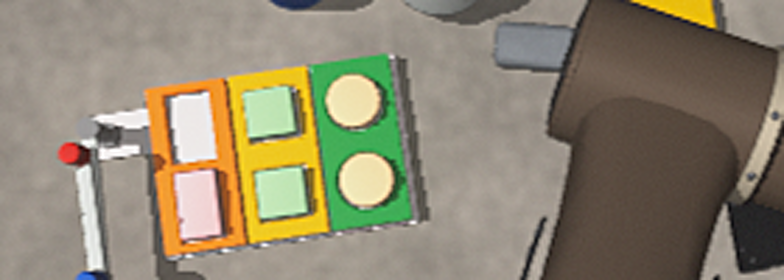

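View pics/side6.png

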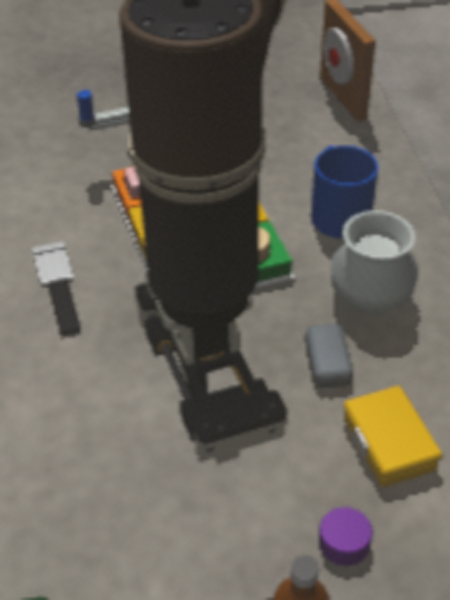

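```bash

python3 - <<'E'
from h import *
B={}
for n,f in(('top','raw_top6'),('side','raw_side5')):
  im=cv2.imread(f'pics/{f}.png')
  im4=cv2.resize(im,None,fx=4,fy=4,interpolation=cv2.INTER_CUBIC)
  hs=cv2.cvtColor(im4,cv2.COLOR_BGR2HSV)
  for col,(lo,hi) in {'pink':((170,15,165),(180,110,255)),'pgreen':((50,40,160),(75,120,255)),'cream':((12,50,165),(30,160,255))}.items():
    m=cv2.inRange(hs,lo,hi)
    if col=='pink': m|=cv2.inRange(hs,(0,15,165),(8,110,255))
    for c in cv2.findContours(m,cv2.RETR_EXTERNAL,cv2.CHAIN_APPROX_NONE)[0]:
      if cv2.contourArea(c)<2200: continue
      M=cv2.moments(c); uv=((M['m10']/M['m00']+.5)/4-.5,(M['m01']/M['m00']+.5)/4-.5); p=onz(n,uv,.051)
      W=np.array([onz(n,(q+.5)/4-.5,.051)[:2] for q in c.reshape(-1,2)]).astype(np.float32)
      if .38<p[0]<.7 and -.05<p[1]<.4: B.setdefault((n,col),[]).append(uv); print(n,col,np.round(uv,1),p[:2].round(4),np.round(cv2.minAreaRect(W*1000)[1:][0],1),round(cv2.minAreaRect(W*1000)[2],1))
for col in('pink','pgreen','cream'):
  for u in B.get(('top',col),[]):
    for v in B.get(('side',col),[]):
      p,e=tri(u,v)
      if e<.01 and .02<p[2]<.09: print(col,p.round(4),round(e,4))
im=cv2.imread('pics/raw_top6.png')
b=blobs(im,'blue',10);r_=blobs(im,'red',10)
pb=[onz('top',x[:2],.138) for x in b if x[0]<140];pr=[onz('top',x[:2],.137) for x in r_ if 95<x[0]<140]
a=np.radians(7.6);post=np.array([.5817,.123])+np.array([[np.cos(a),-np.sin(a)],[np.sin(a),np.cos(a)]])@[.05,.185]
print(pb,pr,post)
d=pb[0][:2]-post; print('inner',np.radians(-82.4-np.degrees(np.arctan2(d[1],d[0]))), np.hypot(*d), 'red-post',np.hypot(*(pr[0][:2]-post)))
E
```

```text
top pink [150.  212.4] [0.5279 0.207 ] [72.3 43.9] 7.1
top pgreen [180.  208.2] [0.539  0.1182] [50.6 50.1] 6.8
top pgreen [175.7 179.6] [0.625  0.1309] [50.3 49.7] 7.7
top cream [210.3 203.7] [0.5511 0.0281] [56.6 56.7] 89.1
top cream [205.6 175.5] [0.6361 0.0417] [57.6 55.9] 89.2
side cream [234.9 190.9] [0.5504 0.0265] [55.2 53.2] 78.5
cream [0.5509 0.0283 0.0493] 0.0006
[array([0.44844131, 0.29631495, 0.138     ])] [array([0.57567346, 0.3145519 , 0.137     ])] [0.60679334 0.31298769]
inner 1.5985387254106598 0.15922734593486115 red-post 0.031159174215128888
```

```bash

python3 - <<'E'
from h import *
im=cv2.imread('pics/raw_side5.png'); h=cv2.cvtColor(im,cv2.COLOR_BGR2HSV)
tops=[('pink',(150,212.4)),('g1',(180,208.2)),('g2',(175.7,179.6)),('c1',(210.3,203.7)),('c2',(205.6,175.5))]
im4=cv2.resize(im,None,fx=4,fy=4,interpolation=cv2.INTER_CUBIC); g=cv2.cvtColor(im4,cv2.COLOR_BGR2HSV)
for n,u in tops:
    uv=proj('side',onz('top',u,.051)); c=g[int((uv[1]+.5)*4),int((uv[0]+.5)*4)].astype(int)
    # flood fill the top face by colour about its predicted pixel
    m=np.zeros((g.shape[0]+2,g.shape[1]+2),np.uint8)
    cv2.floodFill(im4.copy(),m,(int((uv[0]+.5)*4),int((uv[1]+.5)*4)),0,(22,22,22),(22,22,22),4|cv2.FLOODFILL_FIXED_RANGE|cv2.FLOODFILL_MASK_ONLY|(255<<8))
    M=cv2.moments(m[1:-1,1:-1],True); v=((M['m10']/M['m00']+.5)/4-.5,(M['m01']/M['m00']+.5)/4-.5)
    p,e=tri(u,v); print(n,c,'pred',uv.round(1),'seen',np.round(v,1),M['m00']/16,'->',p.round(4),round(e,4))
E
```

```text
pink [  1  57 212] pred [220.3 158.4] seen [219.9 158.6] 116.875 -> [0.5273 0.2073 0.0501] 0.0013
g1 [ 55  59 190] pred [227.2 173.7] seen [227.  174.1] 112.0 -> [0.5388 0.1185 0.0492] 0.0008
g2 [ 55  60 187] pred [250.5 168.2] seen [250.4 168.5] 107.5 -> [0.6249 0.1313 0.0496] 0.0003
c1 [ 21  77 212] pred [235.  190.5] seen [235. 191.] 124.0 -> [0.5511 0.0283 0.0486] 0.0004
c2 [ 20  80 210] pred [258.8 184.4] seen [258.8 184.8] 119.25 -> [0.6362 0.0418 0.0493] 0.0001
```

```bash
python3 -c "
from plant import close_job
print(close_job())"
```

```text
the job is handed in; nothing more can be done
None
```

The job is handed in, and by my checks it is done as asked. The hand-in gives no verdict. My last clock reading was about 73 s of the 210 s allowed.

- **Drying arm:** I folded the outer bar by its red knob until it met the stop, at about 12 N. Then I swung the folded arm by its blue knob to its side stop, at about 29 N. Afterwards the top view put the inner bar at about 1.60 rad and the red knob about 31 mm from the post, against 30 mm nominal.
- **Soap:** Five cakes were on the step: one pink, two green and two cream. There was no second oblong. The pink cake is in an orange recess, the green cakes in the two yellow ones and the cream cakes in the two green ones.
- **Fit:** Measured across the top and side views, the cake tops stand 48.6–50.1 mm above the step, against 51 mm nominal. They sit within 2–3 mm of the recess centres, and the angles of the pink and green cakes match the caddy. I took this as fully home.
- **Left alone:** I never gripped or knowingly touched the purple look-alike or the other bath things. I only glanced at them in the last pictures and did not measure them again.
- **Troubles:** The tool slowly tilted, up to about 5°, and I worked it back to about 1.5° before the last cake. One green cake touched the rim on the way in, at under 10 N, so I lifted it, shifted it and lowered it again. I saw neither a grip slip nor a cake knocked aside.

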